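# Drivers back in the pull-out tool tidy

## Task

Put the hand drivers away: draw the bolt, pull the tray fully out, and stand every driver lying on the shelf upright in the cups of the blue tool tidy, tip down on the bottom of a cup. Then push the tray fully home with the drivers still standing in it and shoot the bolt fully again. Leave the other things on the shelf where they are.

Things in the scene. Friction and masses are not known exactly. Their poses are not given: they have to be found in the camera images.
- bolt (a joint): Barrel bolt on the right (-y) of the tray: 12 mm steel rod sliding level, square to the tray's travel, in two straps on a wooden block. 0 = fully shot (through the staple on the tray's rim, tray locked), 0.035 m = fully drawn, 35 mm away from the tray; both end stops. Clear of the staple from 0.02. 1.5 N friction, stays where left. Can be shot only with the tray home within 3 mm.
- bolt_knob (a point): On the axis of the bolt's upright steel knob: 16 mm across, from 15 mm below to 15 mm above this point; under it a 9 mm stem. Straps beside it rise to 26 mm below this point. x axis: along the tray, away from the robot; y axis: from bolt to tray (drawn towards -y).
- tray (a joint): Pull-out tray on two side runners. 0 = fully home (away from the robot), 0.17 m = pulled fully out towards the robot; both are end stops. About 2.5 N of friction, stays where it is left. Locked while the bolt is shot.
- tray_handle (a point): Middle of the tray's bow handle: a level steel bar 12 mm thick, 100 mm long, lying across the tray's travel, upright on the grey tray front (front's top edge 35 mm below this point; posts 100 mm apart). Its x axis points along the tray's travel, away from the robot (pull towards -x), y along the bar, z up.
- tidy (a point): Blue tool tidy fixed on the tray: this point lies midway between its two near cups, level with the cups' inner floors; moves with the tray, axes as the tray handle. Cup centres in this frame: near cups x 0, far cups x = 85 mm, each at y = +70 and -70 mm. Round cups, 24 mm bore, 85 mm deep, flared at the rim to 30 mm (39 mm outside). Any driver may go in any cup, each has room for one.
- driver_red: A flat-blade screwdriver with a red handle, about 0.12 kg, lying on the shelf at the start (absent in some runs). Origin at the handle's centre; +x towards the tip. Handle 90 mm long, 28 mm square in section (does not roll), x -45 to +45 mm; then a round steel shank 8 mm thick to x = 150 mm. Balances near x = 36 mm; lies on its handle, shank 10 mm clear of the shelf.
- driver_red_tip (a point): Tip of the red driver's shank, 150 mm from the handle's centre.
- driver_blue: A crosshead screwdriver with a blue handle, about 0.12 kg, lying on the shelf at the start (absent in some runs). Origin at the handle's centre; +x towards the tip. Handle 90 mm long, 28 mm square in section (does not roll), x -45 to +45 mm; then a round steel shank 8 mm thick to x = 150 mm. Balances near x = 36 mm; lies on its handle, shank 10 mm clear of the shelf.
- driver_blue_tip (a point): Tip of the blue driver's shank, 150 mm from the handle's centre.
- driver_yellow: A nut driver with a yellow handle, about 0.12 kg, lying on the shelf at the start (absent in some runs). Origin at the handle's centre; +x towards the tip. Handle 90 mm long, 28 mm square in section (does not roll), x -45 to +45 mm; then a round steel shank 8 mm thick to x = 150 mm. Balances near x = 36 mm; lies on its handle, shank 10 mm clear of the shelf.
- driver_yellow_tip (a point): Tip of the yellow driver's shank, 150 mm from the handle's centre.
- driver_green: A hex driver with a green handle, about 0.12 kg, lying on the shelf at the start (absent in some runs). Origin at the handle's centre; +x towards the tip. Handle 90 mm long, 28 mm square in section (does not roll), x -45 to +45 mm; then a round steel shank 8 mm thick to x = 150 mm. Balances near x = 36 mm; lies on its handle, shank 10 mm clear of the shelf.
- driver_green_tip (a point): Tip of the green driver's shank, 150 mm from the handle's centre.
- saucer: White ceramic saucer of screws, 120 mm across, 21 mm high; origin under its centre. Not to be disturbed.
- hex_case: Silver folding hex key set, 115 x 36 x 24 mm, long along its x; origin under its centre. Not to be disturbed.
- bleed_key: Chrome radiator bleed key, 60 mm long (x), 34 mm wide at its wing, 12 mm high, lying; origin under its middle. Not to be disturbed.
- tape_measure: Yellow tape measure, 72 x 68 x 36 mm, lying; origin under its centre. Not to be disturbed.
- tape_roll: Roll of blue tape lying flat, 100 mm across, 25 mm high; origin under its centre. Not to be disturbed.
Not all that is in view belongs to the job. Of the things that look like the driver_green, the largest one is meant. There is more than one size of the driver_blue; the one meant has the size given above.

How it is judged (in metres and radians):
On the way, in this order (a step that is already met when the one before it is completed fails the run):
1. the bolt is drawn clear of the tray (value of joint bolt above 0.02 m), for 0.1 s.
2. the tray is pulled fully out (value of joint tray above 0.16 m), for 0.1 s.
3. every driver stands in a cup while the tray is out ((x of driver_red_tip in the frame of tidy between -0.013 and 0.013 m or x of driver_red_tip in the frame of tidy between 0.072 and 0.098 m) and (y of driver_red_tip in the frame of tidy between 0.057 and 0.083 m or y of driver_red_tip in the frame of tidy between -0.083 and -0.057 m) and z of each of driver_red_tip, driver_blue_tip, driver_yellow_tip, driver_green_tip in the frame of tidy below 0.015 m and angle between each of driver_red, driver_blue, driver_yellow, driver_green's own x axis and vertical above 2.84 rad and (x of driver_blue_tip in the frame of tidy between -0.013 and 0.013 m or x of driver_blue_tip in the frame of tidy between 0.072 and 0.098 m) and (y of driver_blue_tip in the frame of tidy between 0.057 and 0.083 m or y of driver_blue_tip in the frame of tidy between -0.083 and -0.057 m) and (x of driver_yellow_tip in the frame of tidy between -0.013 and 0.013 m or x of driver_yellow_tip in the frame of tidy between 0.072 and 0.098 m) and (y of driver_yellow_tip in the frame of tidy between 0.057 and 0.083 m or y of driver_yellow_tip in the frame of tidy between -0.083 and -0.057 m) and (x of driver_green_tip in the frame of tidy between -0.013 and 0.013 m or x of driver_green_tip in the frame of tidy between 0.072 and 0.098 m) and (y of driver_green_tip in the frame of tidy between 0.057 and 0.083 m or y of driver_green_tip in the frame of tidy between -0.083 and -0.057 m) and value of joint tray above 0.1 m), for 0.2 s.
4. the tray is pushed fully home (value of joint tray below 0.006 m), for 0.1 s.
5. the bolt is shot fully again (value of joint each of tray, bolt below 0.006 m), for 0.2 s.
At the end, for the whole second after the job is handed in: Every driver present stands at rest, tip down in a cup (tip within 13 mm of its axis in x and y and 15 mm of its floor, within 0.3 rad of vertical); tray home and bolt shot, each within 6 mm; saucer, hex key set, bleed key, tape measure and tape roll within 40 mm of where they were (all of step 5 and (x of driver_red_tip in the frame of tidy between -0.013 and 0.013 m or x of driver_red_tip in the frame of tidy between 0.072 and 0.098 m) and (y of driver_red_tip in the frame of tidy between 0.057 and 0.083 m or y of driver_red_tip in the frame of tidy between -0.083 and -0.057 m) and z of each of driver_red_tip, driver_blue_tip, driver_yellow_tip, driver_green_tip in the frame of tidy below 0.015 m and angle between each of driver_red, driver_blue, driver_yellow, driver_green's own x axis and vertical above 2.84 rad and (x of driver_blue_tip in the frame of tidy between -0.013 and 0.013 m or x of driver_blue_tip in the frame of tidy between 0.072 and 0.098 m) and (y of driver_blue_tip in the frame of tidy between 0.057 and 0.083 m or y of driver_blue_tip in the frame of tidy between -0.083 and -0.057 m) and (x of driver_yellow_tip in the frame of tidy between -0.013 and 0.013 m or x of driver_yellow_tip in the frame of tidy between 0.072 and 0.098 m) and (y of driver_yellow_tip in the frame of tidy between 0.057 and 0.083 m or y of driver_yellow_tip in the frame of tidy between -0.083 and -0.057 m) and (x of driver_green_tip in the frame of tidy between -0.013 and 0.013 m or x of driver_green_tip in the frame of tidy between 0.072 and 0.098 m) and (y of driver_green_tip in the frame of tidy between 0.057 and 0.083 m or y of driver_green_tip in the frame of tidy between -0.083 and -0.057 m) and linear speed of each of driver_red, driver_blue, driver_yellow, driver_green below 0.05 m/s and distance of each of saucer, hex_case, bleed_key, tape_measure, tape_roll from where it was at the start of the episode below 0.04 m); the robot touches nothing.
It fails at once if a bystander (saucer, hex key set, bleed key, tape measure, tape roll) is moved 40 mm or more (distance of any of saucer, hex_case, bleed_key, tape_measure, tape_roll from where it was at the start of the episode above 0.04 m).
Of driver_red, driver_blue, driver_yellow, driver_green only 3 to 4 are there at a start; the rules pass over those that are not, and their reading is None.
At some moment in a run one of driver_red, driver_blue, driver_yellow, driver_green may be knocked a few centimetres aside while the robot is not near it.
It also fails if it takes over 210 s, if anything falls off the work surface, if the arm or the gripper's body presses on something with over 40 N, if the wrist force passes 120 N, or if a joint passes its speed limit or range.

## Robot

A 6-joint arm with a two-finger parallel gripper is mounted at the origin on the work surface. World frame = base frame: x ahead of the robot, y to its left, z up, the work surface at z = 0. Lengths are in m, angles in degrees, forces in N, time in s.
With the tool pointing down it reaches from about 0.25 to 0.8 m from the base axis. Payload 8.5 kg.
Tool frame: the origin (TCP) lies between the finger pads; the fingertips stand 17 mm ahead of it and the grasp point (between the pads) lies 2 mm behind it; z points along the fingers, y is the line along which they close (so a half turn about z gives the same grasp; the last joint's range is limited). The gripper opens to 85 mm and grips with 20 to 120 N. Pads are 22 mm wide; open, the fingers measure 114 mm over their backs; the gripper's body (76 mm by 85 mm) begins 54 mm behind the grasp point. The pads swing forward as they close: fully open they stand 13 mm farther back than shut.
Start: joints at [-69.328, 13.648, -0.773, 75.585, 0, 90], TCP at [0.185, -0.491, 0.248] pointing down, gripper open.
Joint ranges: [-152.45, 152.45], [-59.26, 108.67], [-65.41, 83.53], [-104.44, 129.93], [-82.83, 76.93], [-180, 180]. Speed limits (degrees/s): [127.2, 127.2, 159.86, 180, 180, 180].

## Interface

Orientations are given as a 3x3 rotation matrix whose columns are the frame's x, y, z axes.
In Python, from station import readout, eyes, workorder gives the robot as it stands.
- The arm moves only by the tool arm_command, never from a script. Its argument "increments" is a list of rows, each an object with "dp": the shift along the tool's x, y, z in cm, a list of three; "delta_rot": the turn, a rotation vector about the tool's x, y, z in degrees, a list of three; "fingers": the opening, from -1 (shut) to 1 (fully open). A call has 1 to 12 rows; each row shifts and turns the commanded pose from where the row before left it, along the tool's axes as they then stand; what a row does not reach is not made up. A row lasts 1/12 s, in which the tool goes at most 41.7 mm and 7.16 degrees, less where a joint would pass 70% of its speed; a pose out of reach is approached as far as the arm can. A call with a gripper value outside its range is refused whole. The fingers move at their own pace and stop on an object; "newtons" is the grip in N (left out, the last holds). Time passes only in rows, so rows that do not move let the fingers close. It gives the time, the measured TCP pose, the force, the opening and the grip force at its end, in the units of the state.
- readout.state(): the state, without advancing time (a new reading comes with each control period).
- eyes.snapshot(name): name is "scene" or "top" or "wrist"; returns a dict with "frame" (420x560x3 uint8, blue, green, red), "K" (3x3 intrinsics, pixels), "R" (3x3) and "t" (3): a world point X has camera coordinates R X + t; the wrist camera has in their place "tool_from_camera" (4x4, takes a point from camera to tool coordinates, whose origin is the TCP and whose axes are the flange's). Camera axes: x right, y down, z forward; pixel columns grow to the right and rows downward; lengths in m; the calibration is good to about 2 mm. A picture is of the moment at which its call begins: read the wrist's pose just before it. There is no depth.
- workorder.sign_off(): hands the job in; it is judged then, once.
Trained networks look in the newest picture that a camera, given by its name, has taken for a name from the list of things; names that differ only in an ending like _2 or _b are one class to them, and where a whole thing is asked for, a point or a joint stands for the part that bears it (a point fixed in the world has none). Each returns a list of dicts, best first, with "confidence" (0 to 1); they miss things now and then, are a little off and sometimes report something else, mostly with a low value. They report only what shows in the picture. A call takes as long as a camera call. They do not tell look-alikes from the thing itself.
- eyes.regions_of(camera, target): "pixels" (420x560 bool, what is visible of it) and "uv" ([column, row] in pixels, amid what is visible of it).
The state is a dict: "time_s": time; "qpos": joint angles; "qvel": joint speeds; "joint_efforts": joint torques, N m; "tool_pos": TCP position; "tcp_rot": TCP orientation; "force": force on the tool from outside, world axes, zero at the start; "ft_torque": the same for the moment, N m; "grip_width": finger opening in m; "finger_force": force on a finger pad.
Only numpy, scipy, OpenCV 4.12 (cv2) and the standard library are available. Lean on these libraries where they do the work, as an engineer would, in place of code of your own. Each camera call takes 0.05 s, during which the arm holds its last target. There are 200 camera calls.

## Working session

There is one attempt and no reset: what is moved stays moved. The work goes in short steps, Python scripts to look and compute and a tool call to move; the robot and the scene stay as the last step left them, time stands still between calls to the robot, and variables do not carry over. Pictures are saved under pics/ and viewed, at most 17 in all, crops included, and the job is handed in when it is done.

Besides the shell and the picture viewer there is one more tool, called after ">>>" in YAML: its name, and indented under it one key for each argument. arm_command: Moves the arm, as the interface text tells. Its arguments: {"type":"object","properties":{"increments":{"type":"array","items":{"type":"object","properties":{"dp":{"type":"array","items":{"type":"number"}},"delta_rot":{"type":"array","items":{"type":"number"}},"fingers":{"type":"number"}}}},"newtons":{"type":"number"}},"required":["increments"]}

```bash
mkdir -p pics; ls; python3 - <<'E'
from station import readout, eyes
import cv2,numpy as np
print(readout.state())
for c in ("scene","top"):
    s=eyes.snapshot(c); cv2.imwrite(f"pics/{c}0.png",s["frame"]); print(c,s["K"],s["R"],s["t"])
    for n in ["bolt_knob","tray_handle","tidy","driver_red","driver_blue","driver_yellow","driver_green","saucer","hex_case","bleed_key","tape_measure","tape_roll"]:
        print(n,[(np.round(r["uv"]).tolist(),round(r["confidence"],2),int(r["pixels"].sum())) for r in eyes.regions_of(c,n)][:4])
E
```

```text
pics
{'time_s': 0.0, 'qpos': array([-6.93277302e+01,  1.36813238e+01, -8.15897254e-01,  7.55832005e+01,
        2.98057992e-04,  8.99997129e+01]), 'qvel': array([-0.05484359,  0.05927411, -0.06441891,  0.08162711,  0.01345149,
       -0.08097725]), 'joint_efforts': array([ 2.93981393e-04, -5.38780439e+01,  3.46441090e+01,  1.82386284e-02,
        4.38491440e-05, -1.62663747e-05]), 'tool_pos': array([ 0.18520605, -0.49084764,  0.24768134]), 'tcp_rot': array([[ 9.35613231e-01,  3.53026403e-01, -4.90641578e-04],
       [ 3.53026744e-01, -9.35612307e-01,  1.31508413e-03],
       [ 5.20912115e-06, -1.40361971e-03, -9.99999015e-01]]), 'force': array([-0.20768458, -0.39444763,  0.12407168]), 'ft_torque': array([ 0.02732894,  0.02961634, -0.04467313]), 'finger_force': 0.0, 'grip_width': 0.0853453978068907}
scene [[403.40785432   0.         280.28451596]
 [  0.         403.40785432 210.98549258]
 [  0.           0.           1.        ]] [[-1.56731729e-01  9.87640895e-01  7.92741365e-04]
 [ 6.50011077e-01  1.03756479e-01 -7.52808205e-01]
 [-7.43586421e-01 -1.17473641e-01 -6.58239454e-01]] [ 0
[... 1036 characters left out ...]
171.0], 0.58, 184)]
tray_handle [([410.0, 259.0], 0.49, 775)]
tidy [([131.0, 139.0], 0.75, 8906)]
driver_red [([366.0, 259.0], 0.83, 637)]
driver_blue [([310.0, 218.0], 0.73, 563), ([117.0, 321.0], 0.69, 1346)]
driver_yellow [([268.0, 203.0], 0.87, 587)]
driver_green [([334.0, 242.0], 0.68, 583), ([321.0, 303.0], 0.59, 223), ([264.0, 290.0], 0.55, 245)]
saucer [([364.0, 142.0], 0.97, 1657), ([256.0, 121.0], 0.54, 597)]
hex_case [([254.0, 120.0], 0.83, 627), ([131.0, 141.0], 0.53, 8953)]
bleed_key [([230.0, 236.0], 0.68, 162), ([364.0, 262.0], 0.25, 514)]
tape_measure [([409.0, 171.0], 0.74, 874), ([199.0, 172.0], 0.59, 244), ([272.0, 206.0], 0.48, 539)]
tape_roll [([417.0, 279.0], 0.9, 786)]
```

View pics/scene0.png

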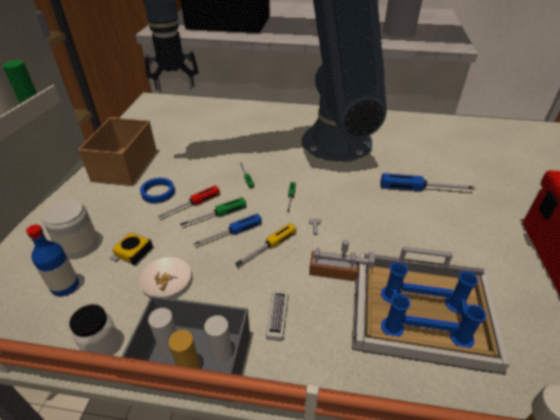

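View pics/top0.png

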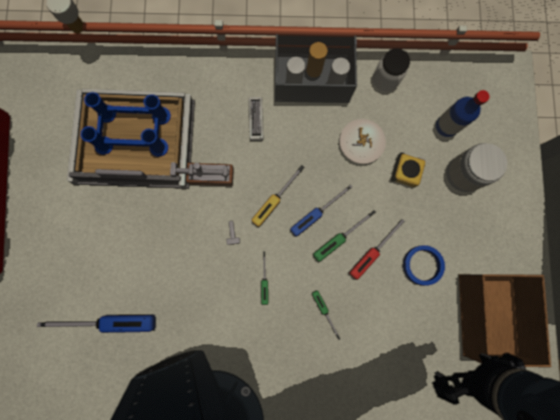

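The scene image shows four full-size drivers in a row: red (197,195), green (228,211), blue (246,224) and yellow (276,235). There are also two small green look-alikes at (248,181) and (291,192), and an oversize blue one at (409,184). The tray is home at (430,305), with its bolt knob at (345,247). In the top image the tray is at the upper left (131,139), the knob is near (205,168), and the four drivers run from (268,205) to (370,258).

```bash
cat > h.py <<'E'
from station import readout, eyes
import cv2,numpy as np
def cam(c):
    s=eyes.snapshot(c)
    if "R" not in s:
        pass
    return s
def proj(s,X):
    p=np.atleast_2d(X)@s["R"].T+s["t"]; p=p@s["K"].T; return p[:,:2]/p[:,2:]
def onz(s,uv,z):
    uv=np.atleast_2d(uv).astype(float)
    d=np.c_[uv,np.ones(len(uv))]@np.linalg.inv(s["K"]).T@s["R"]; C=-s["R"].T@s["t"]
    return C+d*((z-C[2])/d[:,2])[:,None]
def tri(ss,uvs):
    A=[];b=[]
    for s,uv in zip(ss,uvs):
        d=s["R"].T@np.linalg.inv(s["K"])@np.r_[uv,1.]; d/=np.linalg.norm(d); P=np.eye(3)-np.outer(d,d)
        A.append(P);b.append(P@(-s["R"].T@s["t"]))
    return np.linalg.lstsq(np.vstack(A),np.hstack(b),rcond=None)[0]
def wrist():
    st=readout.state(); s=eyes.snapshot("wrist"); T=s["tool_from_camera"]
    Rw=st["tcp_rot"]@T[:3,:3]; C=st["tcp_rot"]@T[:3,3]+st["tool_pos"]
    s["R"]=Rw.T; s["t"]=-Rw.T@C; return s
def driver(s,m):
    "handle centre, tip, length from a mask, axis at z=.014"
    v,u=np.nonzero(m); X=onz(s,np.c_[u,v],0.016)[:,:2]
    c=X.mean(0); d=np.linalg.svd(X-c,full_matrices=False)[2][0]
    a=(X-c)@d; w=(X-c)@np.array([-d[1],d[0]])
    lo,hi=np.percentile(a,[.5,99.5])
    if w[a<(lo+hi)/2].std()<w[a>(lo+hi)/2].std(): d=-d;a=-a;lo,hi=-hi,-lo
    wh=np.r_[c]+0
    return c+d*(lo+.045),d,hi-lo,np.degrees(np.arctan2(d[1],d[0]))
E
python3 - <<'E'
from h import *
st=eyes.snapshot("scene"); tp=eyes.snapshot("top")
for n in ["red","blue","yellow","green"]:
    for c,s in (("scene",st),("top",tp)):
        for r in eyes.regions_of(c,"driver_"+n):
            if r["confidence"]>.5:
                q=driver(s,r["pixels"]); print(n,c,np.round(q[0],3),"len",round(q[2],3),"yaw",round(q[3],1))
for n in ["saucer","hex_case","bleed_key","tape_measure","tape_roll"]:
    r=eyes.regions_of("top",n)
    if r: print(n,onz(tp,r[0]["uv"],.015).round(3))
r=eyes.regions_of("top","bolt_knob");print(r[0]["uv"]);
print("knobrough",onz(tp,(206,166),.06), tri([st,tp],[(345,245),(206,166)]))
a=cv2.resize(st["frame"][210:370,290:520],None,fx=3.4,fy=3.4,interpolation=cv2.INTER_CUBIC)
b=cv2.resize(tp["frame"][80:200,60:245],None,fx=4.2,fy=4.2,interpolation=cv2.INTER_CUBIC)
cv2.imwrite("pics/a1.png",a);cv2.imwrite("pics/b1.png",b);print(a.shape,b.shape)
E
```

```text
red scene [ 0.38  -0.366] len 0.188 yaw -41.2
red top [ 0.382 -0.367] len 0.192 yaw -42.7
blue scene [ 0.481 -0.221] len 0.195 yaw -49.1
blue scene [0.227 0.189] len 0.274 yaw 92.7
blue scene [0.661 0.328] len 0.28 yaw -83.2
blue top [0.234 0.189] len 0.277 yaw 91.4
blue top [ 0.485 -0.223] len 0.186 yaw -50.6
yellow scene [ 0.507 -0.116] len 0.199 yaw -37.9
yellow top [ 0.514 -0.12 ] len 0.19 yaw -38.8
yellow top [ 0.692 -0.379] len 0.114 yaw 56.0
green scene [ 0.286 -0.258] len 0.076 yaw -152.4
green scene [ 0.42  -0.279] len 0.192 yaw -50.6
green top [ 0.273 -0.264] len 0.123 yaw -152.6
green top [ 0.323 -0.119] len 0.128 yaw 1.3
green top [ 0.422 -0.281] len 0.19 yaw -51.4
saucer [[ 0.705 -0.376  0.015]]
hex_case [[ 0.749 -0.089  0.015]]
bleed_key [[ 0.454 -0.034  0.015]]
tape_roll [[ 0.357 -0.487  0.015]]
[197.7, 168.4]
knobrough [[0.61346412 0.02554244 0.06      ]] [0.60417052 0.03098587 0.09400397]
(544, 782, 3) (504, 777, 3)
```

View pics/a1.png

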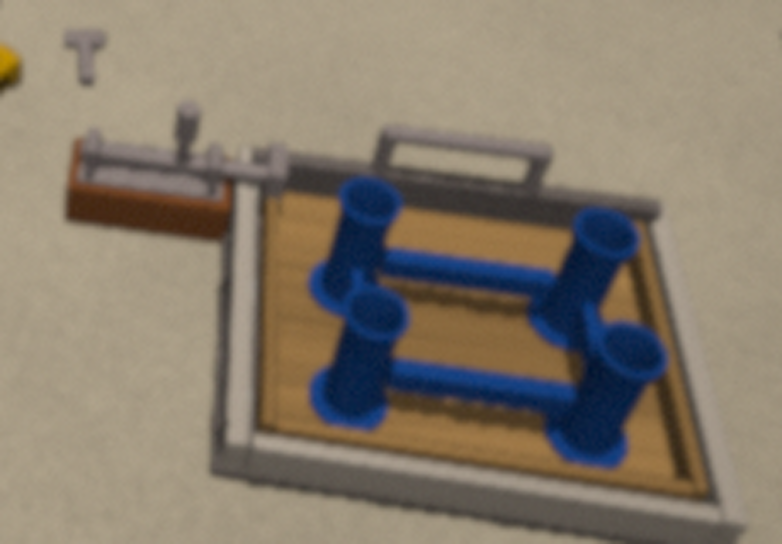

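View pics/b1.png

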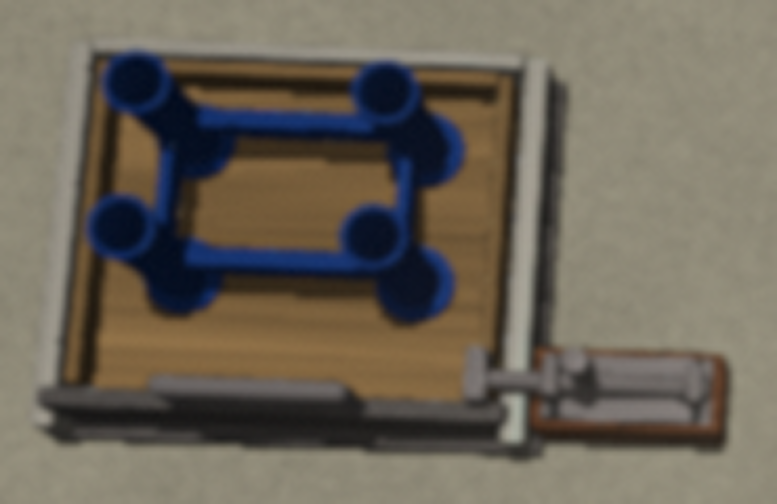

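The crops show the knob top at a(188,107)/b(572,358). The cup rims are at a(370,200), (606,232), (376,312), (632,352), matching b(375,237), (122,227), (385,92), (137,82). The handle bar runs a(385,132)–(548,152), or b(345,385)–(152,383).

```bash
cat >> h.py <<'E'
def ab(a,b): return [(290+a[0]/3.4-.5,210+a[1]/3.4-.5),(60+b[0]/4.2-.5,80+b[1]/4.2-.5)]
E
python3 - <<'E'
from h import *
st=eyes.snapshot("scene"); tp=eyes.snapshot("top")
for n,a,b in [("knobtop",(188,107),(572,358)),("hR",(385,132),(345,385)),("hL",(548,152),(152,383)),
 ("nR",(370,200),(375,237)),("nL",(606,232),(122,227)),("fR",(376,312),(385,92)),("fL",(632,352),(137,82))]:
    uv=ab(a,b); X=tri([st,tp],uv); e=[np.round(proj(s,X)[0]-u,1) for s,u in zip((st,tp),uv)]
    print(n,X.round(3),e)
E
```

```text
knobtop [0.603 0.041 0.109] [array([ 0.4, -0. ]), array([ 0.4, -0. ])]
hR [0.59  0.172 0.092] [array([-0.3,  0. ]), array([-0.3, -0. ])]
hL [0.59  0.279 0.091] [array([ 0.1, -0. ]), array([0.1, 0. ])]
nR [0.67  0.154 0.112] [array([-0.3,  0. ]), array([-0.3, -0. ])]
nL [0.674 0.293 0.112] [array([-0.3,  0. ]), array([-0.2, -0. ])]
fR [0.755 0.152 0.111] [array([-0.1,  0. ]), array([-0.1, -0. ])]
fL [0.76  0.292 0.11 ] [array([-0.3,  0. ]), array([-0.3, -0. ])]
```

>>> arm_command:
  increments:
    - {"dp":[0,-4,0]}
    - {"dp":[0,-4,0]}
    - {"dp":[0,-4,0]}
    - {"dp":[3,-2,-1]}
    - {"dp":[3,-2,-1]}
    - {"dp":[3,0,-1]}
    - {"dp":[3,0,0]}
    - {"dp":[3,0,0]}
    - {"dp":[0,0,0]}

```text
invalid input at $.increments[0]: expected keys dp, delta_rot, fingers
```

```bash
python3 -c "
from station import readout
s=readout.state();print(s['qpos'].round(2),s['tool_pos'].round(4),s['tcp_rot'].round(3))"
```

```text
[-69.33  13.65  -0.77  75.58   0.    90.  ] [ 0.1853 -0.4912  0.2483] [[ 0.936  0.353 -0.   ]
 [ 0.353 -0.936  0.   ]
 [ 0.    -0.    -1.   ]]
```

```bash
cat >> h.py <<'E'
from scipy.spatial.transform import Rotation as Ro
import json
def down(phi):
    c,s=np.cos(np.radians(phi)),np.sin(np.radians(phi)); return np.array([[c,s,0],[s,-c,0],[0,0,-1.]])
def plan(p,R,ways,f,vmax=3.5,wmax=6.5,n0=1):
    "ways: list of (pos,R); straight line + slerp rows, rounded; returns end pose"
    for P,Q in ways:
        P=np.array(P,float); rv=Ro.from_matrix(R.T@Q).as_rotvec(degrees=True)
        N=max(n0,int(np.ceil(np.linalg.norm(P-p)*100/vmax)),int(np.ceil(np.linalg.norm(rv)/wmax)))
        out=[]
        for k in range(1,N+1):
            tgtp=P if k==N else p+(P-p)/(N-k+1)
            rv=Ro.from_matrix(R.T@Q).as_rotvec(degrees=True)/(N-k+1)
            d=np.round(R.T@(tgtp-p)*100,1); r=np.round(rv,1)
            if k==N: d=np.round(R.T@(tgtp-p)*100,2)
            out.append('{"dp":[%g,%g,%g],"delta_rot":[%g,%g,%g],"fingers":%g}'%(*(d+0),*(r+0),f))
            p=p+R@d/100; R=R@Ro.from_rotvec(r,degrees=True).as_matrix()
        print(N,"rows"); print(",".join(out))
    return p,R
def cur():
    s=readout.state(); return s["tool_pos"],s["tcp_rot"]
def show():
    s=readout.state(); print(s["time_s"],s["qpos"].round(2).tolist(),s["tool_pos"].round(4),"F",s["force"].round(1),"w",round(s["grip_width"],4),round(float(s["finger_force"]),1)); 
    open("log.txt","a").write(json.dumps([s["qpos"].tolist(),s["tool_pos"].tolist(),s["tcp_rot"].tolist()])+"\n")
E
python3 - <<'E'
from h import *
show()
plan(*cur(),[((.603,.041,.25),down(90))],.2)
E
```

```text
2.2 [-69.33, 13.65, -0.77, 75.58, 0.0, 90.0] [ 0.1853 -0.4912  0.2483] F [-1.  -0.5 -0.3] w 0.0852 0.0
20 rows
{"dp":[2.9,-1.8,0],"delta_rot":[0,0,-3.5],"fingers":0.2},{"dp":[3,-1.6,0],"delta_rot":[0,0,-3.5],"fingers":0.2},{"dp":[3.1,-1.4,0],"delta_rot":[0,0,-3.5],"fingers":0.2},{"dp":[3.2,-1.2,0],"delta_rot":[0,0,-3.5],"fingers":0.2},{"dp":[3.2,-1,0],"delta_rot":[0,0,-3.5],"fingers":0.2},{"dp":[3.3,-0.8,0],"delta_rot":[0,0,-3.5],"fingers":0.2},{"dp":[3.3,-0.6,0],"delta_rot":[0,0,-3.5],"fingers":0.2},{"dp":[3.4,-0.4,0],"delta_rot":[0,0,-3.4],"fingers":0.2},{"dp":[3.4,-0.2,0],"delta_rot":[0,0,-3.5],"fingers":0.2},{"dp":[3.4,0,0],"delta_rot":[0,0,-3.4],"fingers":0.2},{"dp":[3.4,0.2,0],"delta_rot":[0,0,-3.5],"fingers":0.2},{"dp":[3.3,0.4,0],"delta_rot":[0,0,-3.4],"fingers":0.2},{"dp":[3.3,0.6,0],"delta_rot":[0,0,-3.5],"fingers":0.2},{"dp":[3.3,0.8,0],"delta_rot":[0,0,-3.4],"fingers":0.2},{"dp":[3.2,1,0],"delta_rot":[0,0,-3.5],"fingers":0.2},{"dp":[3.1,1.2,0],"delta_rot":[0,0,-3.4],"fingers":0.2},{"dp":[3.1,1.4,0],"delta_rot":[0,0,-3.5],"fingers":0.2},{"dp":[3,1.6,-0.1],"delta_rot":[0,0,-3.4],"fingers":0.2},{"dp":[2.8,1.8,0],"delta_rot":[0,0,-3.5],"fingers":0.2},{"dp":[2.78,1.96,-0.07],"delta_rot":[0,0,-3.4],"fingers":0.2}
```

>>> arm_command:
  increments:
    - {"dp":[2.9,-1.8,0],"delta_rot":[0,0,-3.5],"fingers":0.2}
    - {"dp":[3,-1.6,0],"delta_rot":[0,0,-3.5],"fingers":0.2}
    - {"dp":[3.1,-1.4,0],"delta_rot":[0,0,-3.5],"fingers":0.2}
    - {"dp":[3.2,-1.2,0],"delta_rot":[0,0,-3.5],"fingers":0.2}
    - {"dp":[3.2,-1,0],"delta_rot":[0,0,-3.5],"fingers":0.2}
    - {"dp":[3.3,-0.8,0],"delta_rot":[0,0,-3.5],"fingers":0.2}
    - {"dp":[3.3,-0.6,0],"delta_rot":[0,0,-3.5],"fingers":0.2}
    - {"dp":[3.4,-0.4,0],"delta_rot":[0,0,-3.4],"fingers":0.2}
    - {"dp":[3.4,-0.2,0],"delta_rot":[0,0,-3.5],"fingers":0.2}
    - {"dp":[3.4,0,0],"delta_rot":[0,0,-3.4],"fingers":0.2}

```text
time_s: 3.03
tool_pos: [0.3951, -0.222, 0.2485]
tcp_rot: [[0.564, 0.826, 0.0], [0.826, -0.564, -0.0], [0.0, 0.001, -1.0]]
force: [1.0, -1.4, -0.8]
grip_width: 0.0509
finger_force: 0.0
```

>>> arm_command:
  increments:
    - {"dp":[3.4,0.2,0],"delta_rot":[0,0,-3.5],"fingers":0.2}
    - {"dp":[3.3,0.4,0],"delta_rot":[0,0,-3.4],"fingers":0.2}
    - {"dp":[3.3,0.6,0],"delta_rot":[0,0,-3.5],"fingers":0.2}
    - {"dp":[3.3,0.8,0],"delta_rot":[0,0,-3.4],"fingers":0.2}
    - {"dp":[3.2,1,0],"delta_rot":[0,0,-3.5],"fingers":0.2}
    - {"dp":[3.1,1.2,0],"delta_rot":[0,0,-3.4],"fingers":0.2}
    - {"dp":[3.1,1.4,0],"delta_rot":[0,0,-3.5],"fingers":0.2}
    - {"dp":[3,1.6,-0.1],"delta_rot":[0,0,-3.4],"fingers":0.2}
    - {"dp":[2.8,1.8,0],"delta_rot":[0,0,-3.5],"fingers":0.2}
    - {"dp":[2.8,2,-0.1],"delta_rot":[0,0,-3.4],"fingers":0.2}
    - {"dp":[0,0,0],"delta_rot":[0,0,0],"fingers":0.2}
    - {"dp":[0,0,0],"delta_rot":[0,0,0],"fingers":0.2}

```text
time_s: 4.03
tool_pos: [0.6041, 0.0426, 0.2495]
tcp_rot: [[-0.002, 1.0, -0.001], [1.0, 0.002, -0.0], [-0.0, -0.001, -1.0]]
force: [-1.0, 0.2, -1.7]
grip_width: 0.0514
finger_force: 0.0
```

```bash
python3 - <<'E'
from h import *
show(); print(cur()[1].round(3))
w=wrist(); cv2.imwrite("pics/w1.png",w["frame"]); print(proj(w,[(.603,.041,.109),(.603,.041,.094),(.59,.172,.091),(.67,.154,.111)]).round())
E
```

```text
4.0333 [4.04, 21.74, 11.08, 79.4, 0.0, 93.93] [0.6041 0.0426 0.2495] F [-1.   0.2 -1.7] w 0.0514 0.0
[[-0.002  1.    -0.001]
 [ 1.     0.002 -0.   ]
 [-0.    -0.001 -1.   ]]
[[281. 206.]
 [281. 202.]
 [265.  47.]
 [368.  66.]]
```

View pics/w1.png

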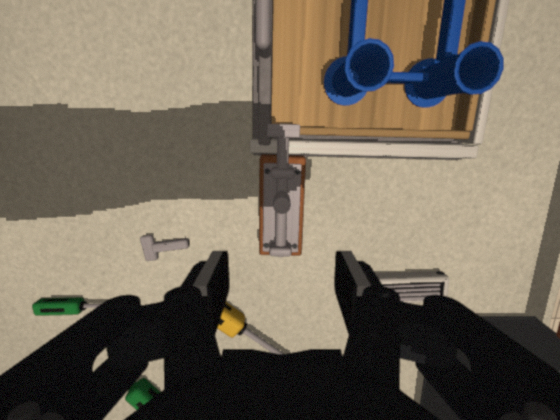

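The wrist image has the knob at (282,203), and the triangulated point projects to (281,204), so the two agree. Next I grasp the knob and draw the bolt.

>>> arm_command:
  increments:
    - {"dp":[-0.15,-0.1,3.5],"delta_rot":[0,0,0],"fingers":0.2}
    - {"dp":[0,0,3.5],"delta_rot":[0,0,0],"fingers":0.2}
    - {"dp":[0,0,3.5],"delta_rot":[0,0,0],"fingers":0.2}
    - {"dp":[0,0,3],"delta_rot":[0,0,0],"fingers":0.2}
    - {"dp":[0,0,2],"delta_rot":[0,0,0],"fingers":0.2}
    - {"dp":[0,0,0],"delta_rot":[0,0,0],"fingers":0.2}
    - {"dp":[0,0,0],"delta_rot":[0,0,0],"fingers":-0.8}
    - {"dp":[0,0,0],"delta_rot":[0,0,0],"fingers":-0.8}
    - {"dp":[0,0,0],"delta_rot":[0,0,0],"fingers":-0.8}
    - {"dp":[0,0,0],"delta_rot":[0,0,0],"fingers":-0.8}
    - {"dp":[0,0,0],"delta_rot":[0,0,0],"fingers":-0.8}
    - {"dp":[0,0,0],"delta_rot":[0,0,0],"fingers":-0.8}
  newtons: 50

```text
time_s: 5.08
tool_pos: [0.6039, 0.0393, 0.0975]
tcp_rot: [[0.001, 1.0, 0.004], [1.0, -0.001, -0.0], [-0.0, 0.004, -1.0]]
force: [0.3, -3.5, 8.7]
grip_width: 0.0144
finger_force: 48.8
```

>>> arm_command:
  increments:
    - {"dp":[-0.6,0,0],"delta_rot":[0,0,0],"fingers":-0.8}
    - {"dp":[-0.6,0,0],"delta_rot":[0,0,0],"fingers":-0.8}
    - {"dp":[-0.6,0,0],"delta_rot":[0,0,0],"fingers":-0.8}
    - {"dp":[-0.6,0,0],"delta_rot":[0,0,0],"fingers":-0.8}
    - {"dp":[-0.6,0,0],"delta_rot":[0,0,0],"fingers":-0.8}
    - {"dp":[-0.5,0,0],"delta_rot":[0,0,0],"fingers":-0.8}
    - {"dp":[0,0,0],"delta_rot":[0,0,0],"fingers":-0.8}
    - {"dp":[0,0,0],"delta_rot":[0,0,0],"fingers":-0.8}
    - {"dp":[0,0,0],"delta_rot":[0,0,0],"fingers":-0.8}

```text
time_s: 5.83
tool_pos: [0.6031, 0.0044, 0.0974]
tcp_rot: [[0.001, 1.0, 0.003], [1.0, -0.001, -0.0], [-0.0, 0.003, -1.0]]
force: [-2.5, -0.9, 9.9]
grip_width: 0.0143
finger_force: 49.2
```

>>> arm_command:
  increments:
    - {"dp":[0,0,0],"delta_rot":[0,0,0],"fingers":0.2}
    - {"dp":[0,0,0],"delta_rot":[0,0,0],"fingers":0.2}
    - {"dp":[0,0,0],"delta_rot":[0,0,0],"fingers":0.2}
    - {"dp":[0,0,-3],"delta_rot":[0,0,0],"fingers":0.2}
    - {"dp":[0,0,-3],"delta_rot":[0,0,0],"fingers":0.2}
    - {"dp":[3.5,-0.3,-1.5],"delta_rot":[0,0,0],"fingers":0.2}
    - {"dp":[4,-0.3,0],"delta_rot":[0,0,0],"fingers":0.2}
    - {"dp":[4,-0.3,0],"delta_rot":[0,0,0],"fingers":0.2}
    - {"dp":[4,-0.3,0],"delta_rot":[0,0,0],"fingers":0.2}
    - {"dp":[4,0,0],"delta_rot":[0,0,0],"fingers":0.2}
    - {"dp":[2.6,0,0],"delta_rot":[0,0,0],"fingers":0.2}
    - {"dp":[0,0,0],"delta_rot":[0,0,0],"fingers":0.2}

```text
time_s: 6.83
tool_pos: [0.5901, 0.2309, 0.1701]
tcp_rot: [[-0.004, 1.0, 0.0], [1.0, 0.004, 0.002], [0.002, 0.0, -1.0]]
force: [0.3, -1.3, -0.0]
grip_width: 0.0514
finger_force: 0.0
```

```bash
python3 - <<'E'
from h import *
show(); w=wrist(); cv2.imwrite("pics/w2.png",w["frame"]); print(proj(w,[(.59,.172,.091),(.59,.279,.091),(.59,.2255,.091)]).round())
E
```

```text
6.8333 [21.33, 26.12, 6.37, 70.2, 0.09, 111.08] [0.5901 0.2309 0.1701] F [ 0.3 -1.3 -0. ] w 0.0514 0.0
[[282. 302.]
 [282. 155.]
 [282. 234.]]
```

View pics/w2.png

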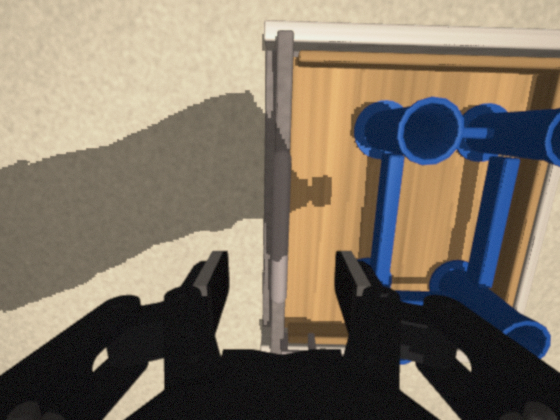

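The bar shows at column 282, rows 152–302, which matches the prediction. Next I grasp it and pull the tray out.

>>> arm_command:
  increments:
    - {"dp":[-0.4,0,3.5],"delta_rot":[0,0,0],"fingers":0.2}
    - {"dp":[0,0,3],"delta_rot":[0,0,0],"fingers":0.2}
    - {"dp":[0,0,1.3],"delta_rot":[0,0,0],"fingers":0.2}
    - {"dp":[0,0,0],"delta_rot":[0,0,0],"fingers":-0.9}
    - {"dp":[0,0,0],"delta_rot":[0,0,0],"fingers":-0.9}
    - {"dp":[0,0,0],"delta_rot":[0,0,0],"fingers":-0.9}
    - {"dp":[0,0,0],"delta_rot":[0,0,0],"fingers":-0.9}
    - {"dp":[0,0,0],"delta_rot":[0,0,0],"fingers":-0.9}
    - {"dp":[0,0,0],"delta_rot":[0,0,0],"fingers":-0.9}
  newtons: 60

```text
time_s: 7.63
tool_pos: [0.5892, 0.2213, 0.0937]
tcp_rot: [[0.001, 1.0, -0.002], [1.0, -0.001, 0.0], [0.0, -0.002, -1.0]]
force: [-7.9, -1.1, 3.1]
grip_width: 0.0098
finger_force: 58.6
```

>>> arm_command:
  increments:
    - {"dp":[0,-1,0],"delta_rot":[0,0,0],"fingers":-0.9}
    - {"dp":[0,-1.6,0],"delta_rot":[0,0,0],"fingers":-0.9}
    - {"dp":[0,-1.8,0],"delta_rot":[0,0,0],"fingers":-0.9}
    - {"dp":[0.1,-1.8,0],"delta_rot":[0,0,0],"fingers":-0.9}
    - {"dp":[0,-1.8,0],"delta_rot":[0,0,0],"fingers":-0.9}
    - {"dp":[0.1,-1.8,0],"delta_rot":[0,0,0],"fingers":-0.9}
    - {"dp":[0,-1.8,0],"delta_rot":[0,0,0],"fingers":-0.9}
    - {"dp":[0.1,-1.8,0],"delta_rot":[0,0,0],"fingers":-0.9}
    - {"dp":[0,-1.8,0],"delta_rot":[0,0,0],"fingers":-0.9}
    - {"dp":[0,-1.2,0],"delta_rot":[0,0,0],"fingers":-0.9}
    - {"dp":[0,-0.6,0],"delta_rot":[0,0,0],"fingers":-0.9}
    - {"dp":[0,0,0],"delta_rot":[0,0,0],"fingers":-0.9}

```text
time_s: 8.63
tool_pos: [0.4201, 0.2251, 0.0936]
tcp_rot: [[-0.0, 1.0, 0.001], [1.0, 0.0, 0.001], [0.001, 0.001, -1.0]]
force: [-2.7, 0.0, 7.2]
grip_width: 0.0094
finger_force: 61.2
```

```bash
python3 - <<'E'
from h import *
show()
E
```

```text
8.6333 [28.16, 15.11, -23.11, 51.7, 0.04, 118.16] [0.4201 0.2251 0.0936] F [-2.7  0.   7.2] w 0.0094 61.2
```

>>> arm_command:
  increments:
    - {"dp":[0,-0.4,0],"delta_rot":[0,0,0],"fingers":-0.9}
    - {"dp":[0,0,0],"delta_rot":[0,0,0],"fingers":-0.9}

```text
time_s: 8.8
tool_pos: [0.419, 0.2252, 0.0936]
tcp_rot: [[0.001, 1.0, 0.005], [1.0, -0.001, 0.001], [0.001, 0.005, -1.0]]
force: [4.3, -2.0, 5.6]
grip_width: 0.0094
finger_force: 61.2
```

>>> arm_command:
  increments:
    - {"dp":[0,0.2,0],"delta_rot":[0,0,0],"fingers":0.2}
    - {"dp":[0,0,0],"delta_rot":[0,0,0],"fingers":0.2}
    - {"dp":[0,0,0],"delta_rot":[0,0,0],"fingers":0.2}
    - {"dp":[0,0,-3],"delta_rot":[0,0,0],"fingers":0.2}
    - {"dp":[0,0,-4],"delta_rot":[0,6,0],"fingers":0.2}
    - {"dp":[0,0,-4],"delta_rot":[0,6,0],"fingers":0.2}
    - {"dp":[0,0,-4],"delta_rot":[0,6,0],"fingers":0.2}
    - {"dp":[0,0,0],"delta_rot":[0,0,0],"fingers":0.2}
    - {"dp":[0,0,0],"delta_rot":[0,0,0],"fingers":0.2}

```text
time_s: 9.55
tool_pos: [0.4198, 0.211, 0.2432]
tcp_rot: [[0.003, 1.0, 0.005], [0.951, -0.004, 0.31], [0.31, 0.004, -0.951]]
force: [0.3, -0.3, 0.0]
grip_width: 0.051
finger_force: 0.0
```

```bash
python3 - <<'E'
from h import *
show(); print(cur()[1].round(3))
tp=eyes.snapshot("top");st=eyes.snapshot("scene")
b=cv2.resize(tp["frame"][80:230,60:260],None,fx=3.8,fy=3.8,interpolation=cv2.INTER_CUBIC)
cv2.imwrite("pics/b2.png",b)
for n in ["red","blue","yellow","green"]:
    for c,s in (("scene",st),("top",tp)):
        for r in eyes.regions_of(c,"driver_"+n):
            if r["confidence"]>.5:
                q=driver(s,r["pixels"]); print(n,c,np.round(q[0],3),"len",round(q[2],3),"yaw",round(q[3],1))
E
```

```text
9.55 [16.14, 4.08, -15.49, 64.98, 17.26, 107.15] [0.4198 0.211  0.2432] F [ 0.3 -0.3  0. ] w 0.051 0.0
[[ 0.003  1.     0.005]
 [ 0.951 -0.004  0.31 ]
 [ 0.31   0.004 -0.951]]
red scene [ 0.378 -0.365] len 0.192 yaw -41.5
red top [ 0.382 -0.367] len 0.188 yaw -42.6
blue scene [0.225 0.188] len 0.278 yaw 91.9
blue scene [ 0.481 -0.22 ] len 0.196 yaw -49.6
blue top [ 0.485 -0.222] len 0.185 yaw -50.4
blue top [0.234 0.19 ] len 0.187 yaw 91.6
yellow scene [ 0.508 -0.118] len 0.201 yaw -37.4
yellow top [ 0.513 -0.12 ] len 0.193 yaw -38.7
green scene [ 0.42  -0.277] len 0.192 yaw -51.1
green top [ 0.325 -0.119] len 0.124 yaw 1.1
green top [ 0.423 -0.281] len 0.188 yaw -51.4
green top [ 0.274 -0.263] len 0.064 yaw -152.8
```

View pics/b2.png

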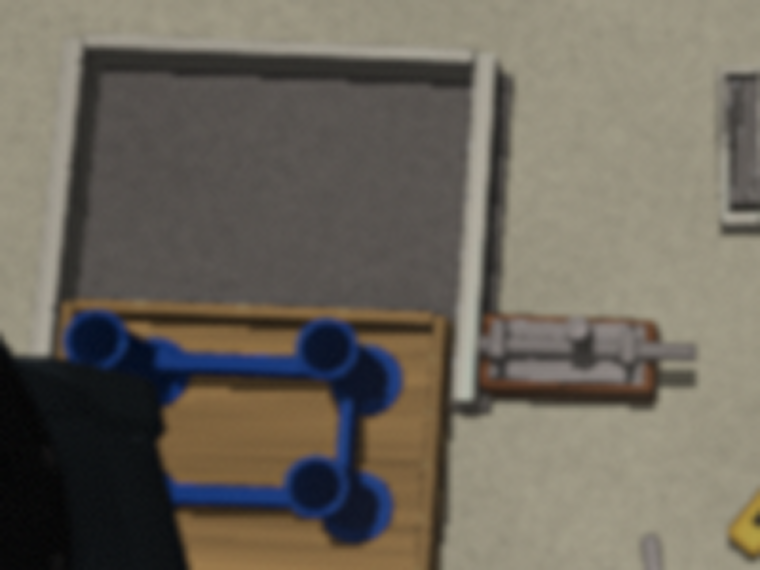

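The tray is out and the bolt is drawn. The visible rims in the crop are at (316,485), (327,346) and (97,338). Next is yellow.

```bash
python3 - <<'E'
from h import *
tp=eyes.snapshot("top")
for u,v in [(316,485),(327,346),(97,338)]: print(onz(tp,(60+u/3.8-.5,80+v/3.8-.5),.111).round(4))
p,R=cur(); plan(p,R,[((.46,.10,.26),down(166)),((.485,-.01,.26),down(244)),((.511,-.119,.25),down(321.5))],.2,wmax=6.9)
E
```

```text
[[0.5017 0.1578 0.111 ]]
[[0.5873 0.156  0.111 ]]
[[0.5903 0.295  0.111 ]]
12 rows
{"dp":[-0.8,0.3,-0.4],"delta_rot":[1,-1.3,-6.3],"fingers":0.2},{"dp":[-0.9,0.2,-0.4],"delta_rot":[1,-1.3,-6.3],"fingers":0.2},{"dp":[-0.9,0.1,-0.4],"delta_rot":[1,-1.3,-6.3],"fingers":0.2},{"dp":[-0.9,0,-0.4],"delta_rot":[1,-1.3,-6.3],"fingers":0.2},{"dp":[-1,-0.1,-0.4],"delta_rot":[1,-1.3,-6.3],"fingers":0.2},{"dp":[-0.9,-0.2,-0.4],"delta_rot":[1,-1.3,-6.3],"fingers":0.2},{"dp":[-0.9,-0.3,-0.3],"delta_rot":[1,-1.3,-6.3],"fingers":0.2},{"dp":[-0.9,-0.4,-0.3],"delta_rot":[1,-1.3,-6.2],"fingers":0.2},{"dp":[-0.9,-0.5,-0.3],"delta_rot":[0.9,-1.2,-6.3],"fingers":0.2},{"dp":[-0.8,-0.6,-0.2],"delta_rot":[1,-1.3,-6.2],"fingers":0.2},{"dp":[-0.8,-0.6,-0.2],"delta_rot":[0.9,-1.2,-6.3],"fingers":0.2},{"dp":[-0.66,-0.75,-0.2],"delta_rot":[1,-1.3,-6.2],"fingers":0.2}
12 rows
{"dp":[-0.4,-0.8,0],"delta_rot":[0,0,-6.5],"fingers":0.2},{"dp":[-0.3,-0.9,0],"delta_rot":[0,0,-6.5],"fingers":0.2},{"dp":[-0.2,-0.9,0],"delta_rot":[0,0,-6.5],"fingers":0.2},{"dp":[-0.1,-0.9,0],"delta_rot":[0,0,-6.5],"fingers":0.2},{"dp":[0,-1
[... 449 characters left out ...]
rows
{"dp":[0.7,-0.6,0.1],"delta_rot":[0,0,-6.5],"fingers":0.2},{"dp":[0.8,-0.5,0.1],"delta_rot":[0,0,-6.5],"fingers":0.2},{"dp":[0.8,-0.4,0.1],"delta_rot":[0,0,-6.5],"fingers":0.2},{"dp":[0.9,-0.3,0.1],"delta_rot":[0,0,-6.4],"fingers":0.2},{"dp":[0.9,-0.2,0.1],"delta_rot":[0,0,-6.5],"fingers":0.2},{"dp":[0.9,-0.1,0.1],"delta_rot":[0,0,-6.4],"fingers":0.2},{"dp":[0.9,0,0.1],"delta_rot":[0,0,-6.5],"fingers":0.2},{"dp":[1,0.1,0.1],"delta_rot":[0,0,-6.4],"fingers":0.2},{"dp":[0.9,0.2,0.1],"delta_rot":[0,0,-6.5],"fingers":0.2},{"dp":[0.9,0.3,0],"delta_rot":[0,0,-6.4],"fingers":0.2},{"dp":[0.9,0.4,0.1],"delta_rot":[0,0,-6.5],"fingers":0.2},{"dp":[0.79,0.45,0],"delta_rot":[0,0,-6.4],"fingers":0.2}
```

>>> arm_command:
  increments:
    - {"dp":[-0.8,0.3,-0.4],"delta_rot":[1,-1.3,-6.3],"fingers":0.2}
    - {"dp":[-0.9,0.2,-0.4],"delta_rot":[1,-1.3,-6.3],"fingers":0.2}
    - {"dp":[-0.9,0.1,-0.4],"delta_rot":[1,-1.3,-6.3],"fingers":0.2}
    - {"dp":[-0.9,0,-0.4],"delta_rot":[1,-1.3,-6.3],"fingers":0.2}
    - {"dp":[-1,-0.1,-0.4],"delta_rot":[1,-1.3,-6.3],"fingers":0.2}
    - {"dp":[-0.9,-0.2,-0.4],"delta_rot":[1,-1.3,-6.3],"fingers":0.2}
    - {"dp":[-0.9,-0.3,-0.3],"delta_rot":[1,-1.3,-6.3],"fingers":0.2}
    - {"dp":[-0.9,-0.4,-0.3],"delta_rot":[1,-1.3,-6.2],"fingers":0.2}
    - {"dp":[-0.9,-0.5,-0.3],"delta_rot":[0.9,-1.2,-6.3],"fingers":0.2}
    - {"dp":[-0.8,-0.6,-0.2],"delta_rot":[1,-1.3,-6.2],"fingers":0.2}
    - {"dp":[-0.8,-0.6,-0.2],"delta_rot":[0.9,-1.2,-6.3],"fingers":0.2}
    - {"dp":[-0.7,-0.7,-0.2],"delta_rot":[1,-1.3,-6.2],"fingers":0.2}

```text
time_s: 11.1
tool_pos: [0.461, 0.0997, 0.2603]
tcp_rot: [[-0.971, 0.238, 0.002], [0.238, 0.971, -0.001], [-0.002, -0.001, -1.0]]
force: [0.3, 0.4, 0.6]
grip_width: 0.0515
finger_force: 0.0
```

>>> arm_command:
  increments:
    - {"dp":[-0.4,-0.8,0],"delta_rot":[0,0,-6.5],"fingers":0.2}
    - {"dp":[-0.3,-0.9,0],"delta_rot":[0,0,-6.5],"fingers":0.2}
    - {"dp":[-0.2,-0.9,0],"delta_rot":[0,0,-6.5],"fingers":0.2}
    - {"dp":[-0.1,-0.9,0],"delta_rot":[0,0,-6.5],"fingers":0.2}
    - {"dp":[0,-1,0],"delta_rot":[0,0,-6.5],"fingers":0.2}
    - {"dp":[0.1,-0.9,0],"delta_rot":[0,0,-6.5],"fingers":0.2}
    - {"dp":[0.2,-0.9,0],"delta_rot":[0,0,-6.5],"fingers":0.2}
    - {"dp":[0.3,-0.9,0],"delta_rot":[0,0,-6.5],"fingers":0.2}
    - {"dp":[0.4,-0.9,0],"delta_rot":[0,0,-6.5],"fingers":0.2}
    - {"dp":[0.5,-0.8,0],"delta_rot":[0,0,-6.5],"fingers":0.2}
    - {"dp":[0.6,-0.8,0],"delta_rot":[0,0,-6.5],"fingers":0.2}
    - {"dp":[0.6,-0.7,0],"delta_rot":[0,0,-6.5],"fingers":0.2}

```text
time_s: 12.1
tool_pos: [0.4857, -0.0105, 0.2603]
tcp_rot: [[-0.434, -0.901, 0.001], [-0.901, 0.434, -0.0], [-0.001, -0.001, -1.0]]
force: [0.5, -1.2, -0.0]
grip_width: 0.0514
finger_force: 0.0
```

>>> arm_command:
  increments:
    - {"dp":[0.7,-0.6,0.1],"delta_rot":[0,0,-6.5],"fingers":0.2}
    - {"dp":[0.8,-0.5,0.1],"delta_rot":[0,0,-6.5],"fingers":0.2}
    - {"dp":[0.8,-0.4,0.1],"delta_rot":[0,0,-6.5],"fingers":0.2}
    - {"dp":[0.9,-0.3,0.1],"delta_rot":[0,0,-6.4],"fingers":0.2}
    - {"dp":[0.9,-0.2,0.1],"delta_rot":[0,0,-6.5],"fingers":0.2}
    - {"dp":[0.9,-0.1,0.1],"delta_rot":[0,0,-6.4],"fingers":0.2}
    - {"dp":[0.9,0,0.1],"delta_rot":[0,0,-6.5],"fingers":0.2}
    - {"dp":[1,0.1,0.1],"delta_rot":[0,0,-6.4],"fingers":0.2}
    - {"dp":[0.9,0.2,0.1],"delta_rot":[0,0,-6.5],"fingers":0.2}
    - {"dp":[0.9,0.3,0],"delta_rot":[0,0,-6.4],"fingers":0.2}
    - {"dp":[0.9,0.4,0.1],"delta_rot":[0,0,-6.5],"fingers":0.2}
    - {"dp":[0.8,0.45,0],"delta_rot":[0,0,-6.4],"fingers":0.2}

```text
time_s: 13.1
tool_pos: [0.5117, -0.1196, 0.2502]
tcp_rot: [[0.785, -0.619, 0.001], [-0.619, -0.785, 0.0], [0.001, -0.001, -1.0]]
force: [-0.1, -1.0, 0.1]
grip_width: 0.0509
finger_force: 0.0
```

>>> arm_command:
  increments:
    - {"dp":[0,0,0],"delta_rot":[0,0,0],"fingers":0.2}
    - {"dp":[0,0,0],"delta_rot":[0,0,0],"fingers":0.2}
    - {"dp":[0,0,0],"delta_rot":[0,0,0],"fingers":0.2}

```text
time_s: 13.35
tool_pos: [0.5114, -0.1189, 0.2504]
tcp_rot: [[0.779, -0.626, 0.001], [-0.626, -0.779, 0.0], [0.001, -0.001, -1.0]]
force: [-0.2, 0.4, -0.3]
grip_width: 0.051
finger_force: 0.0
```

```bash
python3 - <<'E'
from h import *
show(); print(cur()[1].round(3)); w=wrist(); cv2.imwrite("pics/w3.png",w["frame"])
for n in ["yellow","blue","green"]:
    for r in eyes.regions_of("wrist","driver_"+n):
        q=driver(w,r["pixels"]); v,u=np.nonzero(r["pixels"]); print(n,round(r["confidence"],2),np.round(r["uv"]),q[0].round(4),round(q[2],3),round(q[3],1),u.min(),u.max(),v.min(),v.max())
E
```

```text
13.35 [-13.1, 13.57, -0.57, 75.8, 0.03, -154.31] [ 0.5114 -0.1189  0.2504] F [-0.2  0.4 -0.3] w 0.051 0.0
[[ 0.779 -0.626  0.001]
 [-0.626 -0.779  0.   ]
 [ 0.001 -0.001 -1.   ]]
yellow 0.93 [280. 162.] [ 0.5121 -0.1199] 0.195 -38.7 269 293 40 221
blue 0.59 [372. 130.] [ 0.4851 -0.2239] 0.19 -50.0 347 411 0 186
green 0.85 [483. 258.] [ 0.2805 -0.2618] 0.13 -152.2 454 546 237 283
green 0.74 [446. 140.] [ 0.4222 -0.2813] 0.193 -51.2 415 495 12 197
```

>>> arm_command:
  increments:
    - {"dp":[0.1,0,3.5],"delta_rot":[0,0,0],"fingers":0.2}
    - {"dp":[0,0,4],"delta_rot":[0,0,0],"fingers":0.2}
    - {"dp":[0,0,4],"delta_rot":[0,0,0],"fingers":0.2}
    - {"dp":[0,0,4],"delta_rot":[0,0,0],"fingers":0.2}
    - {"dp":[0,0,3.5],"delta_rot":[0,0,0],"fingers":0.2}
    - {"dp":[0,0,2.5],"delta_rot":[0,0,0],"fingers":0.2}
    - {"dp":[0,0,1.5],"delta_rot":[0,0,0],"fingers":0.2}
    - {"dp":[0,0,0],"delta_rot":[0,0,0],"fingers":-0.7}
    - {"dp":[0,0,0],"delta_rot":[0,0,0],"fingers":-0.7}
    - {"dp":[0,0,0],"delta_rot":[0,0,0],"fingers":-0.7}
    - {"dp":[0,0,0],"delta_rot":[0,0,0],"fingers":-0.7}
    - {"dp":[0,0,0],"delta_rot":[0,0,0],"fingers":-0.7}
  newtons: 70

```text
time_s: 14.55
tool_pos: [0.5135, -0.12, 0.0217]
tcp_rot: [[0.782, -0.624, 0.004], [-0.624, -0.782, -0.001], [0.003, -0.002, -1.0]]
force: [-0.3, 0.1, -1.8]
grip_width: 0.0267
finger_force: 71.6
```

>>> arm_command:
  increments:
    - {"dp":[0,0,0],"delta_rot":[0,0,0],"fingers":-0.7}
    - {"dp":[0,0,-2],"delta_rot":[0,0,0],"fingers":-0.7}
    - {"dp":[0,0,-3],"delta_rot":[0,0,0],"fingers":-0.7}
    - {"dp":[0,0,-4],"delta_rot":[0,0,0],"fingers":-0.7}
    - {"dp":[0,0,-4],"delta_rot":[0,0,0],"fingers":-0.7}
    - {"dp":[0,0,-4],"delta_rot":[0,0,0],"fingers":-0.7}
    - {"dp":[0,0,-4],"delta_rot":[0,0,0],"fingers":-0.7}
    - {"dp":[0,0,-4],"delta_rot":[0,0,0],"fingers":-0.7}
    - {"dp":[0,0,-4],"delta_rot":[0,0,0],"fingers":-0.7}
    - {"dp":[0,0,-4],"delta_rot":[0,0,0],"fingers":-0.7}

```text
time_s: 15.38
tool_pos: [0.5115, -0.1197, 0.3533]
tcp_rot: [[0.782, -0.624, 0.003], [-0.624, -0.782, -0.0], [0.002, -0.002, -1.0]]
force: [1.6, -0.5, -0.9]
grip_width: 0.0265
finger_force: 71.7
```

```bash
python3 - <<'E'
from h import *
show(); print(cur()[1].round(3)); w=wrist(); cv2.imwrite("pics/w4.png",w["frame"])
E
```

```text
15.3833 [-13.18, 12.94, 13.5, 90.4, 0.02, -154.6] [ 0.5115 -0.1197  0.3533] F [ 1.6 -0.5 -0.9] w 0.0265 71.7
[[ 0.782 -0.624  0.003]
 [-0.624 -0.782 -0.   ]
 [ 0.002 -0.002 -1.   ]]
```

View pics/w4.png

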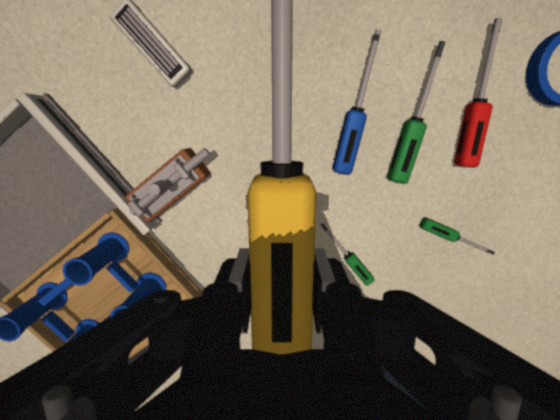

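The yellow driver is held straight, handle at (282,260) and shank going up. Next I carry it toward the far-right cup.

```bash
cat >> h.py <<'E'
def place(h,tilt=0):
    "tool x down, z level at heading h"
    c,s=np.cos(np.radians(h)),np.sin(np.radians(h)); return np.array([[0,-s,c],[0,c,s],[-1,0,0.]])
E
python3 - <<'E'
from h import *
p,R=cur(); plan(p,R,[((.483,.128,.36),down(194.8)),((.50,.132,.38),place(14.8))],-.7,wmax=7)
E
```

```text
19 rows
{"dp":[-0.9,-0.9,0],"delta_rot":[0,0,6.7],"fingers":-0.7},{"dp":[-1,-0.8,0],"delta_rot":[0,0,6.7],"fingers":-0.7},{"dp":[-1.1,-0.7,0],"delta_rot":[-0.1,0,6.7],"fingers":-0.7},{"dp":[-1.2,-0.5,0],"delta_rot":[0,0,6.7],"fingers":-0.7},{"dp":[-1.3,-0.4,0],"delta_rot":[-0.1,0,6.7],"fingers":-0.7},{"dp":[-1.3,-0.3,0],"delta_rot":[0,0,6.7],"fingers":-0.7},{"dp":[-1.3,-0.1,0],"delta_rot":[0,0,6.6],"fingers":-0.7},{"dp":[-1.3,0.1,0],"delta_rot":[-0.1,0,6.7],"fingers":-0.7},{"dp":[-1.3,0.2,0],"delta_rot":[0,0,6.6],"fingers":-0.7},{"dp":[-1.3,0.4,0],"delta_rot":[-0.1,0,6.7],"fingers":-0.7},{"dp":[-1.2,0.5,0],"delta_rot":[0,0,6.6],"fingers":-0.7},{"dp":[-1.2,0.6,0],"delta_rot":[-0.1,0,6.7],"fingers":-0.7},{"dp":[-1.1,0.8,0],"delta_rot":[0,0,6.6],"fingers":-0.7},{"dp":[-1,0.9,0],"delta_rot":[0,0,6.7],"fingers":-0.7},{"dp":[-0.9,1,0],"delta_rot":[-0.1,0,6.6],"fingers":-0.7},{"dp":[-0.7,1.1,0],"delta_rot":[0,0,6.7],"fingers":-0.7},{"dp":[-0.6,1.1,0],"delta_rot":[-0.1,0,6.6],"fingers":-0.7},{"dp":[-0.5,1.2,0],"delta_rot":[0,0.1,6.7],"fingers":-0.7},{"dp":[-0.28,1.28,-0.01],"delta_rot":[-0.1,0,6.6],"fingers":-0.7}
13 rows
{"dp":[-0.1,0,-0.2],"delta_rot":[0,-6.9,0],"fingers":-0.7},{"dp":[-0.2,0,-0.1],"delta_rot":[0,-6.9,0],"fingers":-0.7},{"dp":[-0.2,0,-0.1],"delta_rot":[0,-6.9,0],"fingers":-0.7},{"dp":[-0.2,0,-0.1],"delta_rot":[0,-6.9,0],"fingers":-0.7},{"dp":[-0.2,0,-0.1],"delta_rot":[0,-6.9,0],"fingers":-0.7},{"dp":[-0.2,0,-0.1],"delta_rot":[0,-6.9,0],"fingers":-0.7},{"dp":[-0.2,0,0],"delta_rot":[0,-6.9,0],"fingers":-0.7},{"dp":[-0.2,0,0],"delta_rot":[0,-6.9,0],"fingers":-0.7},{"dp":[-0.2,0,0],"delta_rot":[0,-7,0],"fingers":-0.7},{"dp":[-0.2,0,0],"delta_rot":[0,-6.9,0],"fingers":-0.7},{"dp":[-0.2,0,0.1],"delta_rot":[0,-7,0],"fingers":-0.7},{"dp":[-0.1,0,0.1],"delta_rot":[0,-6.9,0],"fingers":-0.7},{"dp":[-0.16,-0.05,0.11],"delta_rot":[0,-7,0],"fingers":-0.7}
```

>>> arm_command:
  increments:
    - {"dp":[-0.9,-0.9,0],"delta_rot":[0,0,6.7],"fingers":-0.7}
    - {"dp":[-1,-0.8,0],"delta_rot":[0,0,6.7],"fingers":-0.7}
    - {"dp":[-1.1,-0.7,0],"delta_rot":[0,0,6.7],"fingers":-0.7}
    - {"dp":[-1.2,-0.5,0],"delta_rot":[0,0,6.7],"fingers":-0.7}
    - {"dp":[-1.3,-0.4,0],"delta_rot":[-0.1,0,6.7],"fingers":-0.7}
    - {"dp":[-1.3,-0.3,0],"delta_rot":[0,0,6.7],"fingers":-0.7}
    - {"dp":[-1.3,-0.1,0],"delta_rot":[0,0,6.6],"fingers":-0.7}
    - {"dp":[-1.3,0.1,0],"delta_rot":[0,0,6.7],"fingers":-0.7}
    - {"dp":[-1.3,0.2,0],"delta_rot":[0,0,6.6],"fingers":-0.7}
    - {"dp":[-1.3,0.4,0],"delta_rot":[-0.1,0,6.7],"fingers":-0.7}

```text
time_s: 16.27
tool_pos: [0.4959, 0.0111, 0.3509]
tcp_rot: [[-0.271, -0.963, -0.001], [-0.963, 0.271, -0.0], [0.001, 0.001, -1.0]]
force: [0.6, 0.3, -1.6]
grip_width: 0.0266
finger_force: 71.9
```

>>> arm_command:
  increments:
    - {"dp":[-1.2,0.5,0],"delta_rot":[0,0,6.6],"fingers":-0.7}
    - {"dp":[-1.2,0.6,0],"delta_rot":[0,0,6.7],"fingers":-0.7}
    - {"dp":[-1.1,0.8,0],"delta_rot":[0,0,6.6],"fingers":-0.7}
    - {"dp":[-1,0.9,0],"delta_rot":[0,0,6.7],"fingers":-0.7}
    - {"dp":[-0.9,1,0],"delta_rot":[-0.1,0,6.6],"fingers":-0.7}
    - {"dp":[-0.7,1.1,0],"delta_rot":[0,0,6.7],"fingers":-0.7}
    - {"dp":[-0.6,1.1,0],"delta_rot":[0,0,6.6],"fingers":-0.7}
    - {"dp":[-0.5,1.2,0],"delta_rot":[0,0,6.7],"fingers":-0.7}
    - {"dp":[-0.3,1.3,0],"delta_rot":[0,0,6.6],"fingers":-0.7}

```text
time_s: 17.02
tool_pos: [0.482, 0.129, 0.3509]
tcp_rot: [[-0.968, -0.25, -0.002], [-0.25, 0.968, 0.001], [0.002, 0.002, -1.0]]
force: [0.2, 0.4, -1.6]
grip_width: 0.0264
finger_force: 71.9
```

>>> arm_command:
  increments:
    - {"dp":[-0.1,0,-0.2],"delta_rot":[0,-6.9,0],"fingers":-0.7}
    - {"dp":[-0.2,0,-0.1],"delta_rot":[0,-6.9,0],"fingers":-0.7}
    - {"dp":[-0.2,0,-0.1],"delta_rot":[0,-6.9,0],"fingers":-0.7}
    - {"dp":[-0.2,0,-0.1],"delta_rot":[0,-6.9,0],"fingers":-0.7}
    - {"dp":[-0.2,0,-0.1],"delta_rot":[0,-6.9,0],"fingers":-0.7}
    - {"dp":[-0.2,0,-0.1],"delta_rot":[0,-6.9,0],"fingers":-0.7}
    - {"dp":[0,0,0],"delta_rot":[0,0,0],"fingers":-0.7}

```text
time_s: 17.6
tool_pos: [0.4842, 0.129, 0.3541]
tcp_rot: [[-0.729, -0.256, 0.635], [-0.192, 0.967, 0.169], [-0.657, 0.002, -0.754]]
force: [-1.1, 0.3, -3.3]
grip_width: 0.0267
finger_force: 71.9
```

```bash
cat > fk.py <<'E'
from h import *
from scipy.optimize import least_squares
L=[json.loads(l) for l in open("log.txt")]
def fk(q,x):
    q=np.radians(q); z0,A,B,C,D,L4,L5,r0=x
    ry=lambda a:Ro.from_euler("y",a).as_matrix()
    v=np.array([r0,0,z0])+ry(q[1])@[A,0,B]+ry(q[1]-q[2])@[C,0,D]+ry(q[1]-q[2]+q[3])@(np.array([L4,0,0])+Ro.from_euler("z",q[4]).as_matrix()@[L5,0,0])
    return Ro.from_euler("z",q[0]).as_matrix()@v
f=lambda x:np.concatenate([fk(q,x)-p for q,p,_ in L]+[(np.array(x)-x00)*1e-3])
x00=np.array([.2,.0,.3,.3,0,.1,.15,0])
s=least_squares(f,x00); X=s.x
if __name__=="__main__":
    print(X.round(4),np.abs(s.fun).max())
    for h,r,z in [(0,.36,.175),(0,.44,.175),(0,.52,.175),(0,.52,.28),(0,.6,.175),(0,.6,.28),(0,.65,.28),(0,.65,.175)]:
      for pit in (0,20,35):
        g=lambda y:[*(fk([0,y[0],y[1],pit-y[0]+y[1],0,0],X)[[0,2]]-[r,z])]
        o=least_squares(g,[20,-10],x_scale=10); print(r,z,pit,np.round([o.x[0],o.x[1],pit-o.x[0]+o.x[1]],1),round(o.cost,6))
E
python3 - <<'E'
from h import *
show(); print(cur()[1].round(3))
E
python3 fk.py
```

```text
17.6 [14.9, -17.56, -30.41, 36.04, 0.02, 0.13] [0.4842 0.129  0.3541] F [-1.1  0.3 -3.3] w 0.0267 71.9
[[-0.729 -0.256  0.635]
 [-0.192  0.967  0.169]
 [-0.657  0.002 -0.754]]
[0.1953 0.     0.5724 0.3962 0.025  0.139  0.2898 0.    ] 0.0002723956746530732
0.36 0.175 0 [-106.4  -93.6   12.8] 0.005375
0.36 0.175 20 [-18.8 -93.6 -54.8] 0.00088
0.36 0.175 35 [-29.  -76.5 -12.4] 0.0
0.44 0.175 0 [ 151.1  -93.6 -244.7] 0.011586
0.44 0.175 20 [ 16.3 -93.6 -90. ] 0.000956
0.44 0.175 35 [-13.  -73.4 -25.4] 0.0
0.52 0.175 0 [ 102.5  -93.6 -196.2] 0.00336
0.52 0.175 20 [  42.8  -93.6 -116.4] 5e-06
0.52 0.175 35 [ -2.6 -66.9 -29.3] 0.0
0.52 0.28 0 [  47.1  -93.6 -140.7] 0.001297
0.52 0.28 20 [-10.1 -70.5 -40.4] 0.0
0.52 0.28 35 [-16.5 -53.5  -1.9] 0.0
0.6 0.175 0 [  96.8  -93.6 -190.4] 5e-06
0.6 0.175 20 [ 24.4 -74.9 -79.3] 0.0
0.6 0.175 35 [  5.1 -58.6 -28.8] 0.0
0.6 0.28 0 [  44.5  -84.5 -129. ] 0.0
0.6 0.28 20 [ -0.6 -63.4 -42.8] 0.0
0.6 0.28 35 [ -7.  -47.3  -5.4] 0.0
0.65 0.28 0 [  35.6  -74.4 -109.9] 0.0
0.65 0.28 20 [  4.1 -58.3 -42.4] 0.0
0.65 0.28 35 [ -1.6 -42.7  -6.1] 0.0
0.65 0.175 0 [  64.9  -77.2 -142. ] 0.0
0.65 0.175 20 [ 24.  -67.5 -71.5] 0.0
0.65 0.175 35 [  9.3 -53.  -27.3] 0.0
```

The FK fit is good to 0.3 mm. It shows a level tool can't reach the cups because of joint 3's limit, so I need to grasp with the tool leaning about 45° towards the tip and re-grasp yellow that way. Next I check the grasp and place poses with IK.

```bash
cat >> fk.py <<'E'
def fR(q):
    a=np.radians(q); F=Ro.from_euler("z",a[0]).as_matrix()@Ro.from_euler("y",a[1]-a[2]+a[3]).as_matrix()@Ro.from_euler("z",a[4]).as_matrix()
    return np.c_[-F[:,2],F[:,1],F[:,0]]@Ro.from_euler("z",SG*a[5]).as_matrix()
SG=1
LO=np.array([-152.45,-59.26,-65.41,-104.44,-82.83,-180]);HI=np.array([152.45,108.67,83.53,129.93,76.93,180])
def ik(p,R,q0):
    g=lambda q:np.r_[(fk(q,X)-p)*10,(Ro.from_matrix(fR(q).T@R).as_rotvec())]
    o=least_squares(g,np.clip(q0,LO+1,HI-1),bounds=(LO,HI),x_scale=30); return o.x,np.abs(o.fun).max()
def lean(psi,a):
    "lying driver, tip dir psi, tool z leaning a deg from vertical toward the tip; tool x.tip>0"
    d=np.array([np.cos(np.radians(psi)),np.sin(np.radians(psi)),0]);u=np.array([0,0,1.]);c,s=np.cos(np.radians(a)),np.sin(np.radians(a))
    z=d*s-u*c;x=d*c+u*s;return np.c_[x,np.cross(z,x),z]
def stand(h,a):
    "driver vertical: tool z at a below level"
    d=np.array([np.cos(np.radians(h)),np.sin(np.radians(h)),0]);u=np.array([0,0,1.]);c,s=np.cos(np.radians(a)),np.sin(np.radians(a))
    z=d*c-u*s;x=-d*s-u*c;return np.c_[x,np.cross(z,x),z]
E
python3 - <<'E'
import fk
from fk import *
for SGN in (1,-1):
    fk.SG=SGN; print(SGN,max(np.abs(fR(q)-np.array(R)).max() for q,p,R in L))
    if max(np.abs(fR(q)-np.array(R)).max() for q,p,R in L)<.02: best=SGN
fk.SG=best
for n,x,y,ps in [("yel",.5121,-.1199,-38.7),("yel2",.5121,-.1199,-60),("blue",.485,-.2235,-50.2),("green",.4222,-.2813,-51.3),("red",.381,-.367,-42.5),("red2",.381,-.367,-50)]:
  for a in (40,45):
    q,e=ik(np.array([x,y,.023]),lean(ps,a),[-20,40,-20,30,-20,-160]); print(n,a,q.round(1),round(e,4))
for n,x,y in [("fR",.5873,.1555),("fL",.590,.295),("nR",.502,.157),("nL",.504,.2965)]:
  for z in (.185,.285):
   for a in (40,45):
    h=np.degrees(np.arctan2(y,x)); q,e=ik(np.array([x,y,z]),stand(h,a),[h,0,-50,0,0,0]); print(n,z,a,q.round(1),round(e,4))
E
```

```text
1 5.551115123125783e-16
-1 5.551115123125783e-16
yel 40 [  -0.5   17.7  -58.9  -20.   -23.4 -149. ] 0.0
yel 45 [   1.3   20.9  -63.5  -31.8  -27.1 -149.3] 0.0
yel2 40 [   5.6   20.4  -46.9    3.7  -35.8 -120.6] 0.0
yel2 45 [   8.    22.1  -49.4   -2.   -41.  -119.7] 0.0
blue 40 [ -12.4   18.1  -57.9  -19.6  -23.2 -149.3] 0.0
blue 45 [ -10.6   21.2  -62.5  -31.3  -26.8 -149.7] 0.0
green 40 [ -24.    16.7  -64.2  -27.6  -17.2 -158.4] 0.0
green 45 [ -22.1   18.1  -65.4  -31.2  -20.5 -157.2] 0.0501
red 40 [ -44.    17.7  -64.4  -32.1    0.2 -180. ] 0.0201
red 45 [ -44.1   18.5  -65.4  -35.     0.3 -180. ] 0.0678
red2 40 [ -40.6   17.7  -64.   -31.4   -6.  -172.8] 0.0
red2 45 [ -40.    18.8  -65.4  -35.2   -7.2 -172.4] 0.0608
fR 0.185 40 [ 14.8   2.7 -51.5 -14.1  -0.    0. ] 0.0
fR 0.185 45 [ 14.8   2.2 -46.1  -3.3  -0.    0. ] 0.0
fR 0.285 40 [ 14.8  -6.2 -40.7   5.5   0.    0. ] 0.0
fR 0.285 45 [ 14.8  -5.1 -35.2  14.9  -0.   -0. ] 0.0
fL 0.185 40 [ 26.6   7.4 -45.8 -13.2  -0.    0. ] 0.0
fL 0.185 45 [ 26.6   7.1 -40.4  -2.5   0.   -0. ] 0.0
fL 0.285 40 [ 26.6  -0.8 -35.8   5.   -0.    0. ] 0.0
fL 0.285 45 [ 26.6   0.2 -30.3  14.5   0.   -0. ] 0.0
nR 0.185 40 [ 17.4  -5.8 -59.4 -13.6   0.   -0. ] 0.0
nR 0.185 45 [ 17.4  -6.3 -53.9  -2.7   0.   -0. ] 0.0
nR 0.285 40 [ 17.4 -15.5 -47.1   8.4   0.   -0. ] 0.0
nR 0.285 45 [ 17.4 -14.1 -41.8  17.3   0.    0. ] 0.0
nL 0.185 40 [ 30.5   0.5 -53.8 -14.3  -0.    0. ] 0.0
nL 0.185 45 [ 30.5  -0.  -48.4  -3.4  -0.    0. ] 0.0
nL 0.285 40 [ 30.5  -8.7 -42.6   6.1   0.   -0. ] 0.0
nL 0.285 45 [ 30.5  -7.5 -37.2  15.3   0.   -0. ] 0.0
```

```bash
python3 - <<'E'
from fk import *
p,R=cur(); p,R=plan(p,R,[((.49,.11,.36),down(194.8)),((.512,-.12,.30),down(300))],-.7,wmax=7)
E
```

```text
6 rows
{"dp":[-0.1,-0.3,-0.1],"delta_rot":[0,6.8,0],"fingers":-0.7},{"dp":[-0.1,-0.3,-0.1],"delta_rot":[0,6.9,0],"fingers":-0.7},{"dp":[0,-0.3,-0.1],"delta_rot":[0,6.8,0],"fingers":-0.7},{"dp":[-0.1,-0.4,-0.1],"delta_rot":[0,6.9,0],"fingers":-0.7},{"dp":[0,-0.3,0],"delta_rot":[0.1,6.8,0],"fingers":-0.7},{"dp":[-0.04,-0.38,-0.09],"delta_rot":[0,6.9,0],"fingers":-0.7}
16 rows
{"dp":[0.2,-1.4,0.4],"delta_rot":[0,0,-6.6],"fingers":-0.7},{"dp":[0.4,-1.4,0.4],"delta_rot":[0,0,-6.6],"fingers":-0.7},{"dp":[0.6,-1.3,0.4],"delta_rot":[0,0,-6.6],"fingers":-0.7},{"dp":[0.7,-1.3,0.4],"delta_rot":[0,0,-6.6],"fingers":-0.7},{"dp":[0.8,-1.2,0.4],"delta_rot":[0,0,-6.6],"fingers":-0.7},{"dp":[1,-1.1,0.4],"delta_rot":[0,0,-6.6],"fingers":-0.7},{"dp":[1.1,-0.9,0.4],"delta_rot":[0,0,-6.6],"fingers":-0.7},{"dp":[1.2,-0.8,0.4],"delta_rot":[0,0,-6.6],"fingers":-0.7},{"dp":[1.3,-0.7,0.3],"delta_rot":[0,0,-6.5],"fingers":-0.7},{"dp":[1.3,-0.5,0.4],"delta_rot":[0,0,-6.6],"fingers":-0.7},{"dp":[1.4,-0.4,0.3],"delta_rot":[0,0,-6.5],"fingers":-0.7},{"dp":[1.4,-0.2,0.4],"delta_rot":[0,0,-6.6],"fingers":-0.7},{"dp":[1.4,0,0.3],"delta_rot":[0,0,-6.5],"fingers":-0.7},{"dp":[1.5,0.1,0.4],"delta_rot":[0,0,-6.6],"fingers":-0.7},{"dp":[1.4,0.3,0.3],"delta_rot":[0,0,-6.5],"fingers":-0.7},{"dp":[1.4,0.43,0.4],"delta_rot":[0,0,-6.6],"fingers":-0.7}
```

>>> arm_command:
  increments:
    - {"dp":[-0.1,-0.3,-0.1],"delta_rot":[0,6.8,0],"fingers":-0.7}
    - {"dp":[-0.1,-0.3,-0.1],"delta_rot":[0,6.9,0],"fingers":-0.7}
    - {"dp":[0,-0.3,-0.1],"delta_rot":[0,6.8,0],"fingers":-0.7}
    - {"dp":[-0.1,-0.4,-0.1],"delta_rot":[0,6.9,0],"fingers":-0.7}
    - {"dp":[0,-0.3,0],"delta_rot":[0.1,6.8,0],"fingers":-0.7}
    - {"dp":[0,-0.4,-0.1],"delta_rot":[0,6.9,0],"fingers":-0.7}

```text
time_s: 18.1
tool_pos: [0.4963, 0.1113, 0.3692]
tcp_rot: [[-0.967, -0.256, -0.003], [-0.256, 0.967, -0.001], [0.004, 0.0, -1.0]]
force: [0.3, 0.4, -1.8]
grip_width: 0.0267
finger_force: 71.9
```

>>> arm_command:
  increments:
    - {"dp":[0.2,-1.4,0.4],"delta_rot":[0,0,-6.6],"fingers":-0.7}
    - {"dp":[0.4,-1.4,0.4],"delta_rot":[0,0,-6.6],"fingers":-0.7}
    - {"dp":[0.6,-1.3,0.4],"delta_rot":[0,0,-6.6],"fingers":-0.7}
    - {"dp":[0.7,-1.3,0.4],"delta_rot":[0,0,-6.6],"fingers":-0.7}
    - {"dp":[0.8,-1.2,0.4],"delta_rot":[0,0,-6.6],"fingers":-0.7}
    - {"dp":[1,-1.1,0.4],"delta_rot":[0,0,-6.6],"fingers":-0.7}
    - {"dp":[1.1,-0.9,0.4],"delta_rot":[0,0,-6.6],"fingers":-0.7}
    - {"dp":[1.2,-0.8,0.4],"delta_rot":[0,0,-6.6],"fingers":-0.7}

```text
time_s: 18.77
tool_pos: [0.5074, -0.0045, 0.3356]
tcp_rot: [[-0.376, -0.927, -0.0], [-0.927, 0.376, 0.001], [-0.001, 0.001, -1.0]]
force: [0.6, -0.1, -1.3]
grip_width: 0.0265
finger_force: 71.9
```

>>> arm_command:
  increments:
    - {"dp":[1.3,-0.7,0.3],"delta_rot":[0,0,-6.5],"fingers":-0.7}
    - {"dp":[1.3,-0.5,0.4],"delta_rot":[0,0,-6.6],"fingers":-0.7}
    - {"dp":[1.4,-0.4,0.3],"delta_rot":[0,0,-6.5],"fingers":-0.7}
    - {"dp":[1.4,-0.2,0.4],"delta_rot":[0,0,-6.6],"fingers":-0.7}
    - {"dp":[1.4,0,0.3],"delta_rot":[0,0,-6.5],"fingers":-0.7}
    - {"dp":[1.5,0.1,0.4],"delta_rot":[0,0,-6.6],"fingers":-0.7}
    - {"dp":[1.4,0.3,0.3],"delta_rot":[0,0,-6.5],"fingers":-0.7}
    - {"dp":[1.4,0.4,0.4],"delta_rot":[0,0,-6.6],"fingers":-0.7}
    - {"dp":[0,0,0],"delta_rot":[0,0,0],"fingers":-0.7}
    - {"dp":[0,0,0],"delta_rot":[0,0,0],"fingers":-0.7}

```text
time_s: 19.6
tool_pos: [0.5189, -0.119, 0.307]
tcp_rot: [[0.497, -0.868, 0.0], [-0.868, -0.497, 0.001], [-0.001, -0.001, -1.0]]
force: [-0.6, 1.1, -1.1]
grip_width: 0.0267
finger_force: 71.9
```

```bash
python3 -c "
from h import *
show();print(cur()[1].round(3))"
```

```text
19.6 [-12.96, 13.72, 7.87, 84.16, 0.08, -132.76] [ 0.5189 -0.119   0.307 ] F [-0.6  1.1 -1.1] w 0.0267 71.9
[[ 0.497 -0.868  0.   ]
 [-0.868 -0.497  0.001]
 [-0.001 -0.001 -1.   ]]
```

>>> arm_command:
  increments:
    - {"dp":[0,0,4],"delta_rot":[0,0,0],"fingers":-0.7}
    - {"dp":[0,0,4],"delta_rot":[0,0,0],"fingers":-0.7}
    - {"dp":[0,0,4],"delta_rot":[0,0,0],"fingers":-0.7}
    - {"dp":[0,0,4],"delta_rot":[0,0,0],"fingers":-0.7}
    - {"dp":[0,0,4],"delta_rot":[0,0,0],"fingers":-0.7}
    - {"dp":[0,0,4],"delta_rot":[0,0,0],"fingers":-0.7}
    - {"dp":[0,0,2.5],"delta_rot":[0,0,0],"fingers":-0.7}
    - {"dp":[0,0,1.4],"delta_rot":[0,0,0],"fingers":-0.7}
    - {"dp":[0,0,0.5],"delta_rot":[0,0,0],"fingers":-0.7}
    - {"dp":[0,0,0],"delta_rot":[0,0,0],"fingers":-0.7}

```text
time_s: 20.43
tool_pos: [0.519, -0.1175, 0.022]
tcp_rot: [[0.499, -0.867, -0.0], [-0.867, -0.499, 0.002], [-0.002, -0.0, -1.0]]
force: [-0.2, 0.3, -0.5]
grip_width: 0.0267
finger_force: 71.9
```

>>> arm_command:
  increments:
    - {"dp":[0,0,0],"delta_rot":[0,0,0],"fingers":0.2}
    - {"dp":[0,0,0],"delta_rot":[0,0,0],"fingers":0.2}
    - {"dp":[0,0,0],"delta_rot":[0,0,0],"fingers":0.2}
    - {"dp":[0,0,-3],"delta_rot":[0,0,0],"fingers":0.2}
    - {"dp":[0,0,-3],"delta_rot":[0,0,0],"fingers":0.2}
    - {"dp":[0,0,-2],"delta_rot":[0,0,0],"fingers":0.2}

```text
time_s: 20.93
tool_pos: [0.5198, -0.1185, 0.1055]
tcp_rot: [[0.5, -0.866, 0.005], [-0.866, -0.5, 0.0], [0.002, -0.004, -1.0]]
force: [0.8, 0.8, 0.5]
grip_width: 0.0511
finger_force: 0.0
```

>>> arm_command:
  increments:
    - {"dp":[0,0,0],"delta_rot":[0,6.7,0],"fingers":0.2}
    - {"dp":[0,0,0],"delta_rot":[0,6.7,0],"fingers":0.2}
    - {"dp":[0,0,0],"delta_rot":[0,6.7,0],"fingers":0.2}
    - {"dp":[0,0,0],"delta_rot":[0,6.7,0],"fingers":0.2}
    - {"dp":[0,0,0],"delta_rot":[0,6.6,0],"fingers":0.2}
    - {"dp":[0,0,0],"delta_rot":[0,6.6,0],"fingers":0.2}
    - {"dp":[0,0,0],"delta_rot":[0,0,0],"fingers":0.2}
    - {"dp":[0,0,0],"delta_rot":[0,0,0],"fingers":0.2}

```text
time_s: 21.6
tool_pos: [0.5184, -0.1171, 0.1022]
tcp_rot: [[0.384, -0.865, 0.323], [-0.664, -0.502, -0.554], [0.641, -0.002, -0.767]]
force: [-0.0, -0.2, 0.5]
grip_width: 0.0515
finger_force: 0.0
```

```bash
python3 - <<'E'
from h import *
show();print(cur()[1].round(3))
w=wrist(); cv2.imwrite("pics/w5.png",w["frame"])
for r in eyes.regions_of("wrist","driver_yellow"):
    q=driver(w,r["pixels"]); print(round(r["confidence"],2),np.round(r["uv"]),q[0].round(4),round(q[2],3),round(q[3],1))
E
```

```text
21.6 [5.84, 12.14, -40.33, 18.46, -35.72, -120.46] [ 0.5184 -0.1171  0.1022] F [-0.  -0.2  0.5] w 0.0515 0.0
[[ 0.384 -0.865  0.323]
 [-0.664 -0.502 -0.554]
 [ 0.641 -0.002 -0.767]]
0.59 [282. 285.] [ 0.5271 -0.1325] 0.178 -59.9
```

View pics/w5.png

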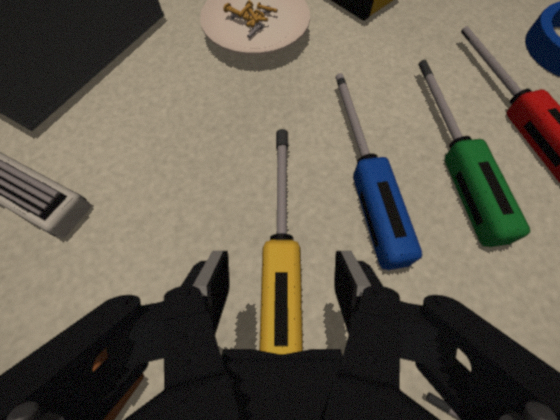

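The wrist view shows the yellow handle centred between the fingers at (282,290). Next I descend while leaned and grasp.

>>> arm_command:
  increments:
    - {"dp":[-1.7,0,2.02],"delta_rot":[0,0,0],"fingers":0.2}
    - {"dp":[-1.7,0,2.02],"delta_rot":[0,0,0],"fingers":0.2}
    - {"dp":[-1.2,0,1.43],"delta_rot":[0,0,0],"fingers":0.2}
    - {"dp":[-0.5,0,0.6],"delta_rot":[0,0,0],"fingers":0.2}
    - {"dp":[0,0,0],"delta_rot":[0,0,0],"fingers":0.2}
    - {"dp":[0,0,0],"delta_rot":[0,0,0],"fingers":-0.7}
    - {"dp":[0,0,0],"delta_rot":[0,0,0],"fingers":-0.7}
    - {"dp":[0,0,0],"delta_rot":[0,0,0],"fingers":-0.7}
    - {"dp":[0,0,0],"delta_rot":[0,0,0],"fingers":-0.7}
    - {"dp":[0,0,0],"delta_rot":[0,0,0],"fingers":-0.7}
    - {"dp":[0,0,0],"delta_rot":[0,0,0],"fingers":-0.7}
  newtons: 80

```text
time_s: 22.62
tool_pos: [0.52, -0.1183, 0.0245]
tcp_rot: [[0.38, -0.866, 0.325], [-0.663, -0.5, -0.557], [0.645, -0.005, -0.764]]
force: [-1.5, 0.7, 8.0]
grip_width: 0.0269
finger_force: 79.5
```

```bash
python3 - <<'E'
from fk import *
show(); p,R=cur(); print(R.round(3))
tip=np.array([.5936,-.2477,.014]); tt=R.T@(tip-p); d=R.T@np.r_[.497,-.868,0]; print("tip in tool",tt.round(4),"dir",d.round(3))
np.save("tt.npy",np.r_[tt,d])
E
```

```text
22.6167 [5.77, 20.64, -45.98, 4.07, -35.91, -120.45] [ 0.52   -0.1183  0.0245] F [-1.5  0.7  8. ] w 0.0269 79.5
[[ 0.38  -0.866  0.325]
 [-0.663 -0.5   -0.557]
 [ 0.645 -0.005 -0.764]]
tip in tool [0.107 0.001 0.104] dir [0.765 0.004 0.645]
```

```bash
cat >> fk.py <<'E'
def jplan(q0,q1,f,vmax=3.6,wmax=6.9):
    "rows following a joint-space line; last pose exact"
    P=lambda s:(fk(q0+(q1-q0)*s,X),fR(q0+(q1-q0)*s)); N=4
    p0,R0=cur()
    while True:
        T=[P(k/N) for k in range(N+1)]
        m=max(max(np.linalg.norm(T[k+1][0]-T[k][0])*100/vmax,np.linalg.norm(Ro.from_matrix(T[k][1].T@T[k+1][1]).as_rotvec(degrees=True))/wmax) for k in range(N))
        if m<=1: break
        N+=1
    p,R=p0,R0; out=[]
    for k in range(1,N+1):
        d=np.round(R.T@(T[k][0]-p)*100,1); r=np.round(Ro.from_matrix(R.T@T[k][1]).as_rotvec(degrees=True),1)
        out.append('[%g,%g,%g],[%g,%g,%g]'%(*(d+0),*(r+0))); p=p+R@d/100; R=R@Ro.from_rotvec(r,degrees=True).as_matrix()
    print(N,"rows, max tcp z",max(t[0][2] for t in T).round(3),"min",min(t[0][2] for t in T).round(3)); print("\n".join(out)); return p,R
def preplace(cup,z,a,tt,h=None):
    "TCP pose putting the tip at (cup,z), driver upright-ish at tool pitch a"
    h=np.degrees(np.arctan2(cup[1],cup[0])) if h is None else h
    R=stand(h,a); return np.r_[cup,z]-R@tt,R
def towards(cup,z,a,f=-.7):
    tt=np.load("tt.npy"); p,R=preplace(cup,z,a,tt[:3]); q0=readout.state()["qpos"]
    qb=[ik(p,R,np.r_[h0,s]) for h0 in (q0[0],) for s in ([0,-40,0,0,0],)][0]
    print("ik",qb[0].round(1),round(qb[1],4),"p",p.round(4),"driver dir",(R@tt[3:]).round(3))
    return jplan(q0,qb[0],f)
E
echo ok
```

```text
ok
```

>>> arm_command:
  increments:
    - {"dp":[1.3,0,-1.5],"delta_rot":[0,0,0],"fingers":-0.7}
    - {"dp":[1.9,0,-2.3],"delta_rot":[0,0,0],"fingers":-0.7}
    - {"dp":[2.6,0,-3.1],"delta_rot":[0,0,0],"fingers":-0.7}
    - {"dp":[2.6,0,-3.1],"delta_rot":[0,0,0],"fingers":-0.7}
    - {"dp":[2.6,0,-3.1],"delta_rot":[0,0,0],"fingers":-0.7}
    - {"dp":[2.6,0,-3.1],"delta_rot":[0,0,0],"fingers":-0.7}
    - {"dp":[0,0,0],"delta_rot":[0,0,0],"fingers":-0.7}

```text
time_s: 23.2
tool_pos: [0.5215, -0.1183, 0.2434]
tcp_rot: [[0.374, -0.866, 0.333], [-0.664, -0.5, -0.556], [0.648, -0.013, -0.762]]
force: [1.2, 0.1, -0.5]
grip_width: 0.0268
finger_force: 79.2
```

```bash
python3 - <<'E'
from fk import *
show()
towards((.5873,.1555),.145,40)
E
```

```text
23.2 [5.75, 2.24, -27.1, 40.8, -35.9, -120.46] [ 0.5215 -0.1183  0.2434] F [ 1.2  0.1 -0.5] w 0.0268 79.2
ik [ 14.7  -7.9 -40.6   7.3   0.1  -0.1] 0.0 p [0.577  0.1517 0.2938] driver dir [ 0.002  0.004 -1.   ]
21 rows, max tcp z 0.294 min 0.237
[-0.7,-1,-0.3],[2.1,-1,6.2]
[-0.8,-1,-0.3],[2,-1.2,6.2]
[-0.9,-0.9,-0.3],[1.9,-1.4,6.2]
[-1,-0.8,-0.3],[1.8,-1.6,6.1]
[-1.1,-0.7,-0.3],[1.6,-1.8,6.1]
[-1.1,-0.6,-0.3],[1.4,-2,6]
[-1.2,-0.5,-0.3],[1.2,-2,6]
[-1.3,-0.3,-0.3],[1,-2.2,5.9]
[-1.3,-0.3,-0.3],[0.8,-2.3,6]
[-1.3,-0.1,-0.3],[0.5,-2.4,5.8]
[-1.4,0,-0.4],[0.3,-2.5,5.9]
[-1.3,0.2,-0.3],[0.1,-2.4,5.8]
[-1.3,0.3,-0.3],[-0.2,-2.5,5.7]
[-1.3,0.4,-0.3],[-0.4,-2.4,5.8]
[-1.3,0.6,-0.3],[-0.7,-2.4,5.7]
[-1.2,0.7,-0.4],[-1,-2.3,5.6]
[-1.1,0.8,-0.3],[-1.1,-2.2,5.6]
[-1.1,0.9,-0.3],[-1.4,-2,5.6]
[-0.9,1.1,-0.4],[-1.6,-2,5.5]
[-0.9,1.1,-0.3],[-1.8,-1.7,5.6]
[-0.7,1.3,-0.3],[-2,-1.5,5.4]
```

>>> arm_command:
  increments:
    - {"dp":[-0.7,-1,-0.3],"delta_rot":[2.1,-1,6.2],"fingers":-0.7}
    - {"dp":[-0.8,-1,-0.3],"delta_rot":[2,-1.2,6.2],"fingers":-0.7}
    - {"dp":[-0.9,-0.9,-0.3],"delta_rot":[1.9,-1.4,6.2],"fingers":-0.7}
    - {"dp":[-1,-0.8,-0.3],"delta_rot":[1.8,-1.6,6.1],"fingers":-0.7}
    - {"dp":[-1.1,-0.7,-0.3],"delta_rot":[1.6,-1.8,6.1],"fingers":-0.7}
    - {"dp":[-1.1,-0.6,-0.3],"delta_rot":[1.4,-2,6],"fingers":-0.7}
    - {"dp":[-1.2,-0.5,-0.3],"delta_rot":[1.2,-2,6],"fingers":-0.7}
    - {"dp":[-1.3,-0.3,-0.3],"delta_rot":[1,-2.2,5.9],"fingers":-0.7}
    - {"dp":[-1.3,-0.3,-0.3],"delta_rot":[0.8,-2.3,6],"fingers":-0.7}
    - {"dp":[-1.3,-0.1,-0.3],"delta_rot":[0.5,-2.4,5.8],"fingers":-0.7}
    - {"dp":[-1.4,0,-0.4],"delta_rot":[0.3,-2.5,5.9],"fingers":-0.7}

```text
time_s: 24.12
tool_pos: [0.5667, 0.0193, 0.2363]
tcp_rot: [[-0.429, -0.683, 0.591], [-0.896, 0.404, -0.184], [-0.113, -0.609, -0.785]]
force: [-0.3, 0.4, -1.1]
grip_width: 0.0267
finger_force: 78.9
```

>>> arm_command:
  increments:
    - {"dp":[-1.3,0.2,-0.3],"delta_rot":[0.1,-2.4,5.8],"fingers":-0.7}
    - {"dp":[-1.3,0.3,-0.3],"delta_rot":[-0.2,-2.5,5.7],"fingers":-0.7}
    - {"dp":[-1.3,0.4,-0.3],"delta_rot":[-0.4,-2.4,5.8],"fingers":-0.7}
    - {"dp":[-1.3,0.6,-0.3],"delta_rot":[-0.7,-2.4,5.7],"fingers":-0.7}
    - {"dp":[-1.2,0.7,-0.4],"delta_rot":[-1,-2.3,5.6],"fingers":-0.7}
    - {"dp":[-1.1,0.8,-0.3],"delta_rot":[-1.1,-2.2,5.6],"fingers":-0.7}
    - {"dp":[-1.1,0.9,-0.3],"delta_rot":[-1.4,-2,5.6],"fingers":-0.7}
    - {"dp":[-0.9,1.1,-0.4],"delta_rot":[-1.6,-2,5.5],"fingers":-0.7}
    - {"dp":[-0.9,1.1,-0.3],"delta_rot":[-1.8,-1.7,5.6],"fingers":-0.7}
    - {"dp":[-0.7,1.3,-0.3],"delta_rot":[-2,-1.5,5.4],"fingers":-0.7}
    - {"dp":[0,0,0],"delta_rot":[0,0,0],"fingers":-0.7}
    - {"dp":[0,0,0],"delta_rot":[0,0,0],"fingers":-0.7}

```text
time_s: 25.12
tool_pos: [0.5742, 0.1518, 0.2837]
tcp_rot: [[-0.631, -0.259, 0.731], [-0.169, 0.966, 0.196], [-0.757, -0.0, -0.653]]
force: [0.4, -1.0, -1.7]
grip_width: 0.0265
finger_force: 79.0
```

```bash
cat >> fk.py <<'E'
def err(cup):
    tt=np.load("tt.npy"); p,R=cur(); t=p+R@tt[:3]; print("tip",t.round(4),"off cup",(t[:2]-cup).round(4),"dir",(R@tt[3:]).round(3)); show()
    print("to centre, tool cm:",(R.T@np.r_[np.array(cup)-t[:2],0]*100).round(2),"1cm down in tool:",(R.T@[0,0,-1.]).round(3)," z to floor cm",((t[2]-.026)*100).round(2))
E
python3 - <<'E'
from fk import *
err((.5873,.1555))
s=eyes.snapshot("scene"); t=eyes.snapshot("top")
a=cv2.resize(s["frame"][150:340,300:520],None,fx=2.5,fy=2.5,interpolation=cv2.INTER_CUBIC)
w=wrist()["frame"]
cv2.imwrite("pics/m1.png",cv2.hconcat([a,cv2.resize(w,None,fx=.44,fy=1)[:a.shape[0]] if 0 else cv2.copyMakeBorder(cv2.resize(w,(240,180)),0,a.shape[0]-180,0,0,0)]))
tt=np.load("tt.npy");p,R=cur();T=p+R@tt[:3];print((proj(s,[T])-[300,150])*2.5)
E
```

```text
tip [0.5825 0.1551 0.1348] off cup [-0.0048 -0.0004] dir [-0.012  0.    -1.   ]
25.1167 [14.71, -7.45, -41.15, 7.09, 0.2, -0.18] [0.5742 0.1518 0.2837] F [ 0.4 -1.  -1.7] w 0.0265 79.0
to centre, tool cm: [-0.31 -0.08  0.36] 1cm down in tool: [0.757 0.    0.653]  z to floor cm 10.88
[[245.71524923 204.93687847]]
```

View pics/m1.png

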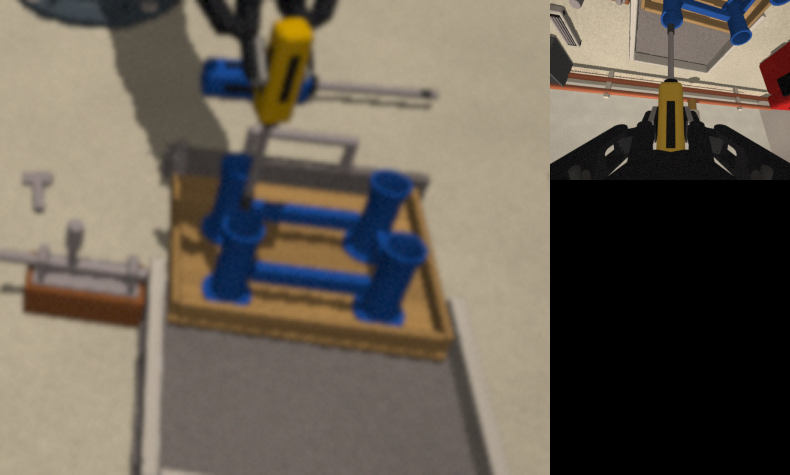

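The driver tip shows at crop (246,205), directly above the far-right cup rim (244,222), as predicted. Next I insert it.

>>> arm_command:
  increments:
    - {"dp":[-0.3,-0.08,0.36],"delta_rot":[0,0,0],"fingers":-0.7}
    - {"dp":[0.76,0,0.65],"delta_rot":[0,0,0],"fingers":-0.7}
    - {"dp":[1.14,0,0.98],"delta_rot":[0,0,0],"fingers":-0.7}
    - {"dp":[1.51,0,1.31],"delta_rot":[0,0,0],"fingers":-0.7}
    - {"dp":[1.51,0,1.31],"delta_rot":[0,0,0],"fingers":-0.7}
    - {"dp":[1.51,0,1.31],"delta_rot":[0,0,0],"fingers":-0.7}
    - {"dp":[0.98,0,0.85],"delta_rot":[0,0,0],"fingers":-0.7}
    - {"dp":[0,0,0],"delta_rot":[0,0,0],"fingers":-0.7}
    - {"dp":[0,0,0],"delta_rot":[0,0,0],"fingers":-0.7}

```text
time_s: 26.02
tool_pos: [0.5797, 0.1526, 0.1851]
tcp_rot: [[-0.633, -0.257, 0.731], [-0.167, 0.966, 0.196], [-0.756, 0.002, -0.654]]
force: [-0.1, 0.1, -0.7]
grip_width: 0.0265
finger_force: 79.0
```

```bash
python3 - <<'E'
from fk import *
err((.5873,.1555))
E
```

```text
tip [0.5878 0.1561 0.0362] off cup [0.0005 0.0006] dir [-0.013  0.002 -1.   ]
26.0167 [14.6, 1.73, -51.37, -12.25, 0.3, -0.1] [0.5797 0.1526 0.1851] F [-0.1  0.1 -0.7] w 0.0265 79.0
to centre, tool cm: [ 0.04 -0.05 -0.05] 1cm down in tool: [ 0.756 -0.002  0.654]  z to floor cm 1.02
```

>>> arm_command:
  increments:
    - {"dp":[0.38,0,0.33],"delta_rot":[0,0,0],"fingers":-0.7}
    - {"dp":[0.28,0,0.24],"delta_rot":[0,0,0],"fingers":-0.7}
    - {"dp":[0,0,0],"delta_rot":[0,0,0],"fingers":-0.7}
    - {"dp":[0,0,0],"delta_rot":[0,0,0],"fingers":0}
    - {"dp":[0,0,0],"delta_rot":[0,0,0],"fingers":0.2}
    - {"dp":[0,0,0],"delta_rot":[0,0,0],"fingers":0.2}
    - {"dp":[0,0,0],"delta_rot":[0,0,0],"fingers":0.2}
    - {"dp":[0,0,-2],"delta_rot":[0,0,0],"fingers":0.2}
    - {"dp":[0,0,-3],"delta_rot":[0,0,0],"fingers":0.2}
    - {"dp":[0,0,-3.5],"delta_rot":[0,0,0],"fingers":0.2}
    - {"dp":[0,0,-3.5],"delta_rot":[0,0,0],"fingers":0.2}
    - {"dp":[0,0,0],"delta_rot":[0,0,0],"fingers":0.2}

```text
time_s: 27.02
tool_pos: [0.4896, 0.1287, 0.2606]
tcp_rot: [[-0.626, -0.257, 0.736], [-0.164, 0.966, 0.198], [-0.762, 0.003, -0.647]]
force: [0.5, -0.7, 0.2]
grip_width: 0.0512
finger_force: 0.0
```

```bash
cat >> fk.py <<'E'
def look(tag,c="top",names=("red","blue","green","yellow")):
    s=wrist() if c=="wrist" else eyes.snapshot(c); cv2.imwrite(f"pics/{tag}.png",s["frame"])
    for n in names:
        for r in eyes.regions_of(c,"driver_"+n):
            if r["confidence"]>.4:
                q=driver(s,r["pixels"]); a=np.radians(q[3]); d=np.array([np.cos(a),np.sin(a)])
                print(n,c,round(r["confidence"],2),"ctr",q[0].round(4),"ctr from tip",(q[0]+d*(q[2]-.195)).round(4),"len",round(q[2],3),"yaw",round(q[3],1))
    return s
E
python3 - <<'E'
from fk import *
show()
s=look("s2","scene"); look("t2","top")
a=cv2.resize(s["frame"][150:340,300:520],None,fx=2.5,fy=2.5,interpolation=cv2.INTER_CUBIC); cv2.imwrite("pics/m2.png",a)
E
```

```text
27.0167 [14.49, -16.17, -51.18, 5.34, 0.41, -0.14] [0.4896 0.1287 0.2606] F [ 0.5 -0.7  0.2] w 0.0512 0.0
red scene 0.87 ctr [ 0.3781 -0.367 ] ctr from tip [ 0.3791 -0.3678] len 0.196 yaw -40.6
red scene 0.69 ctr [0.6025 0.1725] ctr from tip [0.4793 0.2608] len 0.347 yaw 144.4
blue scene 0.69 ctr [0.2267 0.1888] ctr from tip [0.2223 0.2646] len 0.271 yaw 93.3
blue scene 0.58 ctr [ 0.4813 -0.2206] ctr from tip [ 0.4819 -0.2213] len 0.196 yaw -49.1
blue scene 0.47 ctr [0.6026 0.1753] ctr from tip [0.4798 0.2595] len 0.344 yaw 145.5
blue scene 0.41 ctr [0.5557 0.0357] ctr from tip [0.5558 0.085 ] len 0.146 yaw -90.0
green scene 0.73 ctr [ 0.3928 -0.3009] ctr from tip [ 0.382  -0.2852] len 0.176 yaw -55.3
green scene 0.66 ctr [ 0.3208 -0.1195] ctr from tip [ 0.2558 -0.1214] len 0.13 yaw 1.7
green scene 0.41 ctr [ 0.2855 -0.2577] ctr from tip [ 0.3905 -0.2043] len 0.077 yaw -153.0
yellow scene 0.67 ctr [0.3198 0.1997] ctr from tip [0.3436 0.196 ] len 0.219 yaw -9.0
yellow scene 0.5 ctr [ 0.7742 -0.0896] ctr from tip [ 0.8461 -0.0856] len 0.123 yaw -176.8
red top 0.68 ctr [ 0.3822 -0.3668] ctr from tip [ 0.3734 -0.3586] len 0.183 yaw -42.6
red top 0.65 ctr [ 0.7407 -0.0914] ctr from tip [ 0.6636 -0.096 ] len 0.118 yaw 3.4
blue top 0.92 ctr [ 0.4863 -0.2238] ctr from tip [ 0.4804 -0.2166] len 0.186 yaw -50.3
green top 0.79 ctr [ 0.2728 -0.2637] ctr from tip [ 0.3454 -0.226 ] len 0.113 yaw -152.5
green top 0.71 ctr [ 0.3278 -0.1193] ctr from tip [ 0.1957 -0.1223] len 0.063 yaw 1.3
green top 0.67 ctr [ 0.3911 -0.2955] ctr from tip [ 0.3886 -0.2915] len 0.19 yaw -57.7
yellow top 0.63 ctr [0.6084 0.2165] ctr from tip [0.562  0.0935] len 0.064 yaw 69.3
```

View pics/m2.png

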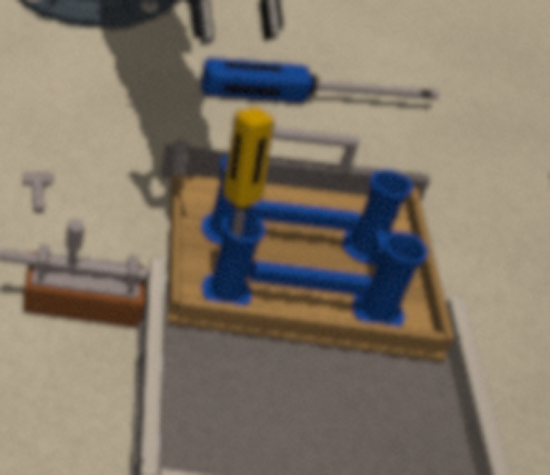

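Yellow stands in the far-right cup (crop (250,160)–(235,240)). Green has been knocked to (0.391,-0.295) with yaw about -57. Next I go for green.

```bash
cat >> fk.py <<'E'
def hover(c,psi,a,z=.12,qs=(-20,20,-45,10,-20,-150),go=True):
    for zz in (.023,z):
        q,e=ik(np.r_[c,zz],lean(psi,a),qs); print("lean",a,"z",zz,q.round(1),round(e,4))
    if go: return jplan(readout.state()["qpos"],q,.2)
E
python3 - <<'E'
from fk import *
hover((.391,-.2945),-57,40,go=False)
hover((.391,-.2945),-57,35,z=.13)
E
```

```text
lean 40 z 0.023 [ -25.5   15.7  -65.4  -26.6  -19.6 -154.8] 0.0021
lean 40 z 0.12 [ -25.5   -0.5  -56.    -1.2  -19.6 -154.9] 0.0
lean 35 z 0.023 [ -27.3   13.2  -60.5  -15.1  -16.5 -155. ] 0.0
lean 35 z 0.13 [ -27.3   -1.4  -50.2    9.9  -16.5 -155. ] 0.0
20 rows, max tcp z 0.254 min 0.13
[0.6,-2.3,0.4],[2.3,1.1,-6.4]
[0.8,-2.2,0.4],[2.2,1.3,-6.3]
[1.2,-2,0.4],[1.9,1.7,-6.3]
[1.4,-1.8,0.5],[1.7,1.9,-6.4]
[1.7,-1.7,0.5],[1.3,2.2,-6.3]
[1.9,-1.3,0.4],[1,2.3,-6.3]
[2,-1.1,0.5],[0.7,2.4,-6.3]
[2.2,-0.8,0.6],[0.3,2.5,-6.3]
[2.3,-0.5,0.5],[-0.1,2.4,-6.3]
[2.2,-0.1,0.5],[-0.4,2.5,-6.3]
[2.3,0.2,0.6],[-0.8,2.3,-6.3]
[2.2,0.5,0.6],[-1.1,2.2,-6.3]
[2.2,0.8,0.6],[-1.4,2,-6.2]
[1.9,1,0.6],[-1.7,1.7,-6.3]
[1.8,1.4,0.7],[-1.9,1.5,-6.3]
[1.6,1.6,0.6],[-2.1,1.1,-6.2]
[1.4,1.8,0.7],[-2.3,0.8,-6.3]
[1,1.9,0.7],[-2.3,0.5,-6.3]
[0.8,2,0.7],[-2.4,0.1,-6.3]
[0.4,2.2,0.7],[-2.3,-0.2,-6.2]
```

>>> arm_command:
  increments:
    - {"dp":[0.6,-2.3,0.4],"delta_rot":[2.3,1.1,-6.4],"fingers":0.2}
    - {"dp":[0.8,-2.2,0.4],"delta_rot":[2.2,1.3,-6.3],"fingers":0.2}
    - {"dp":[1.2,-2,0.4],"delta_rot":[1.9,1.7,-6.3],"fingers":0.2}
    - {"dp":[1.4,-1.8,0.5],"delta_rot":[1.7,1.9,-6.4],"fingers":0.2}
    - {"dp":[1.7,-1.7,0.5],"delta_rot":[1.3,2.2,-6.3],"fingers":0.2}
    - {"dp":[1.9,-1.3,0.4],"delta_rot":[1,2.3,-6.3],"fingers":0.2}
    - {"dp":[2,-1.1,0.5],"delta_rot":[0.7,2.4,-6.3],"fingers":0.2}
    - {"dp":[2.2,-0.8,0.6],"delta_rot":[0.3,2.5,-6.3],"fingers":0.2}
    - {"dp":[2.3,-0.5,0.5],"delta_rot":[-0.1,2.4,-6.3],"fingers":0.2}
    - {"dp":[2.2,-0.1,0.5],"delta_rot":[-0.4,2.5,-6.3],"fingers":0.2}

```text
time_s: 28.35
tool_pos: [0.4937, -0.097, 0.1884]
tcp_rot: [[-0.357, -0.699, 0.619], [-0.934, 0.289, -0.212], [-0.031, -0.654, -0.756]]
force: [0.5, 1.4, -0.2]
grip_width: 0.0505
finger_force: 0.0
```

>>> arm_command:
  increments:
    - {"dp":[2.3,0.2,0.6],"delta_rot":[-0.8,2.3,-6.3],"fingers":0.2}
    - {"dp":[2.2,0.5,0.6],"delta_rot":[-1.1,2.2,-6.3],"fingers":0.2}
    - {"dp":[2.2,0.8,0.6],"delta_rot":[-1.4,2,-6.2],"fingers":0.2}
    - {"dp":[1.9,1,0.6],"delta_rot":[-1.7,1.7,-6.3],"fingers":0.2}
    - {"dp":[1.8,1.4,0.7],"delta_rot":[-1.9,1.5,-6.3],"fingers":0.2}
    - {"dp":[1.6,1.6,0.6],"delta_rot":[-2.1,1.1,-6.2],"fingers":0.2}
    - {"dp":[1.4,1.8,0.7],"delta_rot":[-2.3,0.8,-6.3],"fingers":0.2}
    - {"dp":[1,1.9,0.7],"delta_rot":[-2.3,0.5,-6.3],"fingers":0.2}
    - {"dp":[0.8,2,0.7],"delta_rot":[-2.4,0.1,-6.3],"fingers":0.2}
    - {"dp":[0.4,2.2,0.7],"delta_rot":[-2.3,-0.2,-6.2],"fingers":0.2}
    - {"dp":[0,0,0],"delta_rot":[0,0,0],"fingers":0.2}
    - {"dp":[0,0,0],"delta_rot":[0,0,0],"fingers":0.2}

```text
time_s: 29.35
tool_pos: [0.3904, -0.2945, 0.1299]
tcp_rot: [[0.442, -0.84, 0.313], [-0.69, -0.542, -0.48], [0.573, -0.004, -0.819]]
force: [0.4, -0.8, -0.7]
grip_width: 0.0516
finger_force: 0.0
```

```bash
cat >> fk.py <<'E'
def descend(c,psi,a,z=.022):
    "rows from here to the lean grasp at handle centre c; stores the driver in the tool"
    show(); p,R=cur(); Rg=lean(psi,a); P=np.r_[c,z]
    plan(p,R,[(np.r_[c,.05],Rg),(P,Rg)],.2,vmax=2.8)
    d=np.array([np.cos(np.radians(psi)),np.sin(np.radians(psi)),0]); np.save("drv.npy",np.r_[c,.014,d])
    print("1cm up in tool",(Rg.T@[0,0,1.]).round(3))
def grasped():
    D=np.load("drv.npy"); p,R=cur(); np.save("tt.npy",np.r_[R.T@(D[:3]+.15*D[3:]-p),R.T@D[3:]]); show(); print(np.load("tt.npy").round(3))
E
python3 - <<'E'
from fk import *
look("w6","wrist",("green",)); look("t3","top",("green",))
show(); print(cur()[1].round(3))
E
```

```text
green wrist 0.71 ctr [ 0.394 -0.301] ctr from tip [ 0.3898 -0.2944] len 0.187 yaw -57.9
green top 0.87 ctr [ 0.4141 -0.3325] ctr from tip [ 0.3891 -0.2934] len 0.149 yaw -57.3
green top 0.53 ctr [ 0.3676 -0.1206] ctr from tip [ 0.2176 -0.0923] len 0.042 yaw -10.7
29.55 [-27.29, -1.58, -50.23, 9.9, -16.36, -154.81] [ 0.3912 -0.2937  0.1308] F [ 0.   0.6 -0. ] w 0.0516 0.0
[[ 0.443 -0.839  0.316]
 [-0.688 -0.544 -0.48 ]
 [ 0.574 -0.005 -0.819]]
```

```bash
python3 - <<'E'
from fk import *
descend((.3900,-.2942),-57.5,35)
E
```

```text
29.55 [-27.29, -1.58, -50.23, 9.9, -16.36, -154.81] [ 0.3912 -0.2937  0.1308] F [ 0.   0.6 -0. ] w 0.0516 0.0
3 rows
{"dp":[-1.6,0.1,2.2],"delta_rot":[-0.2,0,0.1],"fingers":0.2},{"dp":[-1.5,0,2.2],"delta_rot":[-0.1,0,0.1],"fingers":0.2},{"dp":[-1.56,0.06,2.2],"delta_rot":[-0.2,-0.1,0],"fingers":0.2}
1 rows
{"dp":[-1.61,0,2.29],"delta_rot":[0,0,0],"fingers":0.2}
1cm up in tool [ 0.574  0.    -0.819]
```

>>> arm_command:
  increments:
    - {"dp":[-1.6,0.1,2.2],"delta_rot":[-0.2,0,0.1],"fingers":0.2}
    - {"dp":[-1.5,0,2.2],"delta_rot":[-0.1,0,0.1],"fingers":0.2}
    - {"dp":[-1.6,0,2.2],"delta_rot":[-0.2,0,0],"fingers":0.2}
    - {"dp":[-0.9,0,1.3],"delta_rot":[0,0,0],"fingers":0.2}
    - {"dp":[-0.7,0,1],"delta_rot":[0,0,0],"fingers":0.2}
    - {"dp":[0,0,0],"delta_rot":[0,0,0],"fingers":0.2}
    - {"dp":[0,0,0],"delta_rot":[0,0,0],"fingers":-0.7}
    - {"dp":[0,0,0],"delta_rot":[0,0,0],"fingers":-0.7}
    - {"dp":[0,0,0],"delta_rot":[0,0,0],"fingers":-0.7}
    - {"dp":[0,0,0],"delta_rot":[0,0,0],"fingers":-0.7}
    - {"dp":[0,0,0],"delta_rot":[0,0,0],"fingers":-0.7}
    - {"dp":[0,0,0],"delta_rot":[0,0,0],"fingers":-0.7}

```text
time_s: 30.55
tool_pos: [0.3902, -0.2944, 0.0226]
tcp_rot: [[0.44, -0.843, 0.309], [-0.689, -0.538, -0.486], [0.576, 0.001, -0.818]]
force: [-3.2, 4.2, 8.7]
grip_width: 0.0265
finger_force: 79.8
```

```bash
python3 - <<'E'
from fk import *
grasped()
E
```

```text
30.55 [-27.07, 13.33, -60.63, -15.21, -16.97, -154.4] [ 0.3902 -0.2944  0.0226] F [-3.2  4.2  8.7] w 0.0265 79.8
[0.117 0.    0.093 0.818 0.001 0.576]
```

>>> arm_command:
  increments:
    - {"dp":[1.2,0,-1.6],"delta_rot":[0,0,0],"fingers":-0.7}
    - {"dp":[1.7,0,-2.5],"delta_rot":[0,0,0],"fingers":-0.7}
    - {"dp":[2.1,0,-3],"delta_rot":[0,0,0],"fingers":-0.7}
    - {"dp":[2.1,0,-3],"delta_rot":[0,0,0],"fingers":-0.7}
    - {"dp":[2.1,0,-3],"delta_rot":[0,0,0],"fingers":-0.7}
    - {"dp":[2.1,0,-3],"delta_rot":[0,0,0],"fingers":-0.7}
    - {"dp":[2.1,0,-3],"delta_rot":[0,0,0],"fingers":-0.7}
    - {"dp":[0,0,0],"delta_rot":[0,0,0],"fingers":-0.7}

```text
time_s: 31.22
tool_pos: [0.3927, -0.2956, 0.2639]
tcp_rot: [[0.434, -0.843, 0.316], [-0.686, -0.537, -0.49], [0.583, -0.004, -0.812]]
force: [1.6, -0.5, 0.3]
grip_width: 0.0266
finger_force: 79.2
```

```bash
python3 - <<'E'
from fk import *
show()
towards((.590,.2945),.16,36)
look("w7","wrist",("green",))
E
```

```text
31.2167 [-27.02, -10.75, -35.05, 33.85, -17.04, -154.34] [ 0.3927 -0.2956  0.2639] F [ 1.6 -0.5  0.3] w 0.0266 79.2
ik [ 26.5  -3.4 -38.1   1.3   0.   -0. ] 0.0 p [0.5843 0.2915 0.3099] driver dir [-0.014 -0.006 -1.   ]
21 rows, max tcp z 0.31 min 0.264
[-0.2,-2.9,-0.2],[2.7,0.4,5.6]
[-0.6,-2.8,-0.1],[2.7,-0.1,5.6]
[-0.9,-2.8,-0.2],[2.7,-0.4,5.6]
[-1.4,-2.6,-0.1],[2.7,-0.9,5.6]
[-1.8,-2.4,-0.1],[2.4,-1.2,5.6]
[-2,-2.2,-0.1],[2.4,-1.6,5.6]
[-2.4,-1.9,-0.1],[2,-1.9,5.6]
[-2.7,-1.5,-0.1],[1.8,-2.2,5.6]
[-2.8,-1.2,0],[1.5,-2.4,5.6]
[-3.1,-0.7,0],[1.1,-2.6,5.7]
[-3.1,-0.4,0],[0.7,-2.8,5.6]
[-3.2,0.1,0],[0.3,-2.9,5.7]
[-3.1,0.5,0],[-0.1,-2.9,5.7]
[-3.1,0.9,0.1],[-0.5,-2.8,5.7]
[-2.9,1.4,0.1],[-0.9,-2.8,5.7]
[-2.8,1.8,0.1],[-1.3,-2.7,5.8]
[-2.5,2.1,0.1],[-1.6,-2.5,5.7]
[-2.2,2.5,0.1],[-2,-2.2,5.8]
[-1.8,2.8,0.2],[-2.4,-1.9,5.8]
[-1.5,3,0.1],[-2.5,-1.7,5.8]
[-1,3.2,0.2],[-2.8,-1.2,5.8]
green wrist 0.64 ctr [ 0.394  -0.2972] ctr from tip [ 0.5425 -0.5324] len 0.473 yaw -57.7
```

```bash
cat >> fk.py <<'E'
def clear(q1,others):
    tt=np.load("tt.npy"); q0=readout.state()["qpos"]; best=[9,9]
    for s in np.linspace(0,1,60):
        q=q0+(q1-q0)*s; p,R=fk(q,X),fR(q); t=p+R@tt[:3]; d=R@tt[3:]
        A=t-np.outer(np.linspace(0,.195,40),d)
        B=p-np.outer(np.linspace(-.017,.2,20),R[:,2])
        for o in others:
            O=np.c_[np.full(10,o[0]),np.full(10,o[1]),np.linspace(.13,.222,10)]
            for i,Z in enumerate((A,B)): best[i]=min(best[i],np.linalg.norm(Z[:,None]-O,axis=2).min())
    print("clear driver, gripper axis",np.round(best,3))
E
python3 - <<'E'
from fk import *
tt=np.load("tt.npy")
for z in (.16,.22,.26,.3):
    p,R=preplace((.59,.2945),z,36,tt[:3]); q,e=ik(p,R,[10,0,-40,0,0,0]); print(z,q.round(1),e.round(4)); clear(q,[(.587,.1555)])
E
```

```text
0.16 [ 26.5  -3.4 -38.1   1.3   0.   -0. ] 0.0
clear driver, gripper axis [0.03  0.068]
0.22 [ 26.5  -6.5 -31.1  11.4   0.   -0. ] 0.0
clear driver, gripper axis [0.031 0.111]
0.26 [ 26.5  -7.8 -26.1  17.7   0.   -0. ] 0.0
clear driver, gripper axis [0.038 0.14 ]
0.3 [ 26.5  -8.7 -20.9  23.8   0.   -0. ] 0.0
clear driver, gripper axis [0.063 0.167]
```

```bash
python3 - <<'E'
from fk import *
towards((.590,.2945),.30,36)
E
```

```text
ik [ 26.5  -8.7 -20.9  23.8   0.   -0. ] 0.0 p [0.5843 0.2915 0.4499] driver dir [-0.014 -0.006 -1.   ]
21 rows, max tcp z 0.45 min 0.257
[0.3,-2.9,-0.7],[2.7,0.4,5.6]
[-0.2,-2.9,-0.7],[2.7,0,5.6]
[-0.6,-2.9,-0.7],[2.7,-0.4,5.6]
[-1,-2.8,-0.7],[2.7,-0.9,5.5]
[-1.4,-2.7,-0.6],[2.5,-1.1,5.6]
[-1.7,-2.5,-0.6],[2.3,-1.6,5.6]
[-2.2,-2.3,-0.6],[2.1,-1.9,5.7]
[-2.4,-1.9,-0.6],[1.8,-2.1,5.6]
[-2.7,-1.7,-0.6],[1.5,-2.4,5.6]
[-3,-1.2,-0.5],[1.1,-2.7,5.6]
[-3.1,-0.9,-0.5],[0.7,-2.7,5.7]
[-3.2,-0.4,-0.5],[0.4,-2.9,5.7]
[-3.3,0.1,-0.5],[-0.1,-2.9,5.6]
[-3.3,0.5,-0.4],[-0.4,-2.9,5.7]
[-3.2,0.9,-0.4],[-0.9,-2.8,5.8]
[-3.1,1.4,-0.4],[-1.3,-2.7,5.7]
[-2.9,1.8,-0.4],[-1.7,-2.5,5.7]
[-2.7,2.2,-0.3],[-1.9,-2.2,5.8]
[-2.4,2.5,-0.3],[-2.3,-2,5.8]
[-2,2.9,-0.3],[-2.6,-1.6,5.8]
[-1.6,3.1,-0.2],[-2.8,-1.3,5.9]
```

>>> arm_command:
  increments:
    - {"dp":[0.3,-2.9,-0.7],"delta_rot":[2.7,0.4,5.6],"fingers":-0.7}
    - {"dp":[-0.2,-2.9,-0.7],"delta_rot":[2.7,0,5.6],"fingers":-0.7}
    - {"dp":[-0.6,-2.9,-0.7],"delta_rot":[2.7,-0.4,5.6],"fingers":-0.7}
    - {"dp":[-1,-2.8,-0.7],"delta_rot":[2.7,-0.9,5.5],"fingers":-0.7}
    - {"dp":[-1.4,-2.7,-0.6],"delta_rot":[2.5,-1.1,5.6],"fingers":-0.7}
    - {"dp":[-1.7,-2.5,-0.6],"delta_rot":[2.3,-1.6,5.6],"fingers":-0.7}
    - {"dp":[-2.2,-2.3,-0.6],"delta_rot":[2.1,-1.9,5.7],"fingers":-0.7}
    - {"dp":[-2.4,-1.9,-0.6],"delta_rot":[1.8,-2.1,5.6],"fingers":-0.7}
    - {"dp":[-2.7,-1.7,-0.6],"delta_rot":[1.5,-2.4,5.6],"fingers":-0.7}
    - {"dp":[-3,-1.2,-0.5],"delta_rot":[1.1,-2.7,5.6],"fingers":-0.7}
    - {"dp":[-3.1,-0.9,-0.5],"delta_rot":[0.7,-2.7,5.7],"fingers":-0.7}

```text
time_s: 32.23
tool_pos: [0.581, -0.0288, 0.3433]
tcp_rot: [[-0.285, -0.681, 0.675], [-0.953, 0.275, -0.126], [-0.1, -0.679, -0.727]]
force: [0.2, 0.1, -1.5]
grip_width: 0.0265
finger_force: 79.1
```

>>> arm_command:
  increments:
    - {"dp":[-3.2,-0.4,-0.5],"delta_rot":[0.4,-2.9,5.7],"fingers":-0.7}
    - {"dp":[-3.3,0.1,-0.5],"delta_rot":[-0.1,-2.9,5.6],"fingers":-0.7}
    - {"dp":[-3.3,0.5,-0.4],"delta_rot":[-0.4,-2.9,5.7],"fingers":-0.7}
    - {"dp":[-3.2,0.9,-0.4],"delta_rot":[-0.9,-2.8,5.8],"fingers":-0.7}
    - {"dp":[-3.1,1.4,-0.4],"delta_rot":[-1.3,-2.7,5.7],"fingers":-0.7}
    - {"dp":[-2.9,1.8,-0.4],"delta_rot":[-1.7,-2.5,5.7],"fingers":-0.7}
    - {"dp":[-2.7,2.2,-0.3],"delta_rot":[-1.9,-2.2,5.8],"fingers":-0.7}
    - {"dp":[-2.4,2.5,-0.3],"delta_rot":[-2.3,-2,5.8],"fingers":-0.7}
    - {"dp":[-2,2.9,-0.3],"delta_rot":[-2.6,-1.6,5.8],"fingers":-0.7}
    - {"dp":[-1.6,3.1,-0.2],"delta_rot":[-2.8,-1.3,5.9],"fingers":-0.7}
    - {"dp":[0,0,0],"delta_rot":[0,0,0],"fingers":-0.7}
    - {"dp":[0,0,0],"delta_rot":[0,0,0],"fingers":-0.7}

```text
time_s: 33.23
tool_pos: [0.584, 0.2924, 0.4454]
tcp_rot: [[-0.531, -0.448, 0.719], [-0.263, 0.894, 0.363], [-0.806, 0.003, -0.592]]
force: [-0.2, -0.0, -1.9]
grip_width: 0.0265
finger_force: 79.3
```

```bash
python3 - <<'E'
from fk import *
err((.590,.2945))
s=eyes.snapshot("scene");t=eyes.snapshot("top")
tt=np.load("tt.npy");p,R=cur();T=p+R@tt[:3]
a=cv2.resize(s["frame"][130:340,320:520],None,fx=2,fy=2,interpolation=cv2.INTER_CUBIC); b=cv2.resize(t["frame"][60:270,30:230],None,fx=2,fy=2,interpolation=cv2.INTER_CUBIC)
cv2.imwrite("pics/m3.png",cv2.hconcat([a,b])); print((proj(s,[T])-[320,130])*2,(proj(t,[T])-[30,60])*2+[400,0])
E
```

```text
tip [0.5887 0.2954 0.2955] off cup [-0.0013  0.0009] dir [-0.02  -0.006 -1.   ]
33.2333 [26.51, -8.49, -21.09, 23.71, 0.19, 0.07] [0.584  0.2924 0.4454] F [-0.2 -0.  -1.9] w 0.0265 79.3
to centre, tool cm: [-0.04 -0.14  0.06] 1cm down in tool: [ 0.806 -0.003  0.592]  z to floor cm 26.95
[[337.47522101 103.87303234]] [[422.30168048 168.33039437]]
```

View pics/m3.png

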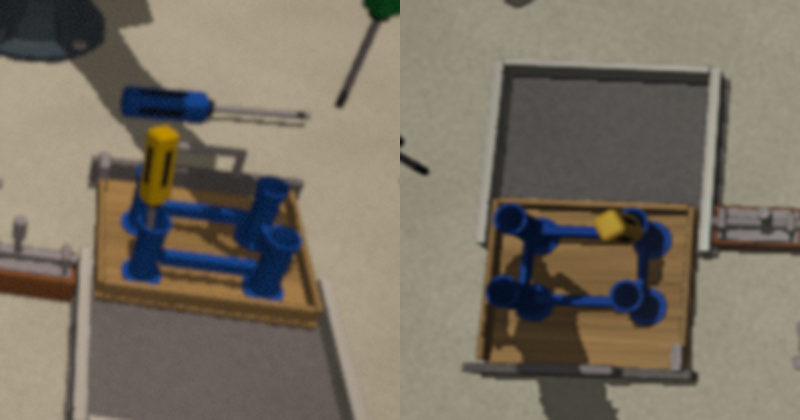

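Both views put the tip within about 2 px of its prediction. The free rims in the top crop are nL (503,292), fL (511,218) and nR (627,296).

>>> arm_command:
  increments:
    - {"dp":[1.6,-0.1,1.2],"delta_rot":[0,0,0],"fingers":-0.7}
    - {"dp":[2.4,0,1.78],"delta_rot":[0,0,0],"fingers":-0.7}
    - {"dp":[2.8,0,2.07],"delta_rot":[0,0,0],"fingers":-0.7}
    - {"dp":[2.8,0,2.07],"delta_rot":[0,0,0],"fingers":-0.7}
    - {"dp":[2,0,1.48],"delta_rot":[0,0,0],"fingers":-0.7}
    - {"dp":[0.8,0,0.6],"delta_rot":[0,0,0],"fingers":-0.7}
    - {"dp":[0,0,0],"delta_rot":[0,0,0],"fingers":-0.7}
    - {"dp":[0,0,0],"delta_rot":[0,0,0],"fingers":-0.7}

```text
time_s: 34.0
tool_pos: [0.5861, 0.2907, 0.2925]
tcp_rot: [[-0.53, -0.445, 0.721], [-0.261, 0.895, 0.361], [-0.807, 0.003, -0.591]]
force: [0.1, 0.6, -1.9]
grip_width: 0.0267
finger_force: 79.3
```

```bash
python3 - <<'E'
from fk import *
err((.590,.2945))
t=eyes.snapshot("top");print(onz(t,[(30+(u-400)/2-.25,60+v/2-.25) for u,v in [(503,292),(511,218),(627,296)]],.111).round(4))
E
```

```text
tip [0.591  0.2937 0.1426] off cup [ 0.001  -0.0008] dir [-0.019 -0.006 -1.   ]
34.0 [26.27, -2.12, -39.61, -1.24, 0.24, 0.02] [0.5861 0.2907 0.2925] F [ 0.1  0.6 -1.9] w 0.0267 79.3
to centre, tool cm: [ 0.03  0.11 -0.05] 1cm down in tool: [ 0.807 -0.003  0.591]  z to floor cm 11.66
[[0.5032 0.2968 0.111 ]
 [0.5896 0.2944 0.111 ]
 [0.5003 0.1564 0.111 ]]
```

Next I insert 11.5 cm, release and retract.

>>> arm_command:
  increments:
    - {"dp":[0.8,0.05,0.59],"delta_rot":[0,0,0],"fingers":-0.7}
    - {"dp":[1.3,0,0.95],"delta_rot":[0,0,0],"fingers":-0.7}
    - {"dp":[1.6,0,1.17],"delta_rot":[0,0,0],"fingers":-0.7}
    - {"dp":[1.6,0,1.17],"delta_rot":[0,0,0],"fingers":-0.7}
    - {"dp":[1.6,0,1.17],"delta_rot":[0,0,0],"fingers":-0.7}
    - {"dp":[1.3,0,0.95],"delta_rot":[0,0,0],"fingers":-0.7}
    - {"dp":[0.6,0,0.44],"delta_rot":[0,0,0],"fingers":-0.7}
    - {"dp":[0.4,0,0.3],"delta_rot":[0,0,0],"fingers":-0.7}
    - {"dp":[0,0,0],"delta_rot":[0,0,0],"fingers":-0.7}
    - {"dp":[0,0,0],"delta_rot":[0,0,0],"fingers":-0.7}

```text
time_s: 34.88
tool_pos: [0.5867, 0.2929, 0.1812]
tcp_rot: [[-0.527, -0.446, 0.723], [-0.26, 0.895, 0.363], [-0.809, 0.003, -0.588]]
force: [0.0, 0.0, -1.3]
grip_width: 0.0266
finger_force: 79.6
```

```bash
python3 - <<'E'
from fk import *
err((.590,.2945))
E
```

```text
tip [0.5921 0.2963 0.0313] off cup [0.0021 0.0018] dir [-0.015 -0.003 -1.   ]
34.8833 [26.46, 8.57, -50.77, -23.34, 0.15, 0.13] [0.5867 0.2929 0.1812] F [ 0.   0.  -1.3] w 0.0266 79.6
to centre, tool cm: [ 0.16 -0.06 -0.22] 1cm down in tool: [ 0.809 -0.003  0.588]  z to floor cm 0.53
```

>>> arm_command:
  increments:
    - {"dp":[0.4,0,0.1],"delta_rot":[0,0,0],"fingers":-0.7}
    - {"dp":[0,0,0],"delta_rot":[0,0,0],"fingers":-0.7}
    - {"dp":[0,0,0],"delta_rot":[0,0,0],"fingers":0}
    - {"dp":[0,0,0],"delta_rot":[0,0,0],"fingers":0.2}
    - {"dp":[0,0,0],"delta_rot":[0,0,0],"fingers":0.2}
    - {"dp":[0,0,0],"delta_rot":[0,0,0],"fingers":0.2}
    - {"dp":[0,0,-2],"delta_rot":[0,0,0],"fingers":0.2}
    - {"dp":[0,0,-3],"delta_rot":[0,0,0],"fingers":0.2}
    - {"dp":[0,0,-3.5],"delta_rot":[0,0,0],"fingers":0.2}
    - {"dp":[0,0,-3.5],"delta_rot":[0,0,0],"fingers":0.2}
    - {"dp":[0,0,-2],"delta_rot":[0,0,0],"fingers":0.2}
    - {"dp":[0,0,0],"delta_rot":[0,0,0],"fingers":0.2}

```text
time_s: 35.88
tool_pos: [0.4818, 0.2404, 0.2614]
tcp_rot: [[-0.526, -0.446, 0.724], [-0.259, 0.895, 0.364], [-0.81, 0.004, -0.586]]
force: [1.3, -0.2, 0.3]
grip_width: 0.0514
finger_force: 0.0
```

```bash
python3 - <<'E'
from fk import *
show()
look("s4","scene",("red","blue")); look("t4","top",("red","blue"))
for ps in (-42.3,-48): 
  for a in (33,36): hover((.381,-.367),ps,a,qs=(-40,20,-50,0,-5,-170),go=False)
q,e=ik(np.r_[.381,-.367,.13],lean(-46,35),[-40,0,-50,10,-5,-172]); print(q.round(1),e); clear(q,[(.587,.1555),(.59,.2945)])
E
```

```text
35.8833 [26.41, -12.53, -53.59, -5.18, 0.21, 0.1] [0.4818 0.2404 0.2614] F [ 1.3 -0.2  0.3] w 0.0514 0.0
red scene 0.97 ctr [ 0.3781 -0.3664] ctr from tip [ 0.3782 -0.3664] len 0.195 yaw -40.4
blue scene 0.98 ctr [ 0.4832 -0.2218] ctr from tip [ 0.4806 -0.2187] len 0.191 yaw -49.4
blue scene 0.78 ctr [0.2244 0.1913] ctr from tip [0.222  0.2638] len 0.268 yaw 91.8
red top 0.87 ctr [ 0.3822 -0.3671] ctr from tip [ 0.3822 -0.3671] len 0.195 yaw -42.7
blue top 0.89 ctr [ 0.4859 -0.2241] ctr from tip [ 0.4779 -0.2145] len 0.183 yaw -50.1
blue top 0.59 ctr [0.2367 0.1837] ctr from tip [0.2481 0.2932] len 0.085 yaw -96.0
lean 33 z 0.023 [ -43.9   14.5  -56.6  -14.1   -0.  -180. ] 0.0229
lean 33 z 0.12 [ -43.9    2.2  -47.9    7.    -0.  -180. ] 0.0229
lean 36 z 0.023 [-4.39e+01  1.55e+01 -5.99e+01 -2.14e+01  1.00e-01 -1.80e+02] 0.0229
lean 36 z 0.12 [-4.39e+01  1.80e+00 -5.11e+01  1.20e+00  1.00e-01 -1.80e+02] 0.0229
lean 33 z 0.023 [ -42.2   14.6  -56.5  -13.9   -3.2 -175.1] 0.0
lean 33 z 0.12 [ -42.2    2.3  -47.8    7.1   -3.2 -175.1] 0.0
lean 36 z 0.023 [ -42.    15.5  -59.8  -21.1   -3.5 -175.1] 0.0
lean 36 z 0.12 [ -42.     1.8  -50.9    1.4   -3.5 -175.1] 0.0
[ -43.     0.8  -48.9    5.3   -1.7 -177.5] 2.4156701569556484e-14
clear driver, gripper axis [0.058 0.053]
```

```bash
python3 - <<'E'
from fk import *
hover((.381,-.367),-47,36,z=.12,qs=(-40,10,-50,0,-5,-174))
E
```

```text
lean 36 z 0.023 [ -42.5   15.5  -59.8  -21.2   -2.7 -176.3] 0.0
lean 36 z 0.12 [ -42.5    1.8  -51.     1.3   -2.7 -176.3] 0.0
22 rows, max tcp z 0.257 min 0.12
[0.5,-3,0.3],[2.6,1,-6.1]
[1,-2.9,0.4],[2.4,1.3,-6.2]
[1.4,-2.8,0.3],[2.1,1.7,-6]
[1.7,-2.5,0.3],[1.9,1.9,-6.1]
[2.1,-2.3,0.4],[1.6,2.2,-6]
[2.3,-2,0.3],[1.2,2.3,-6]
[2.6,-1.6,0.4],[0.9,2.5,-5.9]
[2.8,-1.2,0.4],[0.5,2.5,-6]
[3,-0.8,0.3],[0.1,2.6,-5.9]
[3,-0.4,0.4],[-0.3,2.5,-5.8]
[3.1,0,0.4],[-0.6,2.4,-5.9]
[3,0.5,0.4],[-0.9,2.3,-5.8]
[2.9,0.9,0.3],[-1.3,2.1,-5.7]
[2.8,1.3,0.4],[-1.5,1.9,-5.8]
[2.5,1.6,0.4],[-1.8,1.6,-5.7]
[2.3,2,0.5],[-1.9,1.3,-5.7]
[2,2.3,0.4],[-2.2,1,-5.6]
[1.6,2.6,0.4],[-2.2,0.7,-5.7]
[1.3,2.7,0.4],[-2.2,0.3,-5.6]
[0.8,2.9,0.4],[-2.3,0,-5.6]
[0.5,3,0.5],[-2.2,-0.3,-5.5]
[0,3,0.4],[-2,-0.7,-5.6]
```

>>> arm_command:
  increments:
    - {"dp":[0.5,-3,0.3],"delta_rot":[2.6,1,-6.1],"fingers":0.2}
    - {"dp":[1,-2.9,0.4],"delta_rot":[2.4,1.3,-6.2],"fingers":0.2}
    - {"dp":[1.4,-2.8,0.3],"delta_rot":[2.1,1.7,-6],"fingers":0.2}
    - {"dp":[1.7,-2.5,0.3],"delta_rot":[1.9,1.9,-6.1],"fingers":0.2}
    - {"dp":[2.1,-2.3,0.4],"delta_rot":[1.6,2.2,-6],"fingers":0.2}
    - {"dp":[2.3,-2,0.3],"delta_rot":[1.2,2.3,-6],"fingers":0.2}
    - {"dp":[2.6,-1.6,0.4],"delta_rot":[0.9,2.5,-5.9],"fingers":0.2}
    - {"dp":[2.8,-1.2,0.4],"delta_rot":[0.5,2.5,-6],"fingers":0.2}
    - {"dp":[3,-0.8,0.3],"delta_rot":[0.1,2.6,-5.9],"fingers":0.2}
    - {"dp":[3,-0.4,0.4],"delta_rot":[-0.3,2.5,-5.8],"fingers":0.2}
    - {"dp":[3.1,0,0.4],"delta_rot":[-0.6,2.4,-5.9],"fingers":0.2}
    - {"dp":[3,0.5,0.4],"delta_rot":[-0.9,2.3,-5.8],"fingers":0.2}

```text
time_s: 37.18
tool_pos: [0.5277, -0.1129, 0.1808]
tcp_rot: [[-0.13, -0.725, 0.676], [-0.987, 0.029, -0.159], [0.096, -0.688, -0.719]]
force: [-0.0, 0.3, -0.4]
grip_width: 0.0514
finger_force: 0.0
```

>>> arm_command:
  increments:
    - {"dp":[2.9,0.9,0.3],"delta_rot":[-1.3,2.1,-5.7],"fingers":0.2}
    - {"dp":[2.8,1.3,0.4],"delta_rot":[-1.5,1.9,-5.8],"fingers":0.2}
    - {"dp":[2.5,1.6,0.4],"delta_rot":[-1.8,1.6,-5.7],"fingers":0.2}
    - {"dp":[2.3,2,0.5],"delta_rot":[-1.9,1.3,-5.7],"fingers":0.2}
    - {"dp":[2,2.3,0.4],"delta_rot":[-2.2,1,-5.6],"fingers":0.2}
    - {"dp":[1.6,2.6,0.4],"delta_rot":[-2.2,0.7,-5.7],"fingers":0.2}
    - {"dp":[1.3,2.7,0.4],"delta_rot":[-2.2,0.3,-5.6],"fingers":0.2}
    - {"dp":[0.8,2.9,0.4],"delta_rot":[-2.3,0,-5.6],"fingers":0.2}
    - {"dp":[0.5,3,0.5],"delta_rot":[-2.2,-0.3,-5.5],"fingers":0.2}
    - {"dp":[0,3,0.4],"delta_rot":[-2,-0.7,-5.6],"fingers":0.2}
    - {"dp":[0,0,0],"delta_rot":[0,0,0],"fingers":0.2}
    - {"dp":[0,0,0],"delta_rot":[0,0,0],"fingers":0.2}

```text
time_s: 38.18
tool_pos: [0.3799, -0.3682, 0.1193]
tcp_rot: [[0.55, -0.733, 0.401], [-0.595, -0.681, -0.428], [0.586, -0.003, -0.81]]
force: [0.0, -0.7, -0.7]
grip_width: 0.0515
finger_force: 0.0
```

```bash
python3 - <<'E'
from fk import *
look("w8","wrist",("red",)); look("t5","top",("red",))
descend((.3805,-.3668),-46.5,36)
E
```

```text
red wrist 0.86 ctr [ 0.3883 -0.3736] ctr from tip [ 0.3806 -0.3665] len 0.185 yaw -42.6
red top 0.56 ctr [ 0.6903 -0.3608] ctr from tip [ 0.6366 -0.3007] len 0.114 yaw -48.2
38.3833 [-42.59, 1.74, -50.94, 1.39, -2.4, -176.38] [ 0.3812 -0.3669  0.1205] F [ 0.  -0.6 -0.4] w 0.051 0.0
3 rows
{"dp":[-1.4,0,1.9],"delta_rot":[0,0,-0.2],"fingers":0.2},{"dp":[-1.4,0,1.9],"delta_rot":[0.1,0,-0.1],"fingers":0.2},{"dp":[-1.39,0.05,1.87],"delta_rot":[0,0,-0.2],"fingers":0.2}
2 rows
{"dp":[-0.8,0,1.1],"delta_rot":[0,0,0],"fingers":0.2},{"dp":[-0.84,0,1.17],"delta_rot":[0,0,0],"fingers":0.2}
1cm up in tool [ 0.588  0.    -0.809]
```

>>> arm_command:
  increments:
    - {"dp":[-1.4,0,1.9],"delta_rot":[0,0,0],"fingers":0.2}
    - {"dp":[-1.4,0,1.9],"delta_rot":[0,0,0],"fingers":0.2}
    - {"dp":[-1.4,0,1.9],"delta_rot":[0,0,0],"fingers":0.2}
    - {"dp":[-0.8,0,1.1],"delta_rot":[0,0,0],"fingers":0.2}
    - {"dp":[-0.8,0,1.1],"delta_rot":[0,0,0],"fingers":0.2}
    - {"dp":[0,0,0],"delta_rot":[0,0,0],"fingers":0.2}
    - {"dp":[0,0,0],"delta_rot":[0,0,0],"fingers":-0.7}
    - {"dp":[0,0,0],"delta_rot":[0,0,0],"fingers":-0.7}
    - {"dp":[0,0,0],"delta_rot":[0,0,0],"fingers":-0.7}
    - {"dp":[0,0,0],"delta_rot":[0,0,0],"fingers":-0.7}
    - {"dp":[0,0,0],"delta_rot":[0,0,0],"fingers":-0.7}
    - {"dp":[0,0,0],"delta_rot":[0,0,0],"fingers":-0.7}

```text
time_s: 39.38
tool_pos: [0.3808, -0.3671, 0.0237]
tcp_rot: [[0.551, -0.731, 0.404], [-0.591, -0.683, -0.429], [0.589, -0.003, -0.808]]
force: [-1.5, 3.4, 7.2]
grip_width: 0.0265
finger_force: 79.1
```

```bash
python3 - <<'E'
from fk import *
p,R=cur(); d=np.cross([0,0,1.],R[:,1]); d=-d if d@R[:,0]<0 else d; d[2]=0; d/=np.linalg.norm(d); print(np.degrees(np.arctan2(d[1],d[0])))
D=np.load("drv.npy"); np.save("drv.npy",np.r_[D[:3],d]); grasped()
E
```

```text
-46.93469517644475
39.3833 [-42.63, 15.41, -59.92, -21.38, -2.42, -176.43] [ 0.3808 -0.3671  0.0237] F [-1.5  3.4  7.2] w 0.0265 79.1
[ 0.115  0.     0.096  0.808 -0.     0.589]
```

>>> arm_command:
  increments:
    - {"dp":[1.2,0,-1.6],"delta_rot":[0,0,0],"fingers":-0.7}
    - {"dp":[1.7,0,-2.4],"delta_rot":[0,0,0],"fingers":-0.7}
    - {"dp":[2.1,0,-2.9],"delta_rot":[0,0,0],"fingers":-0.7}
    - {"dp":[2.1,0,-2.9],"delta_rot":[0,0,0],"fingers":-0.7}
    - {"dp":[2.1,0,-2.9],"delta_rot":[0,0,0],"fingers":-0.7}
    - {"dp":[2.1,0,-2.9],"delta_rot":[0,0,0],"fingers":-0.7}
    - {"dp":[2.1,0,-2.9],"delta_rot":[0,0,0],"fingers":-0.7}
    - {"dp":[0,0,0],"delta_rot":[0,0,0],"fingers":-0.7}

```text
time_s: 40.05
tool_pos: [0.3819, -0.3692, 0.2604]
tcp_rot: [[0.546, -0.731, 0.41], [-0.587, -0.682, -0.436], [0.598, -0.003, -0.801]]
force: [1.5, -1.5, -0.5]
grip_width: 0.0268
finger_force: 78.7
```

```bash
python3 - <<'E'
from fk import *
show(); s=wrist(); cv2.imwrite("pics/w9.png",s["frame"])
tt=np.load("tt.npy")
for z in (.18,.22,.26):
    p,R=preplace((.503,.2965),z,38,tt[:3]); q,e=ik(p,R,[10,0,-40,0,0,0]); print(z,q.round(1),e.round(4)); clear(q,[(.587,.1555),(.59,.2945)])
towards((.503,.2965),.24,38)
E
```

```text
40.05 [-42.71, -9.02, -35.85, 26.5, -2.4, -176.49] [ 0.3819 -0.3692  0.2604] F [ 1.5 -1.5 -0.5] w 0.0268 78.7
0.18 [ 30.5 -12.3 -39.8  10.5   0.   -0. ] 0.0
clear driver, gripper axis [0.026 0.083]
0.22 [ 30.5 -14.  -34.7  17.3   0.   -0. ] 0.0
clear driver, gripper axis [0.026 0.113]
0.26 [ 30.5 -15.1 -29.4  23.6   0.   -0. ] 0.0
clear driver, gripper axis [0.034 0.142]
ik [ 30.5 -14.6 -32.1  20.5   0.   -0. ] 0.0 p [0.4989 0.2941 0.3898] driver dir [-0.028 -0.017 -0.999]
22 rows, max tcp z 0.39 min 0.257
[0.4,-3.2,-0.4],[2.2,0.5,5.4]
[-0.1,-3.2,-0.4],[2.3,0.2,5.4]
[-0.6,-3.1,-0.5],[2.3,-0.1,5.4]
[-1,-3.1,-0.4],[2.3,-0.5,5.5]
[-1.4,-2.9,-0.4],[2.2,-0.8,5.5]
[-1.8,-2.7,-0.4],[2.1,-1.1,5.5]
[-2.2,-2.5,-0.4],[2,-1.5,5.5]
[-2.6,-2.1,-0.4],[1.7,-1.7,5.6]
[-2.8,-1.7,-0.4],[1.5,-2,5.5]
[-3,-1.3,-0.4],[1.1,-2.2,5.7]
[-3.2,-0.9,-0.4],[0.9,-2.4,5.6]
[-3.4,-0.5,-0.4],[0.5,-2.5,5.7]
[-3.3,0.1,-0.4],[0.1,-2.6,5.7]
[-3.3,0.5,-0.4],[-0.2,-2.6,5.7]
[-3.3,1,-0.4],[-0.6,-2.6,5.7]
[-3.1,1.4,-0.3],[-1,-2.4,5.8]
[-2.8,1.8,-0.4],[-1.4,-2.4,5.8]
[-2.6,2.3,-0.4],[-1.7,-2.1,5.8]
[-2.3,2.5,-0.4],[-1.9,-1.9,5.9]
[-1.9,2.9,-0.4],[-2.3,-1.6,5.9]
[-1.4,3.1,-0.3],[-2.5,-1.2,5.9]
[-1,3.4,-0.4],[-2.6,-0.9,6]
```

>>> arm_command:
  increments:
    - {"dp":[1.2,0,-1.6],"delta_rot":[0,0,0],"fingers":-0.7}
    - {"dp":[1.8,0,-2.4],"delta_rot":[0,0,0],"fingers":-0.7}
    - {"dp":[2.1,0,-2.8],"delta_rot":[0,0,0],"fingers":-0.7}
    - {"dp":[1.8,0,-2.4],"delta_rot":[0,0,0],"fingers":-0.7}
    - {"dp":[0,0,0],"delta_rot":[0,0,0],"fingers":-0.7}

```text
time_s: 40.52
tool_pos: [0.3822, -0.3699, 0.3723]
tcp_rot: [[0.547, -0.731, 0.408], [-0.589, -0.683, -0.433], [0.595, -0.003, -0.804]]
force: [1.3, -0.5, -0.8]
grip_width: 0.0265
finger_force: 78.7
```

```bash
python3 - <<'E'
from fk import *
show(); tt=np.load("tt.npy")
p,R=preplace((.503,.2965),.27,38,tt[:3]); q,e=ik(p,R,[10,0,-40,0,0,0]); clear(q,[(.587,.1555),(.59,.2945)])
towards((.503,.2965),.27,38)
E
```

```text
40.5167 [-42.77, -11.89, -21.04, 44.4, -2.37, -176.54] [ 0.3822 -0.3699  0.3723] F [ 1.3 -0.5 -0.8] w 0.0265 78.7
clear driver, gripper axis [0.055 0.176]
ik [ 30.5 -15.3 -28.1  25.2   0.   -0. ] 0.0 p [0.4989 0.2941 0.4198] driver dir [-0.028 -0.017 -0.999]
21 rows, max tcp z 0.42 min 0.372
[0.1,-3.3,-0.1],[2.3,0.6,5.6]
[-0.4,-3.3,-0.2],[2.4,0.1,5.7]
[-0.9,-3.3,-0.1],[2.4,-0.1,5.7]
[-1.3,-3.1,-0.1],[2.4,-0.6,5.7]
[-1.8,-2.8,-0.2],[2.3,-0.9,5.8]
[-2.2,-2.6,-0.1],[2.2,-1.3,5.8]
[-2.6,-2.2,-0.1],[1.9,-1.6,5.8]
[-2.9,-1.9,-0.1],[1.8,-1.9,5.8]
[-3.2,-1.4,-0.2],[1.4,-2.2,5.9]
[-3.3,-0.9,-0.1],[1.1,-2.4,5.8]
[-3.5,-0.4,-0.1],[0.7,-2.6,6]
[-3.4,0.1,-0.2],[0.3,-2.7,5.9]
[-3.5,0.6,-0.1],[-0.1,-2.7,6]
[-3.3,1.1,-0.1],[-0.5,-2.7,6]
[-3.2,1.6,-0.2],[-0.9,-2.6,6.1]
[-2.8,2,-0.1],[-1.3,-2.5,6]
[-2.6,2.5,-0.1],[-1.7,-2.3,6.1]
[-2.2,2.8,-0.1],[-2.1,-2,6.2]
[-1.7,3.1,-0.2],[-2.3,-1.7,6.1]
[-1.3,3.4,-0.1],[-2.6,-1.4,6.3]
[-0.8,3.5,-0.1],[-2.8,-0.9,6.2]
```

>>> arm_command:
  increments:
    - {"dp":[0.1,-3.3,-0.1],"delta_rot":[2.3,0.6,5.6],"fingers":-0.7}
    - {"dp":[-0.4,-3.3,-0.2],"delta_rot":[2.4,0.1,5.7],"fingers":-0.7}
    - {"dp":[-0.9,-3.3,-0.1],"delta_rot":[2.4,-0.1,5.7],"fingers":-0.7}
    - {"dp":[-1.3,-3.1,-0.1],"delta_rot":[2.4,-0.6,5.7],"fingers":-0.7}
    - {"dp":[-1.8,-2.8,-0.2],"delta_rot":[2.3,-0.9,5.8],"fingers":-0.7}
    - {"dp":[-2.2,-2.6,-0.1],"delta_rot":[2.2,-1.3,5.8],"fingers":-0.7}
    - {"dp":[-2.6,-2.2,-0.1],"delta_rot":[1.9,-1.6,5.8],"fingers":-0.7}
    - {"dp":[-2.9,-1.9,-0.1],"delta_rot":[1.8,-1.9,5.8],"fingers":-0.7}
    - {"dp":[-3.2,-1.4,-0.2],"delta_rot":[1.4,-2.2,5.9],"fingers":-0.7}
    - {"dp":[-3.3,-0.9,-0.1],"delta_rot":[1.1,-2.4,5.8],"fingers":-0.7}
    - {"dp":[-3.5,-0.4,-0.1],"delta_rot":[0.7,-2.6,6],"fingers":-0.7}

```text
time_s: 41.43
tool_pos: [0.556, -0.045, 0.3866]
tcp_rot: [[-0.166, -0.702, 0.693], [-0.984, 0.167, -0.067], [-0.069, -0.693, -0.718]]
force: [0.2, -0.4, -1.2]
grip_width: 0.0264
finger_force: 78.7
```

>>> arm_command:
  increments:
    - {"dp":[-3.4,0.1,-0.2],"delta_rot":[0.3,-2.7,5.9],"fingers":-0.7}
    - {"dp":[-3.5,0.6,-0.1],"delta_rot":[-0.1,-2.7,6],"fingers":-0.7}
    - {"dp":[-3.3,1.1,-0.1],"delta_rot":[-0.5,-2.7,6],"fingers":-0.7}
    - {"dp":[-3.2,1.6,-0.2],"delta_rot":[-0.9,-2.6,6.1],"fingers":-0.7}
    - {"dp":[-2.8,2,-0.1],"delta_rot":[-1.3,-2.5,6],"fingers":-0.7}
    - {"dp":[-2.6,2.5,-0.1],"delta_rot":[-1.7,-2.3,6.1],"fingers":-0.7}
    - {"dp":[-2.2,2.8,-0.1],"delta_rot":[-2.1,-2,6.2],"fingers":-0.7}
    - {"dp":[-1.7,3.1,-0.2],"delta_rot":[-2.3,-1.7,6.1],"fingers":-0.7}
    - {"dp":[-1.3,3.4,-0.1],"delta_rot":[-2.6,-1.4,6.3],"fingers":-0.7}
    - {"dp":[-0.8,3.5,-0.1],"delta_rot":[-2.8,-0.9,6.2],"fingers":-0.7}
    - {"dp":[0,0,0],"delta_rot":[0,0,0],"fingers":-0.7}
    - {"dp":[0,0,0],"delta_rot":[0,0,0],"fingers":-0.7}

```text
time_s: 42.43
tool_pos: [0.4966, 0.2965, 0.4145]
tcp_rot: [[-0.536, -0.51, 0.672], [-0.311, 0.86, 0.405], [-0.785, 0.008, -0.62]]
force: [0.1, 0.3, -2.1]
grip_width: 0.0267
finger_force: 78.9
```

```bash
python3 - <<'E'
from fk import *
err((.503,.2965)); print(cur()[1].round(3))
E
```

```text
tip [0.4994 0.2995 0.2646] off cup [-0.0036  0.003 ] dir [-0.037 -0.013 -0.999]
42.4333 [30.71, -15.12, -28.54, 24.89, 0.27, 0.36] [0.4966 0.2965 0.4145] F [ 0.1  0.3 -2.1] w 0.0267 78.9
to centre, tool cm: [-0.1  -0.45  0.12] 1cm down in tool: [ 0.785 -0.008  0.62 ]  z to floor cm 23.86
[[-0.536 -0.51   0.672]
 [-0.311  0.86   0.405]
 [-0.785  0.008 -0.62 ]]
```

>>> arm_command:
  increments:
    - {"dp":[1.2,-0.3,1.1],"delta_rot":[0,0,0],"fingers":-0.7}
    - {"dp":[2.3,-0.15,1.9],"delta_rot":[0,0,0],"fingers":-0.7}
    - {"dp":[2.7,0,2.1],"delta_rot":[0,0,0],"fingers":-0.7}
    - {"dp":[2.3,-0.1,1.8],"delta_rot":[0,0,0],"fingers":-0.7}
    - {"dp":[1.1,0,0.9],"delta_rot":[0,0,0],"fingers":-0.7}
    - {"dp":[0,0,0],"delta_rot":[0,0,0],"fingers":-0.7}
    - {"dp":[0,0,0],"delta_rot":[0,0,0],"fingers":-0.7}

```text
time_s: 43.02
tool_pos: [0.5018, 0.2918, 0.2916]
tcp_rot: [[-0.537, -0.507, 0.674], [-0.31, 0.862, 0.402], [-0.785, 0.007, -0.62]]
force: [-0.3, 0.8, -0.8]
grip_width: 0.0266
finger_force: 78.9
```

```bash
python3 - <<'E'
from fk import *
err((.503,.2965))
s=eyes.snapshot("scene");t=eyes.snapshot("top")
tt=np.load("tt.npy");p,R=cur();T=p+R@tt[:3]
a=cv2.resize(s["frame"][130:340,320:520],None,fx=2,fy=2,interpolation=cv2.INTER_CUBIC); b=cv2.resize(t["frame"][60:270,30:230],None,fx=2,fy=2,interpolation=cv2.INTER_CUBIC)
cv2.imwrite("pics/m4.png",cv2.hconcat([a,b])); print((proj(s,[T])-[320,130])*2,(proj(t,[T])-[30,60])*2+[400,0])
E
```

```text
tip [0.5047 0.2948 0.1418] off cup [ 0.0017 -0.0017] dir [-0.036 -0.013 -0.999]
43.0167 [29.76, -9.84, -44.02, 4.12, 0.83, -0.13] [0.5018 0.2918 0.2916] F [-0.3  0.8 -0.8] w 0.0266 78.9
to centre, tool cm: [ 0.04  0.24 -0.04] 1cm down in tool: [ 0.785 -0.007  0.62 ]  z to floor cm 11.58
[[278.89695037 165.40642915]] [[489.19213075 283.79009336]]
```

View pics/m4.png

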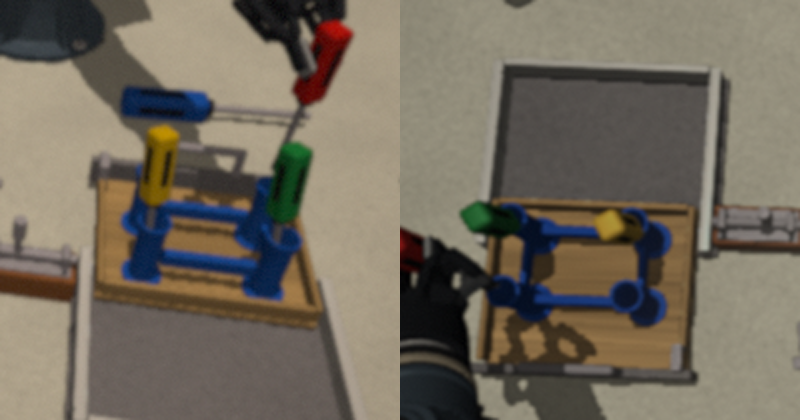

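Green stands in the far-left cup. Red's tip is at top crop (488,284), above the near-left cup as predicted. Next I insert it.

>>> arm_command:
  increments:
    - {"dp":[0.8,0.1,0.6],"delta_rot":[0,0,0],"fingers":-0.7}
    - {"dp":[1.3,0.1,1],"delta_rot":[0,0,0],"fingers":-0.7}
    - {"dp":[1.5,0,1.2],"delta_rot":[0,0,0],"fingers":-0.7}
    - {"dp":[1.5,0,1.2],"delta_rot":[0,0,0],"fingers":-0.7}
    - {"dp":[1.5,0,1.2],"delta_rot":[0,0,0],"fingers":-0.7}
    - {"dp":[1.2,0,0.95],"delta_rot":[0,0,0],"fingers":-0.7}
    - {"dp":[0.7,0,0.55],"delta_rot":[0,0,0],"fingers":-0.7}
    - {"dp":[0.2,0,0.1],"delta_rot":[0,0,0],"fingers":-0.7}
    - {"dp":[0,0,0],"delta_rot":[0,0,0],"fingers":-0.7}

```text
time_s: 43.87
tool_pos: [0.5007, 0.2955, 0.1834]
tcp_rot: [[-0.535, -0.508, 0.675], [-0.308, 0.861, 0.404], [-0.787, 0.008, -0.617]]
force: [0.9, 1.1, -1.8]
grip_width: 0.0263
finger_force: 79.0
```

```bash
python3 - <<'E'
from fk import *
err((.503,.2965))
E
```

```text
tip [0.504  0.2988 0.0336] off cup [0.001  0.0023] dir [-0.034 -0.011 -0.999]
43.8667 [30.31, 0.86, -56.39, -19.15, 0.47, 0.22] [0.5007 0.2955 0.1834] F [ 0.9  1.1 -1.8] w 0.0263 79.0
to centre, tool cm: [ 0.12 -0.15 -0.16] 1cm down in tool: [ 0.787 -0.008  0.617]  z to floor cm 0.76
```

>>> arm_command:
  increments:
    - {"dp":[0.47,-0.1,0.3],"delta_rot":[0,0,0],"fingers":-0.7}
    - {"dp":[0,0,0],"delta_rot":[0,0,0],"fingers":-0.7}
    - {"dp":[0,0,0],"delta_rot":[0,0,0],"fingers":0}
    - {"dp":[0,0,0],"delta_rot":[0,0,0],"fingers":0.2}
    - {"dp":[0,0,0],"delta_rot":[0,0,0],"fingers":0.2}
    - {"dp":[0,0,0],"delta_rot":[0,0,0],"fingers":0.2}
    - {"dp":[0,0,-2],"delta_rot":[0,0,0],"fingers":0.2}
    - {"dp":[-0.5,0,-2.4],"delta_rot":[0,0,0],"fingers":0.2}
    - {"dp":[-2,0,-2.4],"delta_rot":[0,0,0],"fingers":0.2}
    - {"dp":[-2.2,0,-2],"delta_rot":[0,0,0],"fingers":0.2}
    - {"dp":[-2,0,-1.8],"delta_rot":[0,0,0],"fingers":0.2}
    - {"dp":[0,0,0],"delta_rot":[0,0,0],"fingers":0.2}

```text
time_s: 44.87
tool_pos: [0.4661, 0.2729, 0.3032]
tcp_rot: [[-0.528, -0.508, 0.68], [-0.304, 0.861, 0.407], [-0.793, 0.008, -0.609]]
force: [1.1, -0.2, 1.4]
grip_width: 0.051
finger_force: 0.0
```

```bash
python3 - <<'E'
from fk import *
show()
look("s6","scene",("blue",)); look("t6","top",("blue",))
q,e=ik(np.r_[.485,-.2235,.12],lean(-50,40),[-10,10,-50,0,-20,-150]); clear(q,[(.587,.1555),(.59,.2945),(.503,.2965)])
hover((.4845,-.223),-50,40,z=.12,qs=(-10,10,-50,0,-20,-150))
E
```

```text
44.8667 [29.93, -15.44, -46.43, 6.54, 0.78, -0.0] [0.4661 0.2729 0.3032] F [ 1.1 -0.2  1.4] w 0.051 0.0
blue scene 0.84 ctr [ 0.4818 -0.2205] ctr from tip [ 0.4817 -0.2204] len 0.195 yaw -49.8
blue scene 0.8 ctr [0.2253 0.1887] ctr from tip [0.2223 0.2664] len 0.273 yaw 92.2
blue top 0.76 ctr [0.2339 0.2363] ctr from tip [0.2326 0.2942] len 0.137 yaw -88.8
blue top 0.72 ctr [ 0.4846 -0.221 ] ctr from tip [ 0.4825 -0.2184] len 0.192 yaw -50.6
clear driver, gripper axis [0.039 0.052]
lean 40 z 0.023 [ -12.4   18.1  -58.1  -19.8  -23.1 -149.5] 0.0
lean 40 z 0.12 [ -12.4    4.6  -49.9    1.9  -23.1 -149.5] 0.0
20 rows, max tcp z 0.294 min 0.12
[0.7,-2.6,0.6],[2.8,1.1,-6.1]
[1,-2.5,0.7],[2.6,1.4,-6.2]
[1.4,-2.3,0.7],[2.3,1.9,-6.1]
[1.7,-2.1,0.7],[2.1,2.1,-6.1]
[1.9,-1.8,0.8],[1.7,2.3,-6.2]
[2.2,-1.6,0.7],[1.4,2.6,-6.1]
[2.3,-1.2,0.8],[1,2.8,-6.1]
[2.5,-0.9,0.8],[0.6,2.8,-6.1]
[2.6,-0.6,0.9],[0.1,2.9,-6.1]
[2.6,-0.1,0.8],[-0.2,2.9,-6.2]
[2.6,0.1,0.9],[-0.7,2.8,-6.1]
[2.5,0.6,0.9],[-1,2.7,-6.1]
[2.4,0.9,0.9],[-1.5,2.5,-6.1]
[2.3,1.2,1],[-1.7,2.2,-6.2]
[2,1.5,1],[-2.1,2,-6.1]
[1.8,1.8,1],[-2.3,1.6,-6.2]
[1.6,1.9,1],[-2.5,1.3,-6.1]
[1.2,2.2,1.1],[-2.7,0.9,-6.2]
[0.9,2.3,1],[-2.8,0.5,-6.2]
[0.6,2.4,1.1],[-2.8,0.1,-6.2]
```

>>> arm_command:
  increments:
    - {"dp":[0.7,-2.6,0.6],"delta_rot":[2.8,1.1,-6.1],"fingers":0.2}
    - {"dp":[1,-2.5,0.7],"delta_rot":[2.6,1.4,-6.2],"fingers":0.2}
    - {"dp":[1.4,-2.3,0.7],"delta_rot":[2.3,1.9,-6.1],"fingers":0.2}
    - {"dp":[1.7,-2.1,0.7],"delta_rot":[2.1,2.1,-6.1],"fingers":0.2}
    - {"dp":[1.9,-1.8,0.8],"delta_rot":[1.7,2.3,-6.2],"fingers":0.2}
    - {"dp":[2.2,-1.6,0.7],"delta_rot":[1.4,2.6,-6.1],"fingers":0.2}
    - {"dp":[2.3,-1.2,0.8],"delta_rot":[1,2.8,-6.1],"fingers":0.2}
    - {"dp":[2.5,-0.9,0.8],"delta_rot":[0.6,2.8,-6.1],"fingers":0.2}
    - {"dp":[2.6,-0.6,0.9],"delta_rot":[0.1,2.9,-6.1],"fingers":0.2}
    - {"dp":[2.6,-0.1,0.8],"delta_rot":[-0.2,2.9,-6.2],"fingers":0.2}

```text
time_s: 45.9
tool_pos: [0.5427, 0.0257, 0.1993]
tcp_rot: [[-0.17, -0.708, 0.685], [-0.985, 0.147, -0.092], [-0.036, -0.691, -0.722]]
force: [0.2, 0.2, -0.8]
grip_width: 0.0515
finger_force: 0.0
```

>>> arm_command:
  increments:
    - {"dp":[2.6,0.1,0.9],"delta_rot":[-0.7,2.8,-6.1],"fingers":0.2}
    - {"dp":[2.5,0.6,0.9],"delta_rot":[-1,2.7,-6.1],"fingers":0.2}
    - {"dp":[2.4,0.9,0.9],"delta_rot":[-1.5,2.5,-6.1],"fingers":0.2}
    - {"dp":[2.3,1.2,1],"delta_rot":[-1.7,2.2,-6.2],"fingers":0.2}
    - {"dp":[2,1.5,1],"delta_rot":[-2.1,2,-6.1],"fingers":0.2}
    - {"dp":[1.8,1.8,1],"delta_rot":[-2.3,1.6,-6.2],"fingers":0.2}
    - {"dp":[1.6,1.9,1],"delta_rot":[-2.5,1.3,-6.1],"fingers":0.2}
    - {"dp":[1.2,2.2,1.1],"delta_rot":[-2.7,0.9,-6.2],"fingers":0.2}
    - {"dp":[0.9,2.3,1],"delta_rot":[-2.8,0.5,-6.2],"fingers":0.2}
    - {"dp":[0.6,2.4,1.1],"delta_rot":[-2.8,0.1,-6.2],"fingers":0.2}
    - {"dp":[0,0,0],"delta_rot":[0,0,0],"fingers":0.2}
    - {"dp":[0,0,0],"delta_rot":[0,0,0],"fingers":0.2}

```text
time_s: 46.9
tool_pos: [0.4839, -0.2229, 0.1192]
tcp_rot: [[0.492, -0.767, 0.411], [-0.59, -0.641, -0.491], [0.64, -0.001, -0.768]]
force: [-0.4, -0.8, -0.8]
grip_width: 0.0509
finger_force: 0.0
```

```bash
python3 - <<'E'
from fk import *
look("w10","wrist",("blue",)); look("t7","top",("blue",))
descend((.483,-.220),-50.4,40)
E
```

```text
blue wrist 0.86 ctr [ 0.4952 -0.2356] ctr from tip [ 0.4822 -0.2198] len 0.175 yaw -50.5
blue top 0.98 ctr [0.2343 0.1895] ctr from tip [0.232  0.2713] len 0.277 yaw 91.6
blue top 0.61 ctr [ 0.5092 -0.2514] ctr from tip [ 0.4822 -0.2182] len 0.152 yaw -50.8
47.1 [-12.33, 4.52, -49.76, 2.04, -23.0, -149.33] [ 0.4855 -0.222   0.1212] F [ 0.3 -0.1  0. ] w 0.0513 0.0
3 rows
{"dp":[-1.6,0,1.8],"delta_rot":[-0.1,0,0.1],"fingers":0.2},{"dp":[-1.6,0,1.7],"delta_rot":[-0.2,0,0.1],"fingers":0.2},{"dp":[-1.62,0.08,1.75],"delta_rot":[-0.1,0,0],"fingers":0.2}
1 rows
{"dp":[-1.8,0,2.15],"delta_rot":[0,0,0],"fingers":0.2}
1cm up in tool [ 0.643  0.    -0.766]
```

>>> arm_command:
  increments:
    - {"dp":[-1.6,0,1.8],"delta_rot":[-0.1,0,0.1],"fingers":0.2}
    - {"dp":[-1.6,0,1.7],"delta_rot":[-0.2,0,0.1],"fingers":0.2}
    - {"dp":[-1.6,0.1,1.75],"delta_rot":[-0.1,0,0],"fingers":0.2}
    - {"dp":[-1,0,1.2],"delta_rot":[0,0,0],"fingers":0.2}
    - {"dp":[-0.8,0,0.95],"delta_rot":[0,0,0],"fingers":0.2}
    - {"dp":[0,0,0],"delta_rot":[0,0,0],"fingers":0.2}
    - {"dp":[0,0,0],"delta_rot":[0,0,0],"fingers":-0.7}
    - {"dp":[0,0,0],"delta_rot":[0,0,0],"fingers":-0.7}
    - {"dp":[0,0,0],"delta_rot":[0,0,0],"fingers":-0.7}
    - {"dp":[0,0,0],"delta_rot":[0,0,0],"fingers":-0.7}
    - {"dp":[0,0,0],"delta_rot":[0,0,0],"fingers":-0.7}
    - {"dp":[0,0,0],"delta_rot":[0,0,0],"fingers":-0.7}

```text
time_s: 48.1
tool_pos: [0.4832, -0.221, 0.0233]
tcp_rot: [[0.488, -0.77, 0.411], [-0.589, -0.638, -0.496], [0.644, -0.0, -0.765]]
force: [-3.2, 4.7, 8.2]
grip_width: 0.0266
finger_force: 79.4
```

```bash
python3 - <<'E'
from fk import *
grasped()
E
```

```text
48.1 [-11.97, 18.0, -58.19, -19.62, -23.59, -148.75] [ 0.4832 -0.221   0.0233] F [-3.2  4.7  8.2] w 0.0266 79.4
[ 0.108 -0.     0.103  0.765  0.     0.644]
```

>>> arm_command:
  increments:
    - {"dp":[1.3,0,-1.5],"delta_rot":[0,0,0],"fingers":-0.7}
    - {"dp":[1.9,0,-2.3],"delta_rot":[0,0,0],"fingers":-0.7}
    - {"dp":[2.3,0,-2.7],"delta_rot":[0,0,0],"fingers":-0.7}
    - {"dp":[2.3,0,-2.7],"delta_rot":[0,0,0],"fingers":-0.7}
    - {"dp":[2.3,0,-2.7],"delta_rot":[0,0,0],"fingers":-0.7}
    - {"dp":[2.3,0,-2.7],"delta_rot":[0,0,0],"fingers":-0.7}
    - {"dp":[2.3,0,-2.7],"delta_rot":[0,0,0],"fingers":-0.7}
    - {"dp":[2.3,0,-2.7],"delta_rot":[0,0,0],"fingers":-0.7}
    - {"dp":[2.3,0,-2.7],"delta_rot":[0,0,0],"fingers":-0.7}
    - {"dp":[0,0,0],"delta_rot":[0,0,0],"fingers":-0.7}

```text
time_s: 48.93
tool_pos: [0.4866, -0.223, 0.3293]
tcp_rot: [[0.48, -0.771, 0.418], [-0.588, -0.637, -0.499], [0.651, -0.006, -0.759]]
force: [1.0, -0.1, 1.0]
grip_width: 0.0264
finger_force: 78.8
```

```bash
python3 - <<'E'
from fk import *
show(); tt=np.load("tt.npy")
for z in (.15,.2):
    p,R=preplace((.501,.1566),z,41,tt[:3]); q,e=ik(p,R,[10,0,-40,0,0,0]); clear(q,[(.587,.1555),(.59,.2945),(.503,.2965)])
towards((.501,.1566),.2,41)
E
```

```text
48.9333 [-12.12, -8.98, -26.62, 38.27, -23.56, -148.88] [ 0.4866 -0.223   0.3293] F [ 1.  -0.1  1. ] w 0.0264 78.8
clear driver, gripper axis [0.08 0.1 ]
clear driver, gripper axis [0.082 0.135]
ik [ 17.4 -19.2 -38.2  22.   -0.1   0.1] 0.0 p [0.4943 0.1549 0.3492] driver dir [-0.015 -0.004 -1.   ]
21 rows, max tcp z 0.349 min 0.329
[-0.7,-1.6,-0.6],[2.2,-0.2,6.3]
[-0.9,-1.5,-0.5],[2.2,-0.5,6.3]
[-1.1,-1.4,-0.5],[2.1,-0.7,6.3]
[-1.2,-1.3,-0.5],[1.9,-1,6.2]
[-1.5,-1,-0.5],[1.8,-1.3,6.3]
[-1.5,-0.9,-0.5],[1.7,-1.6,6.2]
[-1.7,-0.7,-0.4],[1.4,-1.7,6.3]
[-1.7,-0.4,-0.5],[1.1,-1.9,6.2]
[-1.8,-0.3,-0.4],[0.9,-2,6.2]
[-1.8,0,-0.4],[0.6,-2.2,6.2]
[-1.8,0.2,-0.4],[0.4,-2.2,6.2]
[-1.7,0.5,-0.4],[0,-2.3,6.2]
[-1.7,0.7,-0.4],[-0.3,-2.2,6.2]
[-1.6,0.9,-0.3],[-0.6,-2.2,6.2]
[-1.4,1.1,-0.4],[-0.8,-2.1,6.2]
[-1.3,1.3,-0.3],[-1.1,-2,6.2]
[-1.2,1.4,-0.3],[-1.4,-1.8,6.1]
[-0.9,1.6,-0.3],[-1.6,-1.6,6.2]
[-0.8,1.6,-0.3],[-1.9,-1.3,6.2]
[-0.5,1.8,-0.3],[-2,-1.2,6.2]
[-0.2,1.8,-0.2],[-2.1,-0.8,6.1]
```

>>> arm_command:
  increments:
    - {"dp":[-0.7,-1.6,-0.6],"delta_rot":[2.2,-0.2,6.3],"fingers":-0.7}
    - {"dp":[-0.9,-1.5,-0.5],"delta_rot":[2.2,-0.5,6.3],"fingers":-0.7}
    - {"dp":[-1.1,-1.4,-0.5],"delta_rot":[2.1,-0.7,6.3],"fingers":-0.7}
    - {"dp":[-1.2,-1.3,-0.5],"delta_rot":[1.9,-1,6.2],"fingers":-0.7}
    - {"dp":[-1.5,-1,-0.5],"delta_rot":[1.8,-1.3,6.3],"fingers":-0.7}
    - {"dp":[-1.5,-0.9,-0.5],"delta_rot":[1.7,-1.6,6.2],"fingers":-0.7}
    - {"dp":[-1.7,-0.7,-0.4],"delta_rot":[1.4,-1.7,6.3],"fingers":-0.7}
    - {"dp":[-1.7,-0.4,-0.5],"delta_rot":[1.1,-1.9,6.2],"fingers":-0.7}
    - {"dp":[-1.8,-0.3,-0.4],"delta_rot":[0.9,-2,6.2],"fingers":-0.7}
    - {"dp":[-1.8,0,-0.4],"delta_rot":[0.6,-2.2,6.2],"fingers":-0.7}
    - {"dp":[-1.8,0.2,-0.4],"delta_rot":[0.4,-2.2,6.2],"fingers":-0.7}

```text
time_s: 49.85
tool_pos: [0.5248, -0.0239, 0.3248]
tcp_rot: [[-0.315, -0.685, 0.657], [-0.945, 0.289, -0.153], [-0.085, -0.669, -0.738]]
force: [0.1, -1.3, -0.6]
grip_width: 0.0266
finger_force: 78.8
```

>>> arm_command:
  increments:
    - {"dp":[-1.7,0.5,-0.4],"delta_rot":[0,-2.3,6.2],"fingers":-0.7}
    - {"dp":[-1.7,0.7,-0.4],"delta_rot":[-0.3,-2.2,6.2],"fingers":-0.7}
    - {"dp":[-1.6,0.9,-0.3],"delta_rot":[-0.6,-2.2,6.2],"fingers":-0.7}
    - {"dp":[-1.4,1.1,-0.4],"delta_rot":[-0.8,-2.1,6.2],"fingers":-0.7}
    - {"dp":[-1.3,1.3,-0.3],"delta_rot":[-1.1,-2,6.2],"fingers":-0.7}
    - {"dp":[-1.2,1.4,-0.3],"delta_rot":[-1.4,-1.8,6.1],"fingers":-0.7}
    - {"dp":[-0.9,1.6,-0.3],"delta_rot":[-1.6,-1.6,6.2],"fingers":-0.7}
    - {"dp":[-0.8,1.6,-0.3],"delta_rot":[-1.9,-1.3,6.2],"fingers":-0.7}
    - {"dp":[-0.5,1.8,-0.3],"delta_rot":[-2,-1.2,6.2],"fingers":-0.7}
    - {"dp":[-0.2,1.8,-0.2],"delta_rot":[-2.1,-0.8,6.1],"fingers":-0.7}
    - {"dp":[0,0,0],"delta_rot":[0,0,0],"fingers":-0.7}
    - {"dp":[0,0,0],"delta_rot":[0,0,0],"fingers":-0.7}

```text
time_s: 50.85
tool_pos: [0.4914, 0.1555, 0.3403]
tcp_rot: [[-0.635, -0.301, 0.712], [-0.197, 0.954, 0.227], [-0.747, 0.004, -0.665]]
force: [0.6, -0.9, -0.9]
grip_width: 0.0262
finger_force: 78.9
```

```bash
python3 - <<'E'
from fk import *
err((.501,.1566))
E
```

```text
tip [0.4964 0.1572 0.1911] off cup [-0.0046  0.0006] dir [-0.027 -0.004 -1.   ]
50.85 [17.43, -18.97, -38.87, 21.75, 0.22, 0.1] [0.4914 0.1555 0.3403] F [ 0.6 -0.9 -0.9] w 0.0262 78.9
to centre, tool cm: [-0.28 -0.19  0.31] 1cm down in tool: [ 0.747 -0.004  0.665]  z to floor cm 16.51
```

>>> arm_command:
  increments:
    - {"dp":[0.5,-0.2,1],"delta_rot":[0,0,0],"fingers":-0.7}
    - {"dp":[1.5,0,1.33],"delta_rot":[0,0,0],"fingers":-0.7}
    - {"dp":[1.5,0,1.3],"delta_rot":[0,0,0],"fingers":-0.7}
    - {"dp":[0,0,0],"delta_rot":[0,0,0],"fingers":-0.7}
    - {"dp":[0,0,0],"delta_rot":[0,0,0],"fingers":-0.7}

```text
time_s: 51.27
tool_pos: [0.4958, 0.1543, 0.2892]
tcp_rot: [[-0.637, -0.3, 0.711], [-0.197, 0.954, 0.226], [-0.746, 0.004, -0.666]]
force: [-0.5, -0.1, -0.1]
grip_width: 0.0271
finger_force: 78.9
```

```bash
python3 - <<'E'
from fk import *
err((.501,.1566))
E
```

```text
tip [0.5004 0.156  0.1399] off cup [-0.0006 -0.0006] dir [-0.029 -0.004 -1.   ]
51.2667 [17.03, -16.14, -45.14, 12.78, 0.46, -0.08] [0.4958 0.1543 0.2892] F [-0.5 -0.1 -0.1] w 0.0271 78.9
to centre, tool cm: [-0.05  0.04  0.05] 1cm down in tool: [ 0.746 -0.004  0.666]  z to floor cm 11.39
```

>>> arm_command:
  increments:
    - {"dp":[0.75,0,0.67],"delta_rot":[0,0,0],"fingers":-0.7}
    - {"dp":[1.2,0,1.07],"delta_rot":[0,0,0],"fingers":-0.7}
    - {"dp":[1.5,0,1.34],"delta_rot":[0,0,0],"fingers":-0.7}
    - {"dp":[1.5,0,1.34],"delta_rot":[0,0,0],"fingers":-0.7}
    - {"dp":[1.5,0,1.34],"delta_rot":[0,0,0],"fingers":-0.7}
    - {"dp":[1.2,0,1.07],"delta_rot":[0,0,0],"fingers":-0.7}
    - {"dp":[0.55,0,0.49],"delta_rot":[0,0,0],"fingers":-0.7}
    - {"dp":[0,0,0],"delta_rot":[0,0,0],"fingers":-0.7}
    - {"dp":[0,0,0],"delta_rot":[0,0,0],"fingers":-0.7}

```text
time_s: 52.02
tool_pos: [0.4974, 0.1559, 0.1816]
tcp_rot: [[-0.634, -0.3, 0.713], [-0.195, 0.954, 0.227], [-0.748, 0.005, -0.663]]
force: [0.6, -0.7, -1.2]
grip_width: 0.0265
finger_force: 79.1
```

```bash
python3 - <<'E'
from fk import *
err((.501,.1566))
E
```

```text
tip [0.5025 0.1579 0.0323] off cup [0.0015 0.0013] dir [-0.026 -0.002 -1.   ]
52.0167 [17.19, -6.17, -58.51, -10.79, 0.38, 0.06] [0.4974 0.1559 0.1816] F [ 0.6 -0.7 -1.2] w 0.0265 79.1
to centre, tool cm: [ 0.12 -0.08 -0.14] 1cm down in tool: [ 0.748 -0.005  0.663]  z to floor cm 0.63
```

>>> arm_command:
  increments:
    - {"dp":[0.4,0,0.3],"delta_rot":[0,0,0],"fingers":-0.7}
    - {"dp":[0,0,0],"delta_rot":[0,0,0],"fingers":-0.7}
    - {"dp":[0,0,0],"delta_rot":[0,0,0],"fingers":0}
    - {"dp":[0,0,0],"delta_rot":[0,0,0],"fingers":0.2}
    - {"dp":[0,0,0],"delta_rot":[0,0,0],"fingers":0.2}
    - {"dp":[0,0,0],"delta_rot":[0,0,0],"fingers":0.2}
    - {"dp":[-0.5,0,-1.8],"delta_rot":[0,0,0],"fingers":0.2}
    - {"dp":[-1.2,0,-2.4],"delta_rot":[0,0,0],"fingers":0.2}
    - {"dp":[-2,0,-2.2],"delta_rot":[0,0,0],"fingers":0.2}
    - {"dp":[-2.2,0,-2],"delta_rot":[0,0,0],"fingers":0.2}
    - {"dp":[-2.2,0,-2],"delta_rot":[0,0,0],"fingers":0.2}
    - {"dp":[0,0,0],"delta_rot":[0,0,0],"fingers":0.2}

```text
time_s: 53.02
tool_pos: [0.4754, 0.1484, 0.3131]
tcp_rot: [[-0.628, -0.299, 0.719], [-0.192, 0.954, 0.23], [-0.755, 0.006, -0.656]]
force: [0.5, 1.0, 2.5]
grip_width: 0.0513
finger_force: 0.0
```

```bash
python3 - <<'E'
from fk import *
show()
s=eyes.snapshot("scene");t=eyes.snapshot("top")
a=cv2.resize(s["frame"][130:340,320:520],None,fx=2,fy=2,interpolation=cv2.INTER_CUBIC); b=cv2.resize(t["frame"][60:270,30:230],None,fx=2,fy=2,interpolation=cv2.INTER_CUBIC)
cv2.imwrite("pics/m5.png",cv2.hconcat([a,b]))
E
```

```text
53.0167 [17.03, -20.21, -44.15, 17.08, 0.53, 0.01] [0.4754 0.1484 0.3131] F [0.5 1.  2.5] w 0.0513 0.0
```

View pics/m5.png

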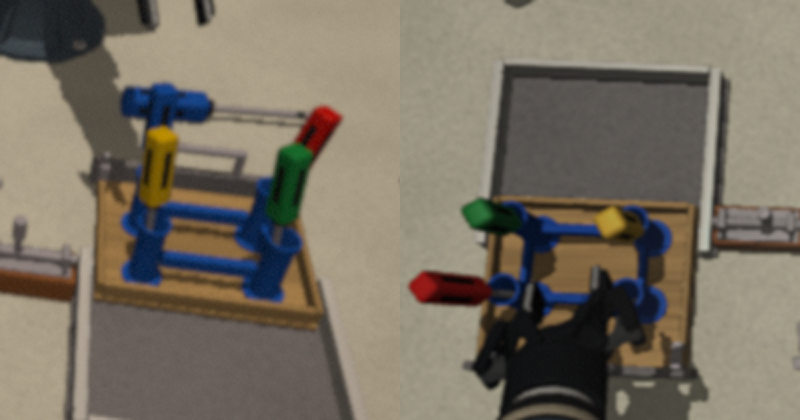

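```bash
python3 - <<'E'
from fk import *
s=eyes.snapshot("scene");t=eyes.snapshot("top")
S=lambda u,v:(320+u/2-.25,130+v/2-.25); T=lambda u,v:(30+(u-400)/2-.25,60+v/2-.25)
for n,a,b,c in [("red",(327,110),(420,288),(.503,.2965)),("green",(295,148),(470,213),(.59,.2945)),("yellow",(161,130),(607,222),(.587,.1555))]:
    X=tri([s,t],[S(*a),T(*b)]); v=X-np.r_[c,.026]; print(n,X.round(4),"tilt",np.degrees(np.arccos(v[2]/np.linalg.norm(v))).round(1),"len",np.linalg.norm(v).round(3))
    print("  pred upright",((proj(s,[np.r_[c,.221]])-[320,130])*2).round(),((proj(t,[np.r_[c,.221]])-[30,60])*2+[400,0]).round())
E
```

```text
red [0.4894 0.3296 0.2178] tilt 10.6 len 0.195
  pred upright [[299. 112.]] [[453. 274.]]
green [0.5664 0.2826 0.2211] tilt 7.7 len 0.197
  pred upright [[313. 163.]] [[462. 190.]]
yellow [0.5592 0.1452 0.2215] tilt 8.6 len 0.198
  pred upright [[173. 147.]] [[599. 195.]]
```

All drivers lean only 8–11°, with their tips on the floor (measured length 0.195–0.198), inside the 17° limit. Next I go to the tray handle.

```bash
python3 - <<'E'
from fk import *
q,e=ik(np.array([.4195,.2255,.30]),down(270),[28,0,-10,80,0,-62]); print(q.round(1),e)
jplan(readout.state()["qpos"],q,.2)
E
```

```text
[ 28.3   8.1  -0.3  81.6  -0.  -61.7] 2.631228568361621e-13
13 rows, max tcp z 0.304 min 0.283
[0.1,0.7,0.7],[-0.7,3.7,-5.3]
[0,0.8,0.5],[-1,3.6,-5.4]
[0,0.7,0.4],[-1.3,3.5,-5.4]
[-0.1,0.8,0.3],[-1.5,3.5,-5.4]
[-0.1,0.7,0.2],[-1.7,3.3,-5.5]
[-0.1,0.8,0],[-2,3.2,-5.4]
[-0.2,0.7,0],[-2.2,3,-5.6]
[-0.2,0.7,-0.1],[-2.4,2.9,-5.5]
[-0.2,0.8,-0.3],[-2.5,2.7,-5.6]
[-0.2,0.8,-0.3],[-2.8,2.5,-5.6]
[-0.3,0.8,-0.4],[-2.9,2.3,-5.5]
[-0.2,0.8,-0.5],[-3,2.1,-5.7]
[-0.3,0.8,-0.5],[-3.2,1.9,-5.6]
```

>>> arm_command:
  increments:
    - {"dp":[0.1,0.7,0.7],"delta_rot":[-0.7,3.7,-5.3],"fingers":0.2}
    - {"dp":[0,0.8,0.5],"delta_rot":[-1,3.6,-5.4],"fingers":0.2}
    - {"dp":[0,0.7,0.4],"delta_rot":[-1.3,3.5,-5.4],"fingers":0.2}
    - {"dp":[-0.1,0.8,0.3],"delta_rot":[-1.5,3.5,-5.4],"fingers":0.2}
    - {"dp":[-0.1,0.7,0.2],"delta_rot":[-1.7,3.3,-5.5],"fingers":0.2}
    - {"dp":[-0.1,0.8,0],"delta_rot":[-2,3.2,-5.4],"fingers":0.2}
    - {"dp":[-0.2,0.7,0],"delta_rot":[-2.2,3,-5.6],"fingers":0.2}
    - {"dp":[-0.2,0.7,-0.1],"delta_rot":[-2.4,2.9,-5.5],"fingers":0.2}
    - {"dp":[-0.2,0.8,-0.3],"delta_rot":[-2.5,2.7,-5.6],"fingers":0.2}
    - {"dp":[-0.2,0.8,-0.3],"delta_rot":[-2.8,2.5,-5.6],"fingers":0.2}
    - {"dp":[-0.3,0.8,-0.4],"delta_rot":[-2.9,2.3,-5.5],"fingers":0.2}
    - {"dp":[-0.2,0.8,-0.5],"delta_rot":[-3,2.1,-5.7],"fingers":0.2}

```text
time_s: 54.22
tool_pos: [0.4271, 0.2219, 0.2944]
tcp_rot: [[-0.091, -0.994, 0.053], [-0.995, 0.093, 0.028], [-0.033, -0.05, -0.998]]
force: [1.5, -0.6, -0.9]
grip_width: 0.0514
finger_force: 0.0
```

>>> arm_command:
  increments:
    - {"dp":[-0.3,0.8,-0.5],"delta_rot":[-3.2,1.9,-5.6],"fingers":0}
    - {"dp":[0,0,0],"delta_rot":[0,0,0],"fingers":0}
    - {"dp":[0,0,0],"delta_rot":[0,0,0],"fingers":0}

```text
time_s: 54.47
tool_pos: [0.4203, 0.2258, 0.2989]
tcp_rot: [[-0.001, -1.0, 0.0], [-1.0, 0.001, 0.0], [-0.0, -0.0, -1.0]]
force: [0.7, -0.2, -0.3]
grip_width: 0.0429
finger_force: 0.0
```

```bash
python3 - <<'E'
from fk import *
show(); p,R=cur(); print(R.round(3))
plan(p,R,[((.4195,.2245,.092),down(270))],0,vmax=3)
t=eyes.snapshot("top"); cv2.imwrite("pics/m6.png",cv2.resize(t["frame"][60:270,30:230],None,fx=2.8,fy=2.8,interpolation=cv2.INTER_CUBIC))
E
```

```text
54.4667 [28.25, 8.19, -0.36, 81.43, -0.01, -61.67] [0.4203 0.2258 0.2989] F [ 0.7 -0.2 -0.3] w 0.0429 0.0
[[-0.001 -1.     0.   ]
 [-1.     0.001  0.   ]
 [-0.    -0.    -1.   ]]
7 rows
{"dp":[0,0,3],"delta_rot":[0,0,0],"fingers":0},{"dp":[0,0,2.9],"delta_rot":[0,0,0],"fingers":0},{"dp":[0,0,3],"delta_rot":[0,0,0],"fingers":0},{"dp":[0,0,2.9],"delta_rot":[0,0,0],"fingers":0},{"dp":[0,0,3],"delta_rot":[0,0,0],"fingers":0},{"dp":[0.1,0,2.9],"delta_rot":[0,0,0],"fingers":0},{"dp":[0.03,0.09,2.99],"delta_rot":[0,0,-0.1],"fingers":0}
```

View pics/m6.png

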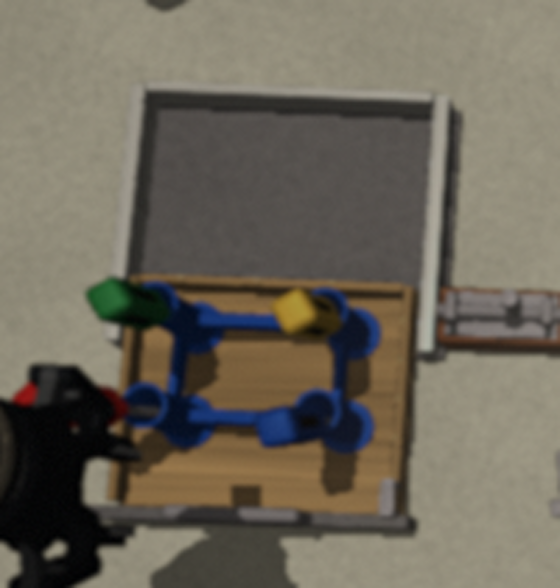

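```bash
python3 - <<'E'
from fk import *
t=eyes.snapshot("top"); print(onz(t,[(30+272/2.8-.3,60+430/2.8-.3)],.218).round(4))
E
```

```text
[[0.4722 0.1551 0.218 ]]
```

Blue's butt is at (0.472,0.155), so I'll grip the bar a bit left of centre (y≈0.238) for clearance on both sides.

>>> arm_command:
  increments:
    - {"dp":[-0.6,0.05,2],"delta_rot":[0,0,0],"fingers":0}
    - {"dp":[-0.6,0.05,3],"delta_rot":[0,0,0],"fingers":0}
    - {"dp":[0,0,3],"delta_rot":[0,0,0],"fingers":0}
    - {"dp":[0,0,3],"delta_rot":[0,0,0],"fingers":0}
    - {"dp":[0,0,3],"delta_rot":[0,0,0],"fingers":0}
    - {"dp":[0,0,3],"delta_rot":[0,0,0],"fingers":0}
    - {"dp":[0,0,2.4],"delta_rot":[0,0,0],"fingers":0}
    - {"dp":[0,0,1.3],"delta_rot":[0,0,0],"fingers":0}
    - {"dp":[0,0,0],"delta_rot":[0,0,0],"fingers":0}

```text
time_s: 55.32
tool_pos: [0.4172, 0.236, 0.0913]
tcp_rot: [[-0.002, -1.0, -0.001], [-1.0, 0.002, -0.001], [0.001, 0.001, -1.0]]
force: [-0.4, 0.5, 0.2]
grip_width: 0.0429
finger_force: 0.0
```

>>> arm_command:
  increments:
    - {"dp":[0,0,0],"delta_rot":[0,0,0],"fingers":-0.4}
    - {"dp":[0,0,0],"delta_rot":[0,0,0],"fingers":-0.6}
    - {"dp":[0,0,0],"delta_rot":[0,0,0],"fingers":-0.8}
    - {"dp":[0,0,0],"delta_rot":[0,0,0],"fingers":-0.9}
    - {"dp":[0,0,0],"delta_rot":[0,0,0],"fingers":-0.9}
    - {"dp":[0,0,0],"delta_rot":[0,0,0],"fingers":-0.9}
    - {"dp":[0,0,0],"delta_rot":[0,0,0],"fingers":-0.9}
  newtons: 50

```text
time_s: 55.9
tool_pos: [0.4203, 0.2378, 0.0954]
tcp_rot: [[-0.0, -1.0, 0.005], [-1.0, 0.0, 0.002], [-0.002, -0.005, -1.0]]
force: [0.6, -1.9, 7.0]
grip_width: 0.0099
finger_force: 49.2
```

>>> arm_command:
  increments:
    - {"dp":[0,-0.3,0],"delta_rot":[0,0,0],"fingers":-0.9}
    - {"dp":[0,-0.6,0],"delta_rot":[0,0,0],"fingers":-0.9}
    - {"dp":[0,-0.9,0],"delta_rot":[0,0,0],"fingers":-0.9}
    - {"dp":[0,-1,0],"delta_rot":[0,0,0],"fingers":-0.9}
    - {"dp":[0.1,-1,0],"delta_rot":[0,0,0],"fingers":-0.9}
    - {"dp":[0,-1,0],"delta_rot":[0,0,0],"fingers":-0.9}
    - {"dp":[0,-1,0],"delta_rot":[0,0,0],"fingers":-0.9}
    - {"dp":[0,-1,0],"delta_rot":[0,0,0],"fingers":-0.9}
    - {"dp":[0,-1,0],"delta_rot":[0,0,0],"fingers":-0.9}
    - {"dp":[0.1,-1,0],"delta_rot":[0,0,0],"fingers":-0.9}
    - {"dp":[0,-1,0],"delta_rot":[0,0,0],"fingers":-0.9}
    - {"dp":[0,-1,0],"delta_rot":[0,0,0],"fingers":-0.9}

```text
time_s: 56.9
tool_pos: [0.5277, 0.2354, 0.0954]
tcp_rot: [[0.0, -1.0, 0.003], [-1.0, -0.0, 0.001], [-0.001, -0.003, -1.0]]
force: [-3.1, -4.2, 8.6]
grip_width: 0.01
finger_force: 49.3
```

>>> arm_command:
  increments:
    - {"dp":[0,-1,0],"delta_rot":[0,0,0],"fingers":-0.9}
    - {"dp":[0,-1,0],"delta_rot":[0,0,0],"fingers":-0.9}
    - {"dp":[0.1,-1,0],"delta_rot":[0,0,0],"fingers":-0.9}
    - {"dp":[0,-0.8,0],"delta_rot":[0,0,0],"fingers":-0.9}
    - {"dp":[0,-0.6,0],"delta_rot":[0,0,0],"fingers":-0.9}
    - {"dp":[0,-0.5,0],"delta_rot":[0,0,0],"fingers":-0.9}
    - {"dp":[0,-0.4,0],"delta_rot":[0,0,0],"fingers":-0.9}
    - {"dp":[0,-0.4,0],"delta_rot":[0,0,0],"fingers":-0.9}
    - {"dp":[0,-0.3,0],"delta_rot":[0,0,0],"fingers":-0.9}
    - {"dp":[0,-0.2,0],"delta_rot":[0,0,0],"fingers":-0.9}
    - {"dp":[0,0,0],"delta_rot":[0,0,0],"fingers":-0.9}
    - {"dp":[0,0,0],"delta_rot":[0,0,0],"fingers":-0.9}

```text
time_s: 57.9
tool_pos: [0.5893, 0.234, 0.0954]
tcp_rot: [[-0.0, -1.0, 0.003], [-1.0, 0.0, 0.0], [-0.0, -0.003, -1.0]]
force: [-2.1, -5.7, 5.8]
grip_width: 0.0098
finger_force: 49.3
```

>>> arm_command:
  increments:
    - {"dp":[0,-0.2,0],"delta_rot":[0,0,0],"fingers":-0.9}
    - {"dp":[0,0,0],"delta_rot":[0,0,0],"fingers":-0.9}
    - {"dp":[0,0,0],"delta_rot":[0,0,0],"fingers":-0.9}

```text
time_s: 58.15
tool_pos: [0.5895, 0.234, 0.0954]
tcp_rot: [[0.0, -1.0, -0.001], [-1.0, -0.0, 0.0], [-0.0, 0.001, -1.0]]
force: [-10.1, -5.1, 11.1]
grip_width: 0.0101
finger_force: 49.9
```

The tray is home: it stopped at x=0.5895 with a 10 N reaction, matching its start position. Next I release and go to the knob.

>>> arm_command:
  increments:
    - {"dp":[0,0.1,0],"delta_rot":[0,0,0],"fingers":-0.5}
    - {"dp":[0,0,0],"delta_rot":[0,0,0],"fingers":-0.2}
    - {"dp":[0,0,0],"delta_rot":[0,0,0],"fingers":0}
    - {"dp":[0,0,0],"delta_rot":[0,0,0],"fingers":0}
    - {"dp":[0,0,-2],"delta_rot":[0,0,0],"fingers":0}
    - {"dp":[0,0,-3.5],"delta_rot":[0,0,0],"fingers":0}
    - {"dp":[0,0,-3.5],"delta_rot":[0,0,0],"fingers":0}
    - {"dp":[0,0,-3.5],"delta_rot":[0,0,0],"fingers":0}
    - {"dp":[0,0,-3.5],"delta_rot":[0,0,0],"fingers":0}
    - {"dp":[0,0,-2],"delta_rot":[0,0,0],"fingers":0}
    - {"dp":[0,0,0],"delta_rot":[0,0,0],"fingers":0}

```text
time_s: 59.07
tool_pos: [0.5917, 0.2353, 0.2796]
tcp_rot: [[0.001, -1.0, 0.009], [-1.0, -0.001, 0.004], [-0.004, -0.009, -1.0]]
force: [-0.4, 0.1, 0.5]
grip_width: 0.0427
finger_force: 0.0
```

>>> arm_command:
  increments:
    - {"dp":[3,-0.2,0],"delta_rot":[0,0,0],"fingers":0}
    - {"dp":[3.5,-0.2,0],"delta_rot":[0,0,0],"fingers":0}
    - {"dp":[3.5,-0.2,0],"delta_rot":[0,0,0],"fingers":0}
    - {"dp":[3.5,-0.2,0],"delta_rot":[0,0,0],"fingers":0}
    - {"dp":[3.5,-0.2,0],"delta_rot":[0,0,0],"fingers":0}
    - {"dp":[3.5,-0.2,0],"delta_rot":[0,0,0],"fingers":0}
    - {"dp":[2.4,-0.2,0],"delta_rot":[0,0,0],"fingers":0}
    - {"dp":[0,0,0],"delta_rot":[0,0,0],"fingers":0}
    - {"dp":[0,0,0],"delta_rot":[0,0,0],"fingers":0}
    - {"dp":[0,0,0],"delta_rot":[0,0,0],"fingers":0}

```text
time_s: 59.9
tool_pos: [0.6041, 0.0059, 0.2735]
tcp_rot: [[0.0, -1.0, 0.001], [-1.0, -0.0, 0.001], [-0.001, -0.001, -1.0]]
force: [0.5, 0.8, 0.1]
grip_width: 0.0425
finger_force: 0.0
```

```bash
python3 - <<'E'
from fk import *
show()
s=eyes.snapshot("scene");t=eyes.snapshot("top");w=wrist(); S=320,130
a=cv2.resize(s["frame"][170:370,300:520],(440,400),interpolation=cv2.INTER_CUBIC); b=cv2.resize(w["frame"],(346,260)); b=cv2.copyMakeBorder(b,0,140,0,0,0)
cv2.imwrite("pics/m7.png",cv2.hconcat([a,b])); k=[(.603,.006,.109),(.603,.006,.094)]; print((proj(s,k)-[300,170])*2,proj(w,k)*.618+[440,0])
E
```

```text
59.9 [0.52, 21.25, 13.82, 82.49, 0.08, -89.5] [0.6041 0.0059 0.2735] F [0.5 0.8 0.1] w 0.0425 0.0
[[ 59.73153049 137.97929352]
 [ 58.66800639 147.18473929]] [[614.40637988 122.26169237]
 [614.39010731 120.19759707]]
```

View pics/m7.png

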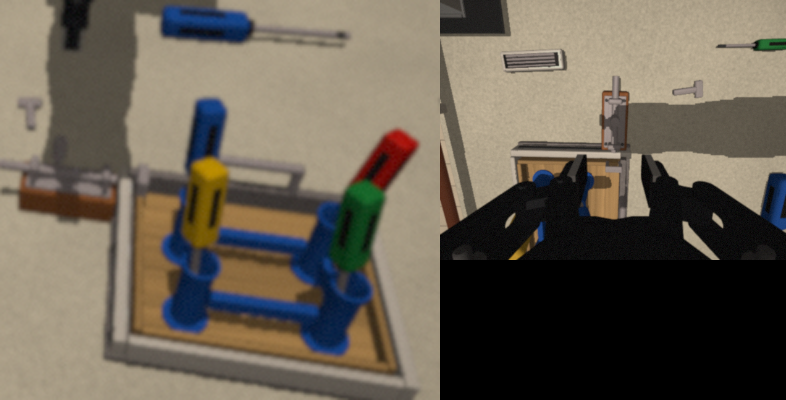

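The drivers all stand in the homed tray. The knob is at crop (59,145) and wrist inset (615,120), as predicted. Next I grasp it and shoot the bolt.

>>> arm_command:
  increments:
    - {"dp":[0,0.1,3.5],"delta_rot":[0,0,0],"fingers":0}
    - {"dp":[0,0,3.5],"delta_rot":[0,0,0],"fingers":0}
    - {"dp":[0,0,3.5],"delta_rot":[0,0,0],"fingers":0}
    - {"dp":[0,0,3.5],"delta_rot":[0,0,0],"fingers":0}
    - {"dp":[0,0,2.4],"delta_rot":[0,0,0],"fingers":0}
    - {"dp":[0,0,1.4],"delta_rot":[0,0,0],"fingers":0}
    - {"dp":[0,0,0],"delta_rot":[0,0,0],"fingers":-0.4}
    - {"dp":[0,0,0],"delta_rot":[0,0,0],"fingers":-0.8}
    - {"dp":[0,0,0],"delta_rot":[0,0,0],"fingers":-0.8}
    - {"dp":[0,0,0],"delta_rot":[0,0,0],"fingers":-0.8}
    - {"dp":[0,0,0],"delta_rot":[0,0,0],"fingers":-0.8}
    - {"dp":[0,0,0],"delta_rot":[0,0,0],"fingers":-0.8}

```text
time_s: 61.05
tool_pos: [0.6032, 0.0064, 0.0964]
tcp_rot: [[0.001, -1.0, 0.002], [-1.0, -0.001, 0.002], [-0.002, -0.002, -1.0]]
force: [-2.8, 5.5, -4.4]
grip_width: 0.0142
finger_force: 49.3
```

>>> arm_command:
  increments:
    - {"dp":[-0.4,0,0],"delta_rot":[0,0,0],"fingers":-0.8}
    - {"dp":[-0.5,0,0],"delta_rot":[0,0,0],"fingers":-0.8}
    - {"dp":[-0.5,0,0],"delta_rot":[0,0,0],"fingers":-0.8}
    - {"dp":[-0.5,0,0],"delta_rot":[0,0,0],"fingers":-0.8}
    - {"dp":[-0.5,0,0],"delta_rot":[0,0,0],"fingers":-0.8}
    - {"dp":[-0.5,0,0],"delta_rot":[0,0,0],"fingers":-0.8}
    - {"dp":[-0.4,0,0],"delta_rot":[0,0,0],"fingers":-0.8}
    - {"dp":[-0.2,0,0],"delta_rot":[0,0,0],"fingers":-0.8}
    - {"dp":[0,0,0],"delta_rot":[0,0,0],"fingers":-0.8}
    - {"dp":[0,0,0],"delta_rot":[0,0,0],"fingers":-0.8}
    - {"dp":[0,0,0],"delta_rot":[0,0,0],"fingers":-0.8}

```text
time_s: 61.97
tool_pos: [0.6039, 0.0411, 0.0963]
tcp_rot: [[0.001, -1.0, 0.003], [-1.0, -0.001, 0.002], [-0.002, -0.003, -1.0]]
force: [-1.1, 1.0, 0.7]
grip_width: 0.0143
finger_force: 49.9
```

>>> arm_command:
  increments:
    - {"dp":[-0.2,0,0],"delta_rot":[0,0,0],"fingers":-0.8}
    - {"dp":[0,0,0],"delta_rot":[0,0,0],"fingers":-0.8}
    - {"dp":[0,0,0],"delta_rot":[0,0,0],"fingers":-0.8}
    - {"dp":[0,0,0],"delta_rot":[0,0,0],"fingers":-0.8}

```text
time_s: 62.3
tool_pos: [0.6039, 0.0416, 0.0964]
tcp_rot: [[-0.0, -1.0, 0.003], [-1.0, 0.0, -0.001], [0.001, -0.003, -1.0]]
force: [0.2, -5.5, 1.6]
grip_width: 0.0141
finger_force: 50.1
```

>>> arm_command:
  increments:
    - {"dp":[0.1,0,0],"delta_rot":[0,0,0],"fingers":-0.4}
    - {"dp":[0,0,0],"delta_rot":[0,0,0],"fingers":0}
    - {"dp":[0,0,0],"delta_rot":[0,0,0],"fingers":0}
    - {"dp":[0,0,0],"delta_rot":[0,0,0],"fingers":0}
    - {"dp":[0,0,-2],"delta_rot":[0,0,0],"fingers":0}
    - {"dp":[0,0,-3],"delta_rot":[0,0,0],"fingers":0}
    - {"dp":[0,0,-3.5],"delta_rot":[0,0,0],"fingers":0}
    - {"dp":[0,0,-3.5],"delta_rot":[0,0,0],"fingers":0}
    - {"dp":[0,0,-3],"delta_rot":[0,0,0],"fingers":0}
    - {"dp":[0,0,0],"delta_rot":[0,0,0],"fingers":0}
    - {"dp":[0,0,0],"delta_rot":[0,0,0],"fingers":0}

```text
time_s: 63.22
tool_pos: [0.6041, 0.0418, 0.248]
tcp_rot: [[0.001, -1.0, 0.006], [-1.0, -0.001, 0.001], [-0.001, -0.006, -1.0]]
force: [0.2, 0.1, -0.6]
grip_width: 0.043
finger_force: 0.0
```

```bash
python3 - <<'E'
from fk import *
show()
s=eyes.snapshot("scene"); a=cv2.resize(s["frame"][170:370,300:520],(660,600),interpolation=cv2.INTER_CUBIC); cv2.imwrite("pics/m8.png",a)
print((proj(s,[(.603,.041,.109),(.59,.2255,.091)])-[300,170])*3)
E
```

```text
63.2167 [3.93, 21.46, 10.43, 78.63, 0.06, -86.12] [0.6041 0.0418 0.248 ] F [ 0.2  0.1 -0.6] w 0.043 0.0
[[135.95357616 212.14597186]
 [379.54685072 244.21003685]]
```

View pics/m8.png

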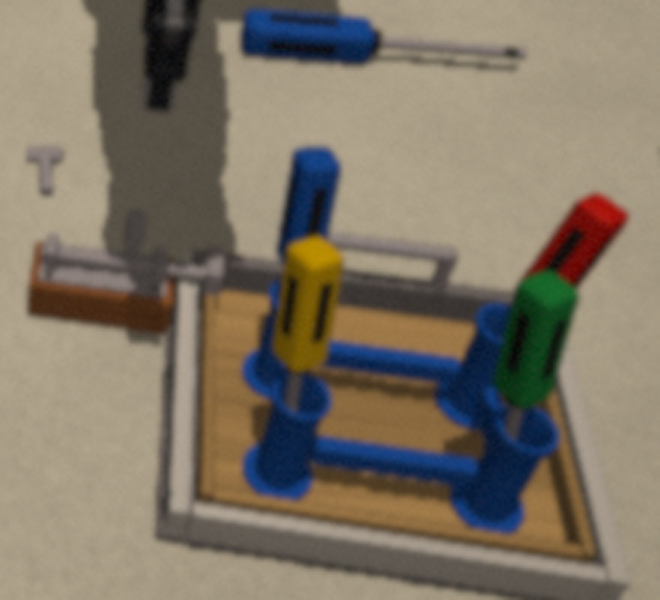

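The bolt is shot through the staple (knob at (136,215), as at the start). The tray is home, all four drivers stand in cups, and the arm is clear.

```bash
python3 -c "
from station import workorder
print(workorder.sign_off())"
```

```text
the job is handed in; nothing more can be done
None
```

I handed the job in at about 63 s: all four drivers stand in the cups, the tray is fully home, the bolt is fully shot and the arm touches nothing; sign-off returned no verdict.

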